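# Load tool holders into a transit tray, stack the upper tray and pin it

## Robot

A 6-joint arm with a two-finger parallel gripper is mounted at the origin on the work surface. World frame = base frame: x ahead of the robot, y to its left, z up, the work surface at z = 0. Lengths are in m, angles in rad, forces in N, time in s.
With the tool pointing down it reaches from about 0.275 to 0.825 m from the base axis. Payload 4.9 kg.
Tool frame: the origin (TCP) lies midway between the tips of the shut fingers; the grasp point (between the pads) lies 19 mm behind it; x points along the fingers, y is the direction in which the jaws open and shut, and the axes are right-handed (so a half turn about x gives the same grasp; the last joint's range is limited). The gripper opens to 85 mm and grips with 20 to 120 N. Pads are 22 mm wide; open, the fingers measure 114 mm over their backs; the gripper's body (76 mm by 85 mm) begins 54 mm behind the grasp point. The pads swing forward as they close: fully open they stand 13 mm farther back than shut.
Start: joints at [-1.441, 0.326, -0.193, 1.052, 0, 1.437], TCP at [0.143, -0.531, 0.231] pointing down, gripper open.
Joint ranges: [-2.65, 2.65], [-0.97, 1.79], [-1.3, 1.35], [-1.93, 2.1], [-1.47, 1.37], [-3.14, 3.14]. Speed limits (rad/s): [2.57, 2.57, 3.14, 3.14, 3.14, 3.14].

## Interface

Orientations are given as [roll, pitch, yaw] about the fixed x, y, z axes, in that order (R = Rz(yaw) Ry(pitch) Rx(roll)).
In Python, from rig import readout, optics, r gives the robot as it stands.
- The arm moves only by the tool move_arm, never from a script. Its argument "series" is a list of rows, each an object of numbers: "gripper": the finger opening in cm, from 0 to 8.54; "x", "y", "z": the shift along the tool's x, y, z in cm; "yaw": the turn about the tool's x in rad. In form: [{"gripper": .., "x": .., "y": .., "z": .., "yaw": ..}, ...]. A call has exactly 5 rows; each row shifts and turns the commanded pose from where the row before left it, along the tool's axes as they then stand; what a row does not reach is not made up. A row lasts 1/12 s, in which the tool goes at most 41.7 mm and 7.16 degrees, less where a joint would pass 70% of its speed; a pose out of reach is approached as far as the arm can. A call is refused whole if a number of a shift passes 4.17 or a number of a turn 0.125, either way. A call with a gripper value outside its range is refused whole. The fingers move at their own pace and stop on an object; "grip_force" is the grip in N (left out, the last holds). Time passes only in rows, so rows that do not move let the fingers close, or fill a call up. It gives the time, the measured TCP pose, the force and the opening at its end, in the units of the state.
- readout.get_state(): the state, without advancing time (a new reading comes with each control period).
- optics.get_image(name): name is "side" or "top" or "wrist"; returns the picture (400x640x3 uint8, blue, green, red); there is no depth.
- optics.camera_info(name): a dict with "camera_matrix" (3x3 intrinsics, pixels), "view" (4x4, takes a point from world to camera coordinates); the wrist camera has in their place "T_tool_cam" (4x4, takes a point from camera to tool coordinates, whose origin is the TCP and whose axes are the tool frame's). Camera axes: x right, y up, looking along -z (the intrinsics and any distortion apply to the point x, -y, -z); pixel columns grow to the right and rows downward; lengths in m; the calibration is good to about 2 mm. A picture is of the moment at which its call begins: read the wrist's pose just before it. camera_info takes no time and is no camera call.
- r.close_job(): hands the job in, once; it reports no verdict.
The state is a dict: "time": time; "joint_pos": joint angles; "qd": joint speeds; "joint_torque": joint torques, N m; "ee_pos": TCP position; "tool_rot": TCP orientation; "force": force on the tool from outside, world axes, zero at the start; "ft_torque": the same for the moment, N m; "gripper_width": finger opening in m.
Only numpy, scipy, OpenCV 4.12 (cv2) and the standard library are available. Lean on these libraries where they do the work, as an engineer would, in place of code of your own. Each camera call takes 0.05 s, during which the arm holds its last target.

## Task

Stand every tool holder that is on the bench upright in its own pocket of the fixed lower tray, fully down. Then lower the upper tray onto it so that all four corner lugs drop home in the yellow sockets, and finally lock the two trays together by pushing both red-headed pins from the rack fully home through the aligned holes at the two ends. Keep the upper tray level all the while.

Things in the scene. Friction and masses are not known exactly. Their poses are not given: they have to be found in the camera images.
- lower_tray: Fixed lower tray, z up: dark steel base 200 (x) x 286 (y) x 6 mm, origin at the centre of its underside. Corner posts 30 mm square, 86 high, at x +-82, y +-92, their yellow tops with sockets 19 mm square, 18 deep. Pin posts 30 mm square, 84 high, at x 0, y +-126. Side walls 30 high. Blue insert (top at z 18) with six pockets 50 mm square, floor at z 6.
- pocket0 (a point): Centre of the floor of pocket 0 of the lower tray, at (-34, -64, 6) mm in its frame.
- pocket1 (a point): Centre of the floor of pocket 1 of the lower tray, at (-34, 0, 6) mm in its frame.
- pocket2 (a point): Centre of the floor of pocket 2 of the lower tray, at (-34, 64, 6) mm in its frame.
- pocket3 (a point): Centre of the floor of pocket 3 of the lower tray, at (34, -64, 6) mm in its frame.
- pocket4 (a point): Centre of the floor of pocket 4 of the lower tray, at (34, 0, 6) mm in its frame.
- pocket5 (a point): Centre of the floor of pocket 5 of the lower tray, at (34, 64, 6) mm in its frame.
- lower_hole0 (a point): Centre of the mouth (top) of the 14 mm square vertical pin hole in the lower tray's pin post at its -y end, 84 mm above the tray's underside; the hole goes 78 mm down.
- lower_hole1 (a point): Centre of the mouth (top) of the 14 mm square vertical pin hole in the lower tray's pin post at its +y end, 84 mm above the tray's underside; the hole goes 78 mm down.
- upper_tray: Loose white tray, 0.6 kg, 200 (x) x 216 (y) mm, walls to z 34, origin at the centre of its underside, z up. Four yellow lugs under x +-82, y +-92: 16 mm round, 14 long, round foot. Yellow ears at x 0, y +-126, 34 mm square, 8 thick, with 14 mm square holes. Starts standing on its lugs. Seated: origin 86 mm above the lower tray's, axes in line, either way round.
- tray_handle (a point): Middle of the upper tray's orange handle bar, 72 mm above the tray's underside. The bar is 14 mm thick in the tray's x, 100 mm long in its y, 24 mm high (z 60 to 84), on two legs at y +-40 mm.
- holder0: A tool holder, 0.3 kg, standing upright, round about its z axis: black flange 44 mm across (z 0 to 8), black body 36 mm across (to 26), silver collar 28 mm across (z 26 to 62: grip here), square tang on top (to 70 mm). Origin: centre of its underside. Three to five of the five are present; fully down in a pocket its origin is 6 mm above the lower tray's origin.
- holder1: A tool holder, 0.3 kg, standing upright, round about its z axis: black flange 44 mm across (z 0 to 8), black body 36 mm across (to 26), silver collar 28 mm across (z 26 to 62: grip here), square tang on top (to 70 mm). Origin: centre of its underside. Three to five of the five are present; fully down in a pocket its origin is 6 mm above the lower tray's origin.
- holder2: A tool holder, 0.3 kg, standing upright, round about its z axis: black flange 44 mm across (z 0 to 8), black body 36 mm across (to 26), silver collar 28 mm across (z 26 to 62: grip here), square tang on top (to 70 mm). Origin: centre of its underside. Three to five of the five are present; fully down in a pocket its origin is 6 mm above the lower tray's origin.
- holder3: A tool holder, 0.3 kg, standing upright, round about its z axis: black flange 44 mm across (z 0 to 8), black body 36 mm across (to 26), silver collar 28 mm across (z 26 to 62: grip here), square tang on top (to 70 mm). Origin: centre of its underside. Three to five of the five are present; fully down in a pocket its origin is 6 mm above the lower tray's origin.
- holder4: A tool holder, 0.3 kg, standing upright, round about its z axis: black flange 44 mm across (z 0 to 8), black body 36 mm across (to 26), silver collar 28 mm across (z 26 to 62: grip here), square tang on top (to 70 mm). Origin: centre of its underside. Three to five of the five are present; fully down in a pocket its origin is 6 mm above the lower tray's origin.
- pin_rack: Wooden pin rack fixed to the bench, 50 (its x) x 110 (its y) x 55 mm, with two vertical holes 13 mm square at y +-30 mm in which the pins stand. Origin: centre of its underside; position and yaw vary.
- pin0: A loose lock pin, 60 g, upright in the rack: steel shank 10 mm thick running 50 mm down from the origin, round tip; steel collar 20 mm across (z 0 to 4) that stops on the surface; red grip 14 mm across (z 4 to 40). Origin: on its axis, at the underside of the collar; z up. Either pin fits either hole. Fully home its origin is 94 mm above the lower tray's origin.
- pin1: A loose lock pin, 60 g, upright in the rack: steel shank 10 mm thick running 50 mm down from the origin, round tip; steel collar 20 mm across (z 0 to 4) that stops on the surface; red grip 14 mm across (z 4 to 40). Origin: on its axis, at the underside of the collar; z up. Either pin fits either hole. Fully home its origin is 94 mm above the lower tray's origin.
- pin0_tip (a point): Tip of this pin's shank, 50 mm below its origin.
- pin1_tip (a point): Tip of this pin's shank, 50 mm below its origin.
- brass_plug: Bystander: brass plug 26 mm across, 26 mm high, standing among the holders; origin at the centre of its underside. Not part of the job.
Things that resemble listed ones, but are neither listed nor needed, are in the scene too. What is shaped like the holder3 but blue, pink or purple is not meant.

How it is judged:
By the outcome, as a careful person would: the job done as asked, in the order asked, and still so for the second after the job is handed in, with the robot touching nothing.
Of holder0, holder1, holder2, holder3, holder4 only 3 to 5 are there at a start; the rules pass over those that are not, and their reading is None.
At some moment in a run one of holder0, holder1, holder2, holder3, holder4, upper_tray may be knocked a few centimetres aside while the robot is not near it.
It also fails if it takes over 208 s, if anything falls off the work surface, if the arm or the gripper's body presses on something with over 40 N, if the wrist force passes 120 N, or if a joint passes its speed limit or range.

## Working session

There is one attempt and no reset: what is moved stays moved. The work goes in short steps, Python scripts to look and compute and a tool call to move; the robot and the scene stay as the last step left them, time stands still between calls to the robot, and variables do not carry over. Pictures are saved under pics/ and viewed, and the job is handed in when it is done.

Besides the shell and the picture viewer there is one more tool, called after "Request:" as name(argument=value, ...), one argument or row to a line, values as JSON. move_arm: Moves the arm, as the interface text tells. Its arguments: {"type":"object","properties":{"series":{"type":"array"},"grip_force":{"type":"number"}},"required":["series"]}

```bash
ls; mkdir -p pics; python3 - <<'E'
from rig import readout, optics, r
import cv2,numpy as np
np.set_printoptions(precision=4,suppress=True)
print(readout.get_state())
for n in ["side","top","wrist"]:
    print(n,optics.camera_info(n))
for n in ["side","top"]:
    cv2.imwrite(f"pics/{n}0.png",optics.get_image(n))
E
```

```text
pics
{'time': 0.0, 'joint_pos': array([-1.4412,  0.3269, -0.1936,  1.052 ,  0.    ,  1.4366]), 'qd': array([ 0.0008, -0.0013, -0.0032, -0.0004,  0.0014, -0.001 ]), 'joint_torque': array([ -0.0005, -44.3397,  26.2443,   0.0154,  -0.    ,  -0.    ]), 'ee_pos': array([ 0.1433, -0.5304,  0.2305]), 'tool_rot': array([-1.7211,  1.569 ,  1.6842]), 'force': array([ 0.2911, -0.2712, -0.0303]), 'ft_torque': array([-0.0092, -0.0662,  0.0087]), 'gripper_width': 0.08521955764325541}
side {'camera_matrix': array([[447.2604,   0.    , 318.6787],
       [  0.    , 447.2604, 189.5249],
       [  0.    ,   0.    ,   1.    ]]), 'view': array([[-0.8488, -0.5282, -0.023 ,  0.4562],
       [ 0.29  , -0.5017,  0.815 , -0.2159],
       [-0.442 ,  0.6851,  0.579 , -0.8795],
       [ 0.    ,  0.    ,  0.    ,  1.    ]])}
top {'camera_matrix': array([[520.6318,   0.    , 316.1196],
       [  0.    , 520.6318, 204.9419],
       [  0.    ,   0.    ,   1.    ]]), 'view': array([[-0.0142, -0.9998, -0.0131,  0.0494],
       [ 0.9872, -0.0161,  0.1589, -0.5434],
       [-0.159 , -0.0107,  0.9872, -1.3572],
       [ 0.    ,  0.    ,  0.    ,  1.    ]])}
wrist {'camera_matrix': array([[347.5207,   0.    , 319.6874],
       [  0.    , 347.5207, 201.0955],
       [  0.    ,   0.    ,   1.    ]]), 'T_tool_cam': array([[-0.0009,  0.2576, -0.9663, -0.1413],
       [ 1.    , -0.0005, -0.0011,  0.0007],
       [-0.0008, -0.9663, -0.2576, -0.0644],
       [ 0.    ,  0.    ,  0.    ,  1.    ]])}
```

View pics/top0.png

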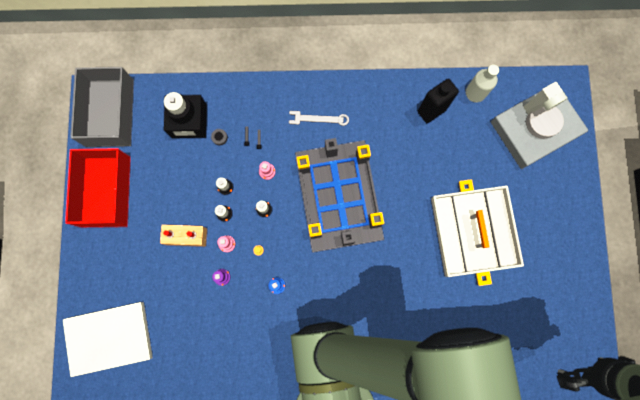

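View pics/side0.png

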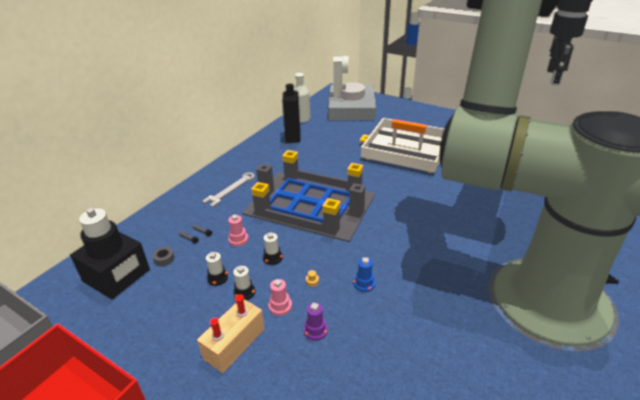

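```bash
python3 - <<'E'
import cv2
a=cv2.imread("pics/top0.png")
cv2.imwrite("pics/top0a.png",cv2.resize(a[90:300,140:300],None,fx=4.9,fy=4.9*0.58/0.58,interpolation=cv2.INTER_CUBIC)[:1029][:, :])
b=cv2.resize(a[140:290,150:300],(600,600),interpolation=cv2.INTER_CUBIC);cv2.imwrite("pics/top0a.png",b)
b=cv2.resize(a[130:260,290:390],(462,600),interpolation=cv2.INTER_CUBIC);cv2.imwrite("pics/top0b.png",b)
b=cv2.resize(a[170:295,420:530],(528,600),interpolation=cv2.INTER_CUBIC);cv2.imwrite("pics/top0c.png",b)
E
```

```text
(no output)
```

View pics/top0a.png

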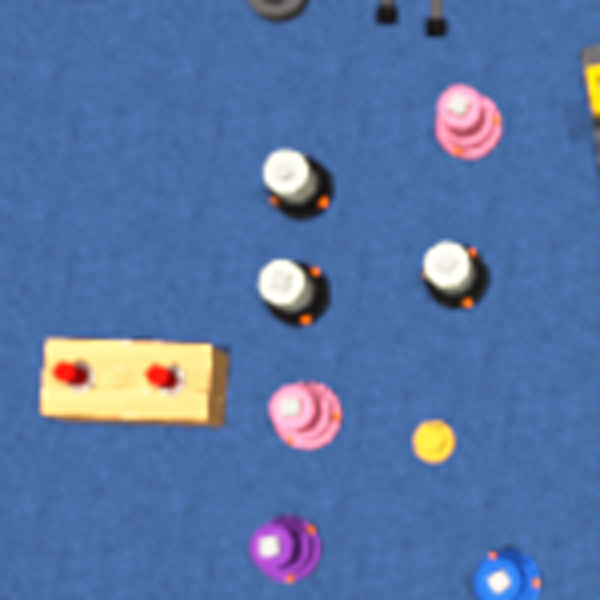

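View pics/top0b.png

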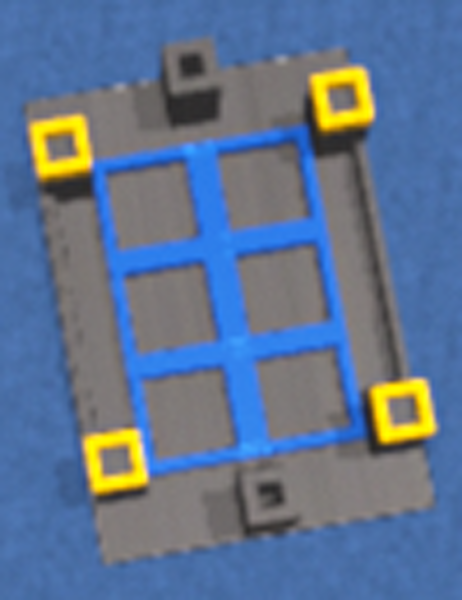

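View pics/top0c.png

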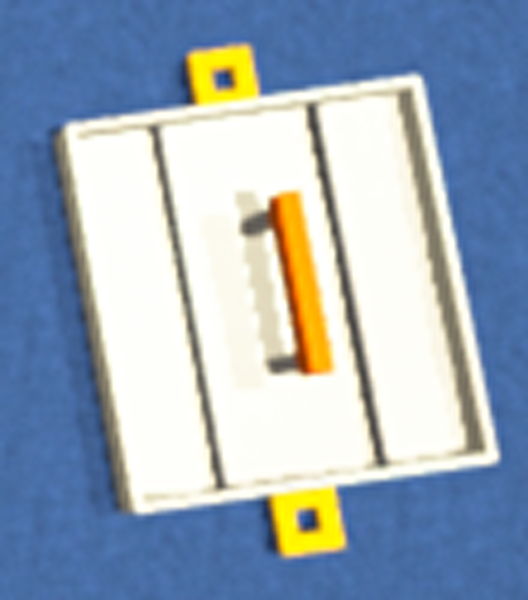

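```bash
cat > h.py <<'E'
from rig import readout, optics, r
import cv2,numpy as np
from scipy.optimize import least_squares
from scipy.spatial.transform import Rotation as Ro
np.set_printoptions(precision=4,suppress=True)
def Rt(rpy): return Ro.from_euler('xyz',rpy).as_matrix()
def Twc(name,st=None):
    i=optics.camera_info(name)
    if name!='wrist': return np.linalg.inv(i['view']),i['camera_matrix']
    T=np.eye(4);T[:3,:3]=Rt(st['tool_rot']);T[:3,3]=st['ee_pos']
    return T@i['T_tool_cam'],i['camera_matrix']
def proj(P,TK):
    T,K=TK;P=np.atleast_2d(P);c=(P-T[:3,3])@T[:3,:3]
    return np.stack([K[0,0]*c[:,0]/-c[:,2]+K[0,2],K[1,1]*-c[:,1]/-c[:,2]+K[1,2]],1)
def back(px,z,TK):
    T,K=TK;d=T[:3,:3]@np.array([(px[0]-K[0,2])/K[0,0],-(px[1]-K[1,2])/K[1,1],-1.])
    return T[:3,3]+d*(z-T[2,3])/d[2]
def place(pose,M):
    x,y,a=pose;M=np.atleast_2d(M);c,s=np.cos(a),np.sin(a)
    return np.stack([x+c*M[:,0]-s*M[:,1],y+s*M[:,0]+c*M[:,1],M[:,2]],1)
def fit(M,px,TK,p0):
    M=np.array(M,float);px=np.array(px,float)
    s=least_squares(lambda p:(proj(place(p,M),TK)-px).ravel(),p0)
    return s.x,(proj(place(s.x,M),TK)-px)
def tyaw(st):
    # heading of tool y axis in world
    y=Rt(st['tool_rot'])[:,1];return np.arctan2(y[1],y[0])
def shot(n,fn):
    st=readout.get_state();im=optics.get_image(n);cv2.imwrite('pics/'+fn+'.png',im)
    np.save('pics/'+fn+'.npy',np.r_[st['ee_pos'],st['tool_rot'],st['gripper_width']]);return im,st
def loadst(fn):
    a=np.load('pics/'+fn+'.npy');return dict(ee_pos=a[:3],tool_rot=a[3:6])
def crop(fn,x0,y0,x1,y1,out):
    a=cv2.imread('pics/'+fn+'.png')[y0:y1,x0:x1];f=min(800/(x1-x0),600/(y1-y0))
    cv2.imwrite('pics/'+out+'.png',cv2.resize(a,None,fx=f,fy=f,interpolation=cv2.INTER_CUBIC));print(out,'scale',f,'off',x0,y0)
def unc(p,f,x0,y0): return ((p[0]+.5)/f-.5+x0,(p[1]+.5)/f-.5+y0)
def go(x=None,y=None,z=None,head=None):
    """from the current pose: tool-frame shift (cm) and yaw needed; head = desired heading of tool y (rad)"""
    st=readout.get_state();R=Rt(st['tool_rot']);p=st['ee_pos']
    t=np.array([p[i] if v is None else v for i,v in enumerate((x,y,z))])
    d=R.T@(t-p)*100
    dy=0
    if head is not None:
        dh=(head-tyaw(st)+np.pi/2)%np.pi-np.pi/2
        dy=-dh # tool x points down
    print('t%.2f'%st['time'],'tcp',p,'yhead %.4f'%tyaw(st),'J6 %.2f'%st['joint_pos'][5],'tilt',R[:2,0],'F',st['force'],'w %.4f'%st['gripper_width'])
    print('shift tool cm',d,'yaw',round(dy,4))
    return d,dy
def rows(d,dy,pre=True):
    """equal rows with shift applied in the start frame; turn first compensated"""
    n=int(max(np.ceil(np.abs(d).max()/4.0),np.ceil(abs(dy)/.12),1))
    out=[];a=0
    for i in range(n):
        c,s=np.cos(a),np.sin(a)
        # tool turned by a about its x: new y,z comps
        yy=c*d[1]+s*d[2];zz=-s*d[1]+c*d[2]
        out.append([round(float(v),2) for v in (d[0]/n,yy/n,zz/n)]+[round(float(dy/n),4)]);a+=dy/n
    print(n,'rows',out)
E
cat > s1.py <<'E'
from h import *
st=readout.get_state();print(Rt(st['tool_rot']))
T=Twc('top')
f=600/130
lt=[(61,147),(342,100),(402,411),(117,461),(190,66),(268,493)]
px=[unc(p,f,290,130) for p in lt]
for i in px: print(back(i,.086,T))
# image up = +x, image left = +y
M=[(.082,.092,.086),(.082,-.092,.086),(-.082,-.092,.086),(-.082,.092,.086)]
# long axis in image vertical? check
for z in(.086,): 
    B=[back(i,z,T) for i in px]
    print('d01',np.linalg.norm(B[0]-B[1]),'d12',np.linalg.norm(B[1]-B[2]),'pins',np.linalg.norm(B[4]-B[5]))
# tray y axis along image vertical
M=[(-.082,.092,.086),(.082,.092,.086),(.082,-.092,.086),(-.082,-.092,.086),(0,.126,.084),(0,-.126,.084)]
c=np.mean(B[:4],0)
p,res=fit(M,px,T,[c[0],c[1],-1.6]);print('lower',p);print(res.round(2).tolist())
# upper
f=600/125
ut=[unc(q,f,420,170) for q in [(222,78),(308,517)]]
B=[back(q,.022,T) for q in ut];print('ears',B,np.linalg.norm(B[0]-B[1]))
hb=[unc(q,f,420,170) for q in [(286,198),(315,371)]]
Bh=[back(q,.098,T) for q in hb];print('bar',Bh,np.linalg.norm(Bh[0]-Bh[1]),np.mean(Bh,0),np.mean(B,0))
for q in [(286,171),(284,281),(448,263)]:
    print('holder',back(unc(q,4,150,140),.070,T))
for q in [(68,374),(160,376)]: print('pin',back(unc(q,4,150,140),.095,T))
print('rackcorners',[back(unc(q,4,150,140),.055,T) for q in[(46,340),(42,414),(211,424),(214,346)]])
print('plug',back(unc((433,440),4,150,140),.026,T))
E
python3 s1.py
```

```text
[[-0.0002  0.2608 -0.9654]
 [ 0.0015 -0.9654 -0.2608]
 [-1.     -0.0015 -0.0002]]
[0.6543 0.0741 0.086 ]
[ 0.6792 -0.0875  0.086 ]
[ 0.4986 -0.116   0.086 ]
[0.4729 0.0445 0.086 ]
[ 0.7009 -0.0007  0.086 ]
[ 0.4536 -0.0397  0.086 ]
d01 0.16353204175173888 d12 0.1827697312699152 pins 0.2503420934989562
lower [ 0.5767 -0.0209 -1.4136]
[[-0.15, -0.17], [-0.03, -0.46], [0.11, -0.03], [-0.45, -0.04], [0.17, 0.09], [0.34, 0.57]]
ears [array([ 0.5938, -0.3695,  0.022 ]), array([ 0.3451, -0.4022,  0.022 ])] 0.2508011185015213
bar [array([ 0.5131, -0.3784,  0.098 ]), array([ 0.4203, -0.3877,  0.098 ])] 0.09324095458899946 [ 0.4667 -0.3831  0.098 ] [ 0.4695 -0.3859  0.022 ]
holder [0.6049 0.293  0.07  ]
holder [0.5307 0.2933 0.07  ]
holder [0.541  0.1848 0.07  ]
pin [0.4685 0.427  0.095 ]
pin [0.4663 0.3675 0.095 ]
rackcorners [array([0.4959, 0.4545, 0.055 ]), array([0.4466, 0.4555, 0.055 ]), array([0.4382, 0.3431, 0.055 ]), array([0.4901, 0.3422, 0.055 ])]
plug [0.4276 0.1998 0.026 ]
```

```bash
python3 - <<'E'
from h import *
d,dy=go(.54,.24,.23,.157);rows(d,dy)
E
```

```text
t0.10 tcp [ 0.1434 -0.5305  0.2306] yhead -1.3070 J6 1.44 tilt [-0.0002  0.0015] F [-0.2006 -0.9627 -0.4907] w 0.0853
shift tool cm [  0.1648 -64.0406 -58.3828] yaw -1.464
17 rows [[0.01, -3.77, -3.43, -0.0861], [0.01, -3.46, -3.75, -0.0861], [0.01, -3.12, -4.03, -0.0861], [0.01, -2.76, -4.28, -0.0861], [0.01, -2.39, -4.5, -0.0861], [0.01, -1.99, -4.69, -0.0861], [0.01, -1.58, -4.85, -0.0861], [0.01, -1.16, -4.96, -0.0861], [0.01, -0.72, -5.05, -0.0861], [0.01, -0.29, -5.09, -0.0861], [0.01, 0.15, -5.1, -0.0861], [0.01, 0.59, -5.06, -0.0861], [0.01, 1.02, -4.99, -0.0861], [0.01, 1.45, -4.89, -0.0861], [0.01, 1.86, -4.75, -0.0861], [0.01, 2.26, -4.57, -0.0861], [0.01, 2.65, -4.36, -0.0861]]
```

```bash
sed -i 's|np.ceil(np.abs(d).max()/4.0)|np.ceil(np.linalg.norm(d)/4.05)|; s|def rows(d,dy,pre=True)|def rows(d,dy,n=None)|; s|    n=int(max|    n=n or int(max|' h.py; python3 - <<'E'
from h import *
d,dy=go(.54,.24,.23,.157);rows(d,dy,25)
E
```

```text
t0.10 tcp [ 0.1434 -0.5305  0.2306] yhead -1.3070 J6 1.44 tilt [-0.0002  0.0015] F [-0.2006 -0.9627 -0.4907] w 0.0853
shift tool cm [  0.1648 -64.0406 -58.3828] yaw -1.464
25 rows [[0.01, -2.56, -2.34, -0.0586], [0.01, -2.42, -2.48, -0.0586], [0.01, -2.27, -2.62, -0.0586], [0.01, -2.11, -2.75, -0.0586], [0.01, -1.95, -2.87, -0.0586], [0.01, -1.78, -2.98, -0.0586], [0.01, -1.6, -3.07, -0.0586], [0.01, -1.42, -3.16, -0.0586], [0.01, -1.23, -3.24, -0.0586], [0.01, -1.04, -3.31, -0.0586], [0.01, -0.84, -3.36, -0.0586], [0.01, -0.65, -3.41, -0.0586], [0.01, -0.45, -3.44, -0.0586], [0.01, -0.24, -3.46, -0.0586], [0.01, -0.04, -3.47, -0.0586], [0.01, 0.16, -3.46, -0.0586], [0.01, 0.36, -3.45, -0.0586], [0.01, 0.57, -3.42, -0.0586], [0.01, 0.76, -3.38, -0.0586], [0.01, 0.96, -3.33, -0.0586], [0.01, 1.15, -3.27, -0.0586], [0.01, 1.34, -3.2, -0.0586], [0.01, 1.53, -3.11, -0.0586], [0.01, 1.71, -3.02, -0.0586], [0.01, 1.88, -2.91, -0.0586]]
```

Request:
move_arm(
  series=[
    {"gripper": 8.5, "x": 0, "y": -2.56, "z": -2.34, "yaw": -0.0586},
    {"gripper": 8.5, "x": 0, "y": -2.42, "z": -2.48, "yaw": -0.0586},
    {"gripper": 8.5, "x": 0, "y": -2.27, "z": -2.62, "yaw": -0.0586},
    {"gripper": 8.5, "x": 0, "y": -2.11, "z": -2.75, "yaw": -0.0586},
    {"gripper": 8.5, "x": 0, "y": -1.95, "z": -2.87, "yaw": -0.0586},
  ],
)

```text
time: 0.52
ee_pos: [0.2231, -0.3751, 0.2308]
tool_rot: [-1.955, 1.57, 1.746]
force: [2.2, -0.9, -0.2]
gripper_width: 0.0852
```

Request:
move_arm(
  series=[
    {"gripper": 8.5, "x": 0, "y": -1.78, "z": -2.98, "yaw": -0.0586},
    {"gripper": 8.5, "x": 0, "y": -1.6, "z": -3.07, "yaw": -0.0586},
    {"gripper": 8.5, "x": 0, "y": -1.42, "z": -3.16, "yaw": -0.0586},
    {"gripper": 8.5, "x": 0, "y": -1.23, "z": -3.24, "yaw": -0.0586},
    {"gripper": 8.5, "x": 0, "y": -1.04, "z": -3.31, "yaw": -0.0586},
  ],
)

```text
time: 0.93
ee_pos: [0.3024, -0.221, 0.2311]
tool_rot: [-2.298, 1.571, 1.696]
force: [-0.1, -1.1, 0.5]
gripper_width: 0.085
```

Request:
move_arm(
  series=[
    {"gripper": 8.5, "x": 0, "y": -0.84, "z": -3.36, "yaw": -0.0586},
    {"gripper": 8.5, "x": 0, "y": -0.65, "z": -3.41, "yaw": -0.0586},
    {"gripper": 8.5, "x": 0, "y": -0.45, "z": -3.44, "yaw": -0.0586},
    {"gripper": 8.5, "x": 0, "y": -0.24, "z": -3.46, "yaw": -0.0586},
    {"gripper": 8.5, "x": 0, "y": -0.04, "z": -3.47, "yaw": -0.0586},
  ],
)

```text
time: 1.35
ee_pos: [0.3817, -0.0668, 0.2312]
tool_rot: [0.736, 1.571, -1.26]
force: [1.0, -0.4, -0.1]
gripper_width: 0.0852
```

Request:
move_arm(
  series=[
    {"gripper": 8.5, "x": 0, "y": 0.16, "z": -3.46, "yaw": -0.0586},
    {"gripper": 8.5, "x": 0, "y": 0.36, "z": -3.45, "yaw": -0.0586},
    {"gripper": 8.5, "x": 0, "y": 0.57, "z": -3.42, "yaw": -0.0586},
    {"gripper": 8.5, "x": 0, "y": 0.76, "z": -3.38, "yaw": -0.0586},
    {"gripper": 8.5, "x": 0, "y": 0.96, "z": -3.33, "yaw": -0.0586},
  ],
)

```text
time: 1.77
ee_pos: [0.4608, 0.0875, 0.231]
tool_rot: [-1.019, 1.57, -2.722]
force: [0.1, -0.7, -0.4]
gripper_width: 0.0852
```

Request:
move_arm(
  series=[
    {"gripper": 8.5, "x": 0, "y": 1.15, "z": -3.27, "yaw": -0.0586},
    {"gripper": 8.5, "x": 0, "y": 1.34, "z": -3.2, "yaw": -0.0586},
    {"gripper": 8.5, "x": 0, "y": 1.53, "z": -3.11, "yaw": -0.0586},
    {"gripper": 8.5, "x": 0, "y": 1.71, "z": -3.02, "yaw": -0.0586},
    {"gripper": 8.5, "x": 0, "y": 1.88, "z": -2.91, "yaw": -0.0586},
  ],
)

```text
time: 2.18
ee_pos: [0.5399, 0.2416, 0.2308]
tool_rot: [-1.342, 1.57, -2.751]
force: [0.1, -0.5, 0.6]
gripper_width: 0.0848
```

```bash
python3 - <<'E'
from h import *
shot('wrist','w1');go(.54,.24,.23,.157)
E
```

```text
t2.23 tcp [0.5425 0.2467 0.2303] yhead 0.1669 J6 1.70 tilt [0.0016 0.0043] F [4.2199 3.2123 0.6981] w 0.0849
shift tool cm [ 0.0293 -0.3617  0.6151] yaw 0.0099
```

View pics/w1.png

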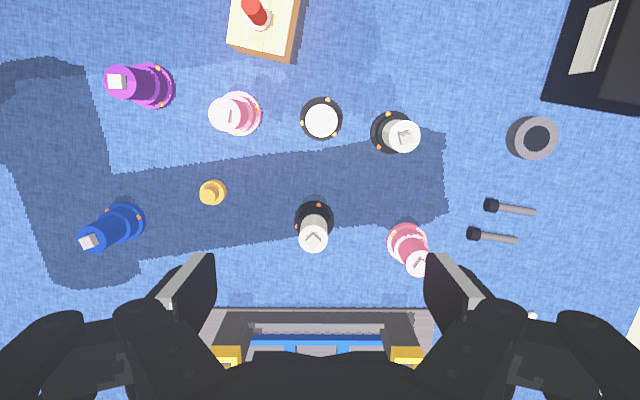

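```bash
python3 - <<'E'
from h import *
shot('wrist','w2');go(.54,.24,.23,.157)
crop('w2',180,80,460,290,'w2a')
st=loadst('w2');T=Twc('wrist',st);print(st,T[0][:3,3])
E
```

```text
t2.28 tcp [0.5411 0.2438 0.2301] yhead 0.1632 J6 1.71 tilt [0.0002 0.0012] F [ 0.6119  0.0588 -0.0812] w 0.0851
shift tool cm [ 0.0063 -0.1665  0.3528] yaw 0.0062
w2a scale 2.857142857142857 off 180 80
{'ee_pos': array([0.5425, 0.2467, 0.2303]), 'tool_rot': array([2.6145, 1.5662, 1.2107])} [0.531  0.3094 0.3719]
```

View pics/w2a.png

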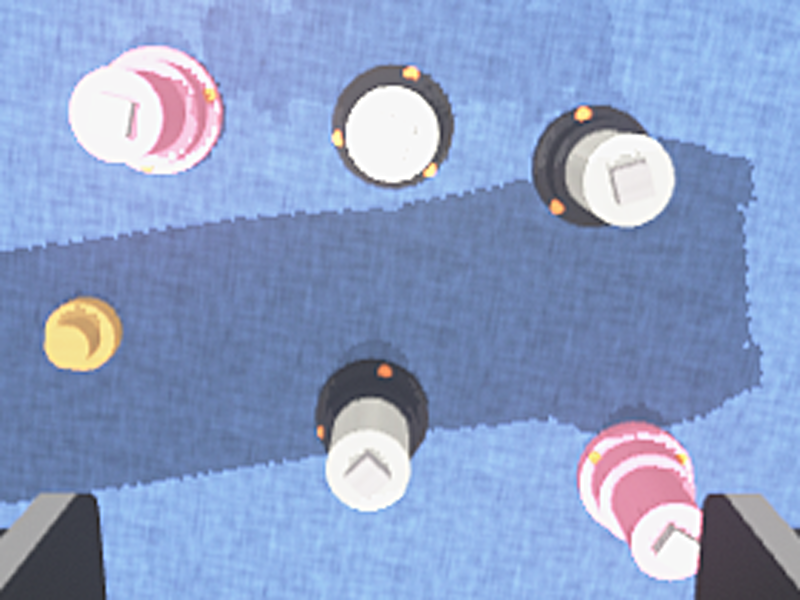

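```bash
python3 - <<'E'
from h import *
st=loadst('w2');T=Twc('wrist',st)
f=2.857142857
for n,q in dict(h1=(628,179),h2=(392,134),h3=(368,467),plug=(80,336)).items():
    print(n,back(unc(q,f,180,80),.062 if n[0]=='h' else .026,T))
for n,q in dict(h1=(593,166),h2=(393,126),h3=(372,413)).items():
    print(n,'flange',back(unc(q,f,180,80),.008,T))
d,dy=go(.541,.186,.15,.157);rows(d,dy,5)
E
```

```text
h1 [0.606  0.2936 0.062 ]
h2 [0.5318 0.2949 0.062 ]
h3 [0.5418 0.1864 0.062 ]
plug [0.4331 0.2045 0.026 ]
h1 flange [0.6055 0.2933 0.008 ]
h2 flange [0.5318 0.2952 0.008 ]
h3 flange [0.5417 0.1872 0.008 ]
t2.28 tcp [0.5411 0.2438 0.2301] yhead 0.1632 J6 1.71 tilt [0.0002 0.0012] F [ 0.6119  0.0588 -0.0812] w 0.0851
shift tool cm [ 7.9996 -0.9483  5.7069] yaw 0.0062
5 rows [[1.6, -0.19, 1.14, 0.0012], [1.6, -0.19, 1.14, 0.0012], [1.6, -0.19, 1.14, 0.0012], [1.6, -0.19, 1.14, 0.0012], [1.6, -0.18, 1.14, 0.0012]]
```

Request:
move_arm(
  series=[
    {"gripper": 7, "x": 1.6, "y": -0.18, "z": 1.9, "yaw": 0.006},
    {"gripper": 7, "x": 2.0, "y": -0.3, "z": 1.9, "yaw": 0},
    {"gripper": 7, "x": 2.0, "y": -0.36, "z": 1.85, "yaw": 0},
    {"gripper": 7, "x": 2.4, "y": 0, "z": 0, "yaw": 0},
    {"gripper": 7, "x": 2.0, "y": 0, "z": 0, "yaw": 0},
  ],
)

```text
time: 2.7
ee_pos: [0.5391, 0.181, 0.1298]
tool_rot: [-1.368, 1.569, -2.79]
force: [-0.7, 0.6, -0.3]
gripper_width: 0.0697
```

```bash
python3 - <<'E'
from h import *
go(.5418,.1866,.032,.157)
E
```

```text
t2.70 tcp [0.5391 0.181  0.1298] yhead 0.1493 J6 1.62 tilt [-0.0015 -0.0006] F [-0.6691  0.5924 -0.344 ] w 0.0697
shift tool cm [ 9.776   0.3706 -0.519 ] yaw -0.0077
```

Request:
move_arm(
  series=[
    {"gripper": 7, "x": 2, "y": 0.2, "z": -0.3, "yaw": -0.008},
    {"gripper": 7, "x": 2, "y": 0.17, "z": -0.22, "yaw": 0},
    {"gripper": 7, "x": 2, "y": 0, "z": 0, "yaw": 0},
    {"gripper": 7, "x": 1.0, "y": 0, "z": 0, "yaw": 0},
    {"gripper": 7, "x": 0, "y": 0, "z": 0, "yaw": 0},
  ],
)

```text
time: 3.12
ee_pos: [0.5405, 0.1875, 0.0588]
tool_rot: [-1.495, 1.565, -2.906]
force: [0.1, 0.1, 0.3]
gripper_width: 0.0702
```

```bash
python3 - <<'E'
from h import *
go(.5418,.1866,.032,.157);shot('wrist','w3')
E
```

```text
t3.12 tcp [0.5405 0.1875 0.0588] yhead 0.1593 J6 1.62 tilt [-0.0052 -0.0013] F [0.0959 0.0966 0.2843] w 0.0702
shift tool cm [2.6787 0.1332 0.1106] yaw 0.0023
```

View pics/w3.png

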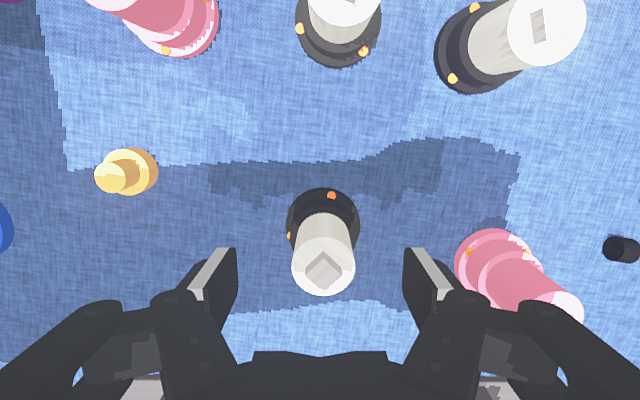

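```bash
python3 - <<'E'
from h import *
st=loadst('w3');T=Twc('wrist',st);print(back((323.5,266),.062,T))
go(.5418,.1866,.032,.157)
E
```

```text
[0.5418 0.186  0.062 ]
t3.17 tcp [0.5416 0.1879 0.0603] yhead 0.1594 J6 1.62 tilt [-0.003  -0.0007] F [ 0.0731 -0.6182 -0.0543] w 0.0704
shift tool cm [2.8314 0.0094 0.1269] yaw 0.0024
```

Request:
move_arm(
  series=[
    {"gripper": 7, "x": 1.3, "y": 0.1, "z": 0.1, "yaw": 0},
    {"gripper": 7, "x": 1.37, "y": 0, "z": 0, "yaw": 0},
    {"gripper": 2, "x": 0, "y": 0, "z": 0, "yaw": 0},
    {"gripper": 2, "x": 0, "y": 0, "z": 0, "yaw": 0},
    {"gripper": 2, "x": 0, "y": 0, "z": 0, "yaw": 0},
  ],
  grip_force=50,
)

```text
time: 3.58
ee_pos: [0.5449, 0.1878, 0.0359]
tool_rot: [1.607, 1.569, 0.196]
force: [0.1, -0.4, 1.5]
gripper_width: 0.0341
```

```bash
python3 - <<'E'
from h import *
P=[.5767,-.0209,-1.4136]
for i,m in enumerate([(x,y,.006) for x in(-.034,.034) for y in(-.064,0,.064)]): print(i,place(P,m)[0])
t=place(P,(-.034,.064,0))[0]
go(None,None,.032,.157);d,dy=go(t[0],t[1],.13,.157);rows(d,dy)
E
```

```text
0 [0.5082 0.0027 0.006 ]
1 [0.5714 0.0127 0.006 ]
2 [0.6346 0.0227 0.006 ]
3 [ 0.5188 -0.0645  0.006 ]
4 [ 0.582  -0.0545  0.006 ]
5 [ 0.6452 -0.0445  0.006 ]
t3.58 tcp [0.5449 0.1878 0.0359] yhead 0.1599 J6 1.61 tilt [0.0016 0.0003] F [ 0.1022 -0.4336  1.4672] w 0.0341
shift tool cm [ 0.3924 -0.0006  0.    ] yaw 0.0029
t3.58 tcp [0.5449 0.1878 0.0359] yhead 0.1599 J6 1.61 tilt [0.0016 0.0003] F [ 0.1022 -0.4336  1.4672] w 0.0341
shift tool cm [-9.3987  6.2429 17.7258] yaw 0.0029
6 rows [[-1.57, 1.04, 2.95, 0.0005], [-1.57, 1.04, 2.95, 0.0005], [-1.57, 1.04, 2.95, 0.0005], [-1.57, 1.04, 2.95, 0.0005], [-1.57, 1.05, 2.95, 0.0005], [-1.57, 1.05, 2.95, 0.0005]]
```

Request:
move_arm(
  series=[
    {"gripper": 2, "x": 0.2, "y": 0, "z": 0, "yaw": 0},
    {"gripper": 2, "x": 0, "y": 0, "z": 0, "yaw": 0},
    {"gripper": 2, "x": 0, "y": 0, "z": 0, "yaw": 0},
    {"gripper": 2, "x": 0, "y": 0, "z": 0, "yaw": 0},
    {"gripper": 2, "x": 0, "y": 0, "z": 0, "yaw": 0},
  ],
)

```text
time: 4.0
ee_pos: [0.5449, 0.1878, 0.0353]
tool_rot: [1.505, 1.568, 0.095]
force: [-4.8, -0.8, 13.5]
gripper_width: 0.0269
```

```bash
python3 - <<'E'
from h import *
for i in range(3):
  go(None,None,.032,.157); optics.get_image('wrist')
E
```

```text
t4.00 tcp [0.5449 0.1878 0.0353] yhead 0.1601 J6 1.61 tilt [0.0024 0.0002] F [-4.8356 -0.818  13.4697] w 0.0269
shift tool cm [ 0.3311 -0.0008 -0.0001] yaw 0.0031
t4.05 tcp [0.5449 0.1878 0.0353] yhead 0.1601 J6 1.61 tilt [0.0024 0.0003] F [-4.5301 -0.4754 12.0431] w 0.0269
shift tool cm [ 0.329  -0.0008 -0.    ] yaw 0.0031
t4.10 tcp [0.5449 0.1878 0.0353] yhead 0.1601 J6 1.61 tilt [0.0024 0.0003] F [-4.4505 -1.3687 12.8752] w 0.0269
shift tool cm [ 0.331  -0.0008 -0.    ] yaw 0.0031
```

Request:
move_arm(
  series=[
    {"gripper": 2, "x": -2.5, "y": 0, "z": 0, "yaw": 0},
    {"gripper": 2, "x": -3.5, "y": 0, "z": 0, "yaw": 0},
    {"gripper": 2, "x": -3.5, "y": 0.8, "z": 2, "yaw": 0},
    {"gripper": 2, "x": -0.5, "y": 1.3, "z": 3.6, "yaw": 0},
    {"gripper": 2, "x": 0, "y": 1.35, "z": 3.6, "yaw": 0},
  ],
)

```text
time: 4.57
ee_pos: [0.5956, 0.1026, 0.1373]
tool_rot: [1.464, 1.563, 0.056]
force: [0.6, -0.0, -2.5]
gripper_width: 0.0266
```

```bash
python3 - <<'E'
from h import *
d,dy=go(.6346,.0241,.137,.157);rows(d,dy)
E
```

```text
t4.57 tcp [0.5956 0.1026 0.1373] yhead 0.1632 J6 1.46 tilt [0.0075 0.0004] F [ 0.5759 -0.008  -2.4561] w 0.0266
shift tool cm [0.0523 2.5755 8.3842] yaw 0.0062
3 rows [[0.02, 0.86, 2.79, 0.0021], [0.02, 0.86, 2.79, 0.0021], [0.02, 0.87, 2.79, 0.0021]]
```

Request:
move_arm(
  series=[
    {"gripper": 2, "x": 0, "y": 0.87, "z": 2.8, "yaw": 0.004},
    {"gripper": 2, "x": 0, "y": 0.86, "z": 2.8, "yaw": 0.002},
    {"gripper": 2, "x": 0, "y": 0.86, "z": 2.8, "yaw": 0},
    {"gripper": 2, "x": 0, "y": 0, "z": 0, "yaw": 0},
    {"gripper": 2, "x": 0, "y": 0, "z": 0, "yaw": 0},
  ],
)

```text
time: 4.98
ee_pos: [0.632, 0.0218, 0.1329]
tool_rot: [1.807, 1.57, 0.388]
force: [-1.0, 0.8, -2.1]
gripper_width: 0.0266
```

```bash
python3 - <<'E'
from h import *
shot('wrist','w4');d,dy=go(.6346,.0241,.041,.157)
st=loadst('w4');T=Twc('wrist',st)
P=[.5767,-.0209,-1.4136]
print('pocket2 corners floor',proj(place(P,[(-.034+a*.025,.064+b*.025,.018) for a,b in((-1,-1),(1,-1),(1,1),(-1,1))]),T).round(1).tolist())
E
```

```text
t5.03 tcp [0.6313 0.023  0.1328] yhead 0.1528 J6 1.34 tilt [-0.0003  0.0006] F [-0.9463  0.1539 -2.2389] w 0.0266
shift tool cm [ 9.1755  0.3451 -0.0478] yaw -0.0042
pocket2 corners floor [[289.9, 162.5], [291.7, 226.4], [355.9, 226.0], [357.4, 162.1]]
```

View pics/w4.png

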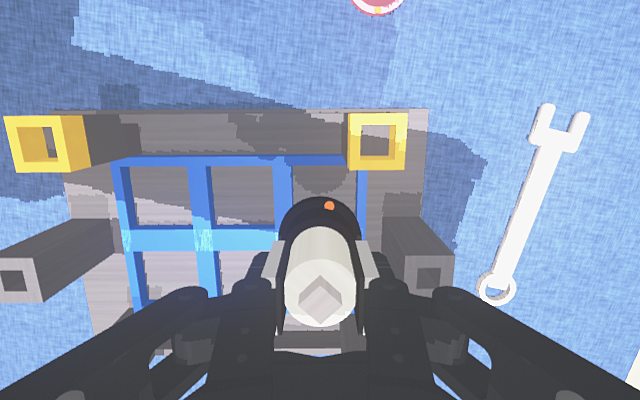

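Request:
move_arm(
  series=[
    {"gripper": 2, "x": 0.5, "y": 0.34, "z": -0.05, "yaw": 0},
    {"gripper": 2, "x": 2, "y": 0, "z": 0, "yaw": 0},
    {"gripper": 2, "x": 2, "y": 0, "z": 0, "yaw": 0},
    {"gripper": 2, "x": 2, "y": 0, "z": 0, "yaw": 0},
    {"gripper": 2, "x": 1.5, "y": 0, "z": 0, "yaw": 0},
  ],
)

```text
time: 5.45
ee_pos: [0.6337, 0.0261, 0.051]
tool_rot: [-1.835, 1.569, 3.034]
force: [1.0, 1.8, -0.6]
gripper_width: 0.0262
```

```bash
python3 - <<'E'
from h import *
shot('wrist','w5');d,dy=go(.6346,.0241,.041,.157)
E
```

```text
t5.50 tcp [0.6322 0.0259 0.0482] yhead 0.1560 J6 1.34 tilt [-0.005  -0.0002] F [ 2.5199 -1.7632 -8.633 ] w 0.0264
shift tool cm [0.7213 0.2161 0.2175] yaw -0.001
```

View pics/w5.png

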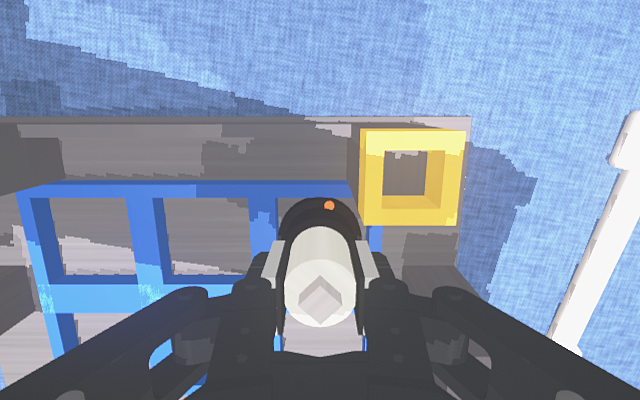

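Request:
move_arm(
  series=[
    {"gripper": 2, "x": 0.3, "y": 0.15, "z": 0.15, "yaw": 0},
    {"gripper": 2, "x": 0.3, "y": 0, "z": 0, "yaw": 0},
    {"gripper": 2, "x": 0, "y": 0, "z": 0, "yaw": 0},
    {"gripper": 2, "x": 0, "y": 0, "z": 0, "yaw": 0},
    {"gripper": 2, "x": 0, "y": 0, "z": 0, "yaw": 0},
  ],
)

```text
time: 5.92
ee_pos: [0.6371, 0.0233, 0.0476]
tool_rot: [1.39, 1.569, -0.026]
force: [0.1, -0.0, -2.0]
gripper_width: 0.0264
```

```bash
python3 - <<'E'
from h import *
d,dy=go(.6346,.0241,.041,.157)
E
```

```text
t5.92 tcp [0.6371 0.0233 0.0476] yhead 0.1543 J6 1.34 tilt [ 0.0014 -0.    ] F [ 0.0527 -0.0139 -2.0123] w 0.0264
shift tool cm [ 0.6555 -0.2324 -0.1153] yaw -0.0027
```

Request:
move_arm(
  series=[
    {"gripper": 2, "x": 0.3, "y": -0.2, "z": -0.1, "yaw": 0},
    {"gripper": 2, "x": 0.3, "y": 0, "z": 0, "yaw": 0},
    {"gripper": 2, "x": 0, "y": 0, "z": 0, "yaw": 0},
    {"gripper": 2, "x": 0, "y": 0, "z": 0, "yaw": 0},
    {"gripper": 2, "x": 0, "y": 0, "z": 0, "yaw": 0},
  ],
)

```text
time: 6.33
ee_pos: [0.6345, 0.0239, 0.0414]
tool_rot: [1.607, 1.57, 0.19]
force: [-1.6, 1.2, 6.3]
gripper_width: 0.0263
```

```bash
python3 - <<'E'
from h import *
d,dy=go(.6346,.0241,.041,.157)
E
```

```text
t6.33 tcp [0.6345 0.0239 0.0414] yhead 0.1540 J6 1.34 tilt [0.0006 0.0001] F [-1.6046  1.2215  6.2681] w 0.0263
shift tool cm [ 0.039   0.0138 -0.0193] yaw -0.003
```

Request:
move_arm(
  series=[
    {"gripper": 6.5, "x": 0, "y": 0, "z": 0, "yaw": 0},
    {"gripper": 6.5, "x": 0, "y": 0, "z": 0, "yaw": 0},
    {"gripper": 6.5, "x": 0, "y": 0, "z": 0, "yaw": 0},
    {"gripper": 6.5, "x": -2, "y": 0, "z": 0, "yaw": 0},
    {"gripper": 6.5, "x": -3, "y": 0, "z": 0, "yaw": 0},
  ],
)

```text
time: 6.75
ee_pos: [0.6315, 0.024, 0.0876]
tool_rot: [-1.801, 1.564, 3.065]
force: [0.0, -0.8, 0.1]
gripper_width: 0.0651
```

```bash
python3 - <<'E'
from h import *
shot('wrist','w6')
d,dy=go(.5318,.2949,.13,.157);rows(d,dy,8)
E
```

```text
t6.80 tcp [0.6365 0.0237 0.0959] yhead 0.1541 J6 1.34 tilt [ 0.0046 -0.0004] F [2.1609 0.349  4.3288] w 0.0651
shift tool cm [ -3.4705  -6.167  -28.4001] yaw -0.0029
8 rows [[-0.43, -0.77, -3.55, -0.0004], [-0.43, -0.77, -3.55, -0.0004], [-0.43, -0.77, -3.55, -0.0004], [-0.43, -0.77, -3.55, -0.0004], [-0.43, -0.77, -3.55, -0.0004], [-0.43, -0.76, -3.55, -0.0004], [-0.43, -0.76, -3.55, -0.0004], [-0.43, -0.76, -3.55, -0.0004]]
```

View pics/w6.png

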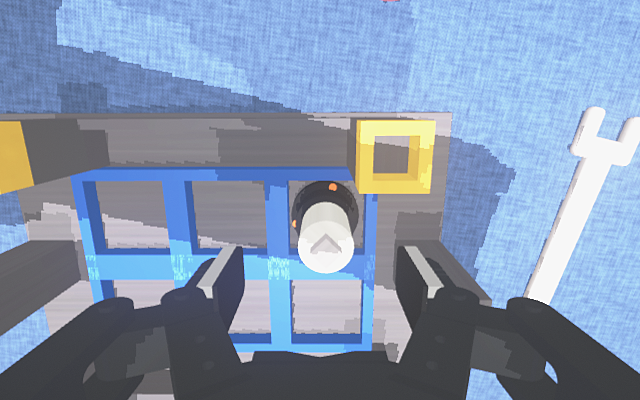

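Request:
move_arm(
  series=[
    {"gripper": 6.5, "x": -3.4, "y": 0, "z": 0, "yaw": 0},
    {"gripper": 6.5, "x": 0, "y": -0.8, "z": -3.7, "yaw": 0},
    {"gripper": 6.5, "x": 0, "y": -0.8, "z": -3.7, "yaw": 0},
    {"gripper": 6.5, "x": 0, "y": -0.8, "z": -3.7, "yaw": 0},
    {"gripper": 6.5, "x": 0, "y": -0.8, "z": -3.7, "yaw": 0},
  ],
)

```text
time: 7.22
ee_pos: [0.5797, 0.1663, 0.1248]
tool_rot: [1.666, 1.57, 0.248]
force: [0.1, 0.7, -0.1]
gripper_width: 0.065
```

Request:
move_arm(
  series=[
    {"gripper": 6.5, "x": 0, "y": -0.8, "z": -3.7, "yaw": 0},
    {"gripper": 6.5, "x": 0, "y": -0.8, "z": -3.7, "yaw": 0},
    {"gripper": 6.5, "x": 0, "y": -0.8, "z": -3.7, "yaw": 0},
    {"gripper": 6.5, "x": 0, "y": -0.5, "z": -2.4, "yaw": 0},
    {"gripper": 6.5, "x": 0, "y": 0, "z": 0, "yaw": 0},
  ],
)

```text
time: 7.63
ee_pos: [0.5286, 0.2987, 0.1246]
tool_rot: [3.132, 1.569, 1.722]
force: [0.2, -0.8, -0.3]
gripper_width: 0.0648
```

```bash
python3 - <<'E'
from h import *
shot('wrist','w7')
d,dy=go(.5318,.2949,.033,.157)
E
```

```text
t7.68 tcp [0.5297 0.2965 0.1245] yhead 0.1584 J6 1.80 tilt [0.0003 0.0002] F [ 0.505  -0.4838  0.8245] w 0.0649
shift tool cm [9.1498 0.1806 0.1946] yaw 0.0014
```

View pics/w7.png

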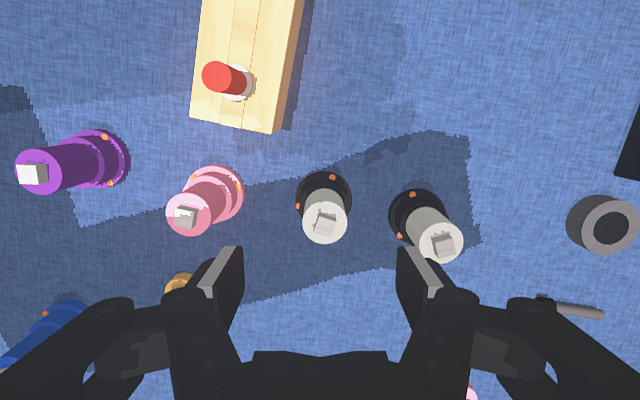

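```bash
python3 - <<'E'
from h import *
st=loadst('w7');T=Twc('wrist',st);print(back((324,222),.062,T),back((440,243),.062,T))
E
```

```text
[0.5313 0.2956 0.062 ] [0.6054 0.2936 0.062 ]
```

Request:
move_arm(
  series=[
    {"gripper": 5, "x": 2, "y": 0.18, "z": 0.2, "yaw": 0},
    {"gripper": 5, "x": 2.2, "y": 0, "z": 0, "yaw": 0},
    {"gripper": 5, "x": 2.2, "y": 0, "z": 0, "yaw": 0},
    {"gripper": 5, "x": 2.0, "y": 0, "z": 0, "yaw": 0},
    {"gripper": 5, "x": 0.6, "y": 0, "z": 0, "yaw": 0},
  ],
)

```text
time: 8.1
ee_pos: [0.5313, 0.2904, 0.0314]
tool_rot: [-1.242, 1.566, -2.66]
force: [-0.6, 0.2, -0.2]
gripper_width: 0.05
```

Request:
move_arm(
  series=[
    {"gripper": 5, "x": 0, "y": 0, "z": 0, "yaw": 0},
    {"gripper": 2, "x": 0, "y": 0, "z": 0, "yaw": 0},
    {"gripper": 2, "x": 0, "y": 0, "z": 0, "yaw": 0},
    {"gripper": 2, "x": 0, "y": 0, "z": 0, "yaw": 0},
    {"gripper": 2, "x": 0, "y": 0, "z": 0, "yaw": 0},
  ],
)

```text
time: 8.52
ee_pos: [0.5339, 0.2925, 0.0359]
tool_rot: [1.527, 1.568, 0.11]
force: [0.4, -1.3, 2.0]
gripper_width: 0.0261
```

```bash
python3 - <<'E'
from h import *
d,dy=go(.582,-.0545,.13,.157);rows(d,dy)
E
```

```text
t8.52 tcp [0.5339 0.2925 0.0359] yhead 0.1538 J6 1.80 tilt [0.0025 0.0003] F [ 0.4472 -1.265   2.0476] w 0.0261
shift tool cm [-9.4045 -0.5383 35.0295] yaw -0.0032
9 rows [[-1.04, -0.06, 3.89, -0.0004], [-1.04, -0.06, 3.89, -0.0004], [-1.04, -0.06, 3.89, -0.0004], [-1.04, -0.06, 3.89, -0.0004], [-1.04, -0.07, 3.89, -0.0004], [-1.04, -0.07, 3.89, -0.0004], [-1.04, -0.07, 3.89, -0.0004], [-1.04, -0.07, 3.89, -0.0004], [-1.04, -0.07, 3.89, -0.0004]]
```

Request:
move_arm(
  series=[
    {"gripper": 2, "x": -2.5, "y": 0, "z": 0, "yaw": 0},
    {"gripper": 2, "x": -3.5, "y": 0, "z": 0, "yaw": 0},
    {"gripper": 2, "x": -3.5, "y": 0, "z": 1.5, "yaw": 0},
    {"gripper": 2, "x": -1, "y": -0.1, "z": 3.6, "yaw": 0},
    {"gripper": 2, "x": 0, "y": -0.1, "z": 4, "yaw": 0},
  ],
)

```text
time: 8.93
ee_pos: [0.5475, 0.2037, 0.1442]
tool_rot: [1.694, 1.562, 0.281]
force: [1.2, -0.1, -4.0]
gripper_width: 0.0268
```

Request:
move_arm(
  series=[
    {"gripper": 2, "x": 0, "y": -0.1, "z": 4, "yaw": 0},
    {"gripper": 2, "x": 0, "y": -0.1, "z": 4, "yaw": 0},
    {"gripper": 2, "x": 0, "y": -0.1, "z": 4, "yaw": 0},
    {"gripper": 2, "x": 0, "y": -0.1, "z": 4, "yaw": 0},
    {"gripper": 2, "x": 0, "y": 0, "z": 4, "yaw": 0},
  ],
)

```text
time: 9.35
ee_pos: [0.5711, 0.0023, 0.14]
tool_rot: [1.92, 1.57, 0.504]
force: [0.5, -0.2, -2.9]
gripper_width: 0.0267
```

```bash
python3 - <<'E'
from h import *
d,dy=go(.5824,-.0573,.137,.157);rows(d,dy)
E
```

```text
t9.35 tcp [0.5711 0.0023 0.14  ] yhead 0.1544 J6 1.29 tilt [0.0003 0.0002] F [ 0.5358 -0.1884 -2.8569] w 0.0267
shift tool cm [0.2995 0.1979 6.0582] yaw -0.0026
2 rows [[0.15, 0.1, 3.03, -0.0013], [0.15, 0.09, 3.03, -0.0013]]
```

Request:
move_arm(
  series=[
    {"gripper": 2, "x": 0, "y": 0.1, "z": 3.0, "yaw": 0},
    {"gripper": 2, "x": 0, "y": 0.1, "z": 2, "yaw": 0},
    {"gripper": 2, "x": 0, "y": 0, "z": 0.8, "yaw": 0},
    {"gripper": 2, "x": 0, "y": 0, "z": 0.1, "yaw": 0},
    {"gripper": 2, "x": 0, "y": 0, "z": 0, "yaw": 0},
  ],
)

```text
time: 9.77
ee_pos: [0.5822, -0.0536, 0.1396]
tool_rot: [-2.885, 1.57, 1.981]
force: [0.1, 0.9, -2.7]
gripper_width: 0.0263
```

```bash
python3 - <<'E'
from h import *
shot('wrist','w8')
d,dy=go(.5824,-.0573,.042,.157);rows(d,dy)
E
```

```text
t9.82 tcp [ 0.582  -0.0529  0.1395] yhead 0.1549 J6 1.20 tilt [-0.0006  0.0009] F [-0.175   0.4291 -2.814 ] w 0.0264
shift tool cm [ 9.7497 -0.0253  0.449 ] yaw -0.0021
3 rows [[3.25, -0.01, 0.15, -0.0007], [3.25, -0.01, 0.15, -0.0007], [3.25, -0.01, 0.15, -0.0007]]
```

View pics/w8.png

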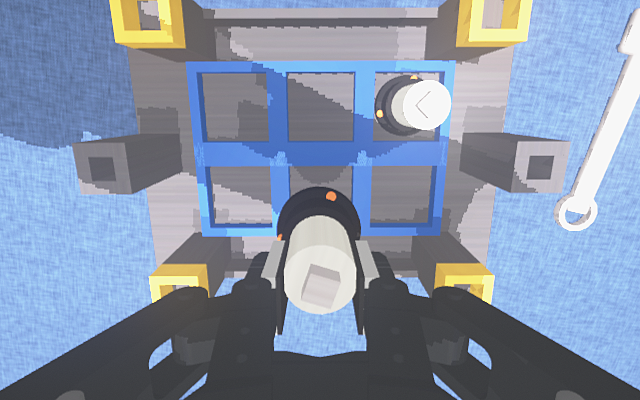

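Request:
move_arm(
  series=[
    {"gripper": 2, "x": 2, "y": 0, "z": 0.4, "yaw": 0},
    {"gripper": 2, "x": 3, "y": 0, "z": 0.05, "yaw": 0},
    {"gripper": 2, "x": 2.5, "y": 0, "z": 0, "yaw": 0},
    {"gripper": 2, "x": 1, "y": 0, "z": 0, "yaw": 0},
    {"gripper": 2, "x": 0.3, "y": 0, "z": 0, "yaw": 0},
  ],
)

```text
time: 10.23
ee_pos: [0.5819, -0.057, 0.0501]
tool_rot: [-1.858, 1.568, 3.01]
force: [-0.1, 0.2, -2.7]
gripper_width: 0.0265
```

Request:
move_arm(
  series=[
    {"gripper": 2, "x": 0.2, "y": 0, "z": 0, "yaw": 0},
    {"gripper": 2, "x": 0.2, "y": 0, "z": 0, "yaw": 0},
    {"gripper": 2, "x": 0.1, "y": 0, "z": 0, "yaw": 0},
    {"gripper": 2, "x": 0, "y": 0, "z": 0, "yaw": 0},
    {"gripper": 2, "x": 0, "y": 0, "z": 0, "yaw": 0},
  ],
)

```text
time: 10.65
ee_pos: [0.5836, -0.0585, 0.0473]
tool_rot: [1.315, 1.57, -0.101]
force: [0.8, -0.6, -2.3]
gripper_width: 0.0263
```

```bash
python3 - <<'E'
from h import *
d,dy=go(.5824,-.0573,.042,.157);rows(d,dy)
E
```

```text
t10.65 tcp [ 0.5836 -0.0585  0.0473] yhead 0.1541 J6 1.19 tilt [ 0.001  -0.0001] F [ 0.7683 -0.6169 -2.2906] w 0.0263
shift tool cm [ 0.5278 -0.1036 -0.1344] yaw -0.0029
1 rows [[0.53, -0.1, -0.13, -0.0029]]
```

Request:
move_arm(
  series=[
    {"gripper": 2, "x": 0.3, "y": -0.1, "z": -0.1, "yaw": 0},
    {"gripper": 2, "x": 0.25, "y": 0, "z": 0, "yaw": 0},
    {"gripper": 2, "x": 0, "y": 0, "z": 0, "yaw": 0},
    {"gripper": 2, "x": 0, "y": 0, "z": 0, "yaw": 0},
    {"gripper": 2, "x": 0, "y": 0, "z": 0, "yaw": 0},
  ],
)

```text
time: 11.07
ee_pos: [0.5822, -0.0576, 0.0417]
tool_rot: [1.696, 1.57, 0.279]
force: [-2.1, 1.4, 6.4]
gripper_width: 0.0268
```

```bash
python3 - <<'E'
from h import *
d,dy=go(.5824,-.0573,.042,.157);rows(d,dy)
E
```

```text
t11.07 tcp [ 0.5822 -0.0576  0.0417] yhead 0.1541 J6 1.19 tilt [0.0006 0.0002] F [-2.0682  1.423   6.4206] w 0.0268
shift tool cm [-0.0276  0.0261 -0.023 ] yaw -0.0029
1 rows [[-0.03, 0.03, -0.02, -0.0029]]
```

Request:
move_arm(
  series=[
    {"gripper": 6, "x": 0, "y": 0, "z": 0, "yaw": 0},
    {"gripper": 6, "x": 0, "y": 0, "z": 0, "yaw": 0},
    {"gripper": 6, "x": -1.5, "y": 0, "z": 0, "yaw": 0},
    {"gripper": 6, "x": -3.5, "y": 0, "z": 0, "yaw": 0},
    {"gripper": 6, "x": -3.5, "y": 0, "z": 0, "yaw": 0},
  ],
)

```text
time: 11.48
ee_pos: [0.5806, -0.0575, 0.1254]
tool_rot: [-1.927, 1.567, 2.939]
force: [0.3, -0.2, 0.7]
gripper_width: 0.0597
```

```bash
python3 - <<'E'
from h import *
shot('wrist','w9')
d,dy=go(.606,.2935,.135,.157);rows(d,dy)
E
```

```text
t11.53 tcp [ 0.5855 -0.0584  0.1337] yhead 0.1541 J6 1.19 tilt [ 0.0081 -0.0019] F [2.9539 0.7443 5.1273] w 0.0599
shift tool cm [ -0.1842   7.4243 -34.4623] yaw -0.0029
9 rows [[-0.02, 0.82, -3.83, -0.0003], [-0.02, 0.83, -3.83, -0.0003], [-0.02, 0.83, -3.83, -0.0003], [-0.02, 0.83, -3.83, -0.0003], [-0.02, 0.83, -3.83, -0.0003], [-0.02, 0.83, -3.83, -0.0003], [-0.02, 0.83, -3.83, -0.0003], [-0.02, 0.83, -3.83, -0.0003], [-0.02, 0.83, -3.83, -0.0003]]
```

View pics/w9.png

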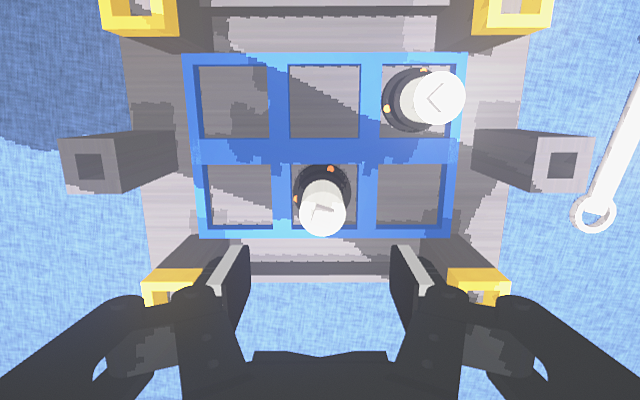

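Request:
move_arm(
  series=[
    {"gripper": 6, "x": 0, "y": 0.8, "z": -3.8, "yaw": 0},
    {"gripper": 6, "x": 0, "y": 0.82, "z": -3.83, "yaw": 0},
    {"gripper": 6, "x": 0, "y": 0.82, "z": -3.83, "yaw": 0},
    {"gripper": 6, "x": 0, "y": 0.82, "z": -3.83, "yaw": 0},
    {"gripper": 6, "x": 0, "y": 0.82, "z": -3.83, "yaw": 0},
  ],
)

```text
time: 11.95
ee_pos: [0.5933, 0.1391, 0.126]
tool_rot: [1.395, 1.57, -0.022]
force: [1.5, 0.2, -1.3]
gripper_width: 0.0599
```

Request:
move_arm(
  series=[
    {"gripper": 6, "x": 0, "y": 0.82, "z": -3.83, "yaw": 0},
    {"gripper": 6, "x": 0, "y": 0.82, "z": -3.83, "yaw": 0},
    {"gripper": 6, "x": 0, "y": 0.82, "z": -3.83, "yaw": 0},
    {"gripper": 6, "x": 0, "y": 0.6, "z": -2.4, "yaw": 0},
    {"gripper": 6, "x": 0, "y": 0.2, "z": -1.0, "yaw": 0},
  ],
)

```text
time: 12.37
ee_pos: [0.6024, 0.2937, 0.1257]
tool_rot: [2.365, 1.569, 0.952]
force: [-0.9, -0.5, 0.1]
gripper_width: 0.0602
```

Request:
move_arm(
  series=[
    {"gripper": 5, "x": 0, "y": 0, "z": 0, "yaw": 0},
    {"gripper": 5, "x": 0, "y": 0, "z": 0, "yaw": 0},
    {"gripper": 5, "x": 0, "y": 0, "z": 0, "yaw": 0},
    {"gripper": 5, "x": 0, "y": 0, "z": 0, "yaw": 0},
    {"gripper": 5, "x": 0, "y": 0, "z": 0, "yaw": 0},
  ],
)

```text
time: 12.78
ee_pos: [0.6027, 0.288, 0.1262]
tool_rot: [-0.479, 1.571, -1.898]
force: [0.1, 0.9, -0.0]
gripper_width: 0.05
```

```bash
python3 - <<'E'
from h import *
shot('wrist','w10')
d,dy=go(.606,.2935,.033,.157);rows(d,dy)
E
```

```text
t12.83 tcp [0.6027 0.2882 0.1263] yhead 0.1520 J6 1.75 tilt [ 0.     -0.0001] F [-0.5477 -0.1785  1.1024] w 0.0502
shift tool cm [ 9.3251  0.4041 -0.4742] yaw -0.005
3 rows [[3.11, 0.13, -0.16, -0.0017], [3.11, 0.13, -0.16, -0.0017], [3.11, 0.14, -0.16, -0.0017]]
```

View pics/w10.png

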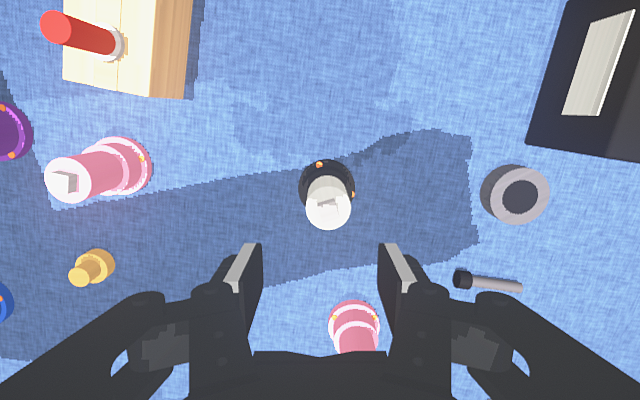

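```bash
python3 - <<'E'
from h import *
st=loadst('w10');T=Twc('wrist',st);print(back((328.5,205),.062,T))
E
```

```text
[0.6065 0.2954 0.062 ]
```

Request:
move_arm(
  series=[
    {"gripper": 5, "x": 1.5, "y": 0.4, "z": -0.55, "yaw": 0},
    {"gripper": 5, "x": 3, "y": 0, "z": 0, "yaw": 0},
    {"gripper": 5, "x": 2.8, "y": 0, "z": 0, "yaw": 0},
    {"gripper": 5, "x": 1.5, "y": 0, "z": 0, "yaw": 0},
    {"gripper": 5, "x": 0.4, "y": 0, "z": 0, "yaw": 0},
  ],
)

```text
time: 13.25
ee_pos: [0.6027, 0.2946, 0.0293]
tool_rot: [-1.392, 1.564, -2.81]
force: [-0.4, -0.7, 1.0]
gripper_width: 0.0494
```

Request:
move_arm(
  series=[
    {"gripper": 5, "x": 0, "y": 0, "z": 0, "yaw": 0},
    {"gripper": 2, "x": 0, "y": 0, "z": 0, "yaw": 0},
    {"gripper": 2, "x": 0, "y": 0, "z": 0, "yaw": 0},
    {"gripper": 2, "x": 0, "y": 0, "z": 0, "yaw": 0},
    {"gripper": 2, "x": 0, "y": 0, "z": 0, "yaw": 0},
  ],
)

```text
time: 13.67
ee_pos: [0.6067, 0.2962, 0.0356]
tool_rot: [1.788, 1.568, 0.371]
force: [0.1, -0.1, 2.4]
gripper_width: 0.0265
```

```bash
python3 - <<'E'
from h import *
d,dy=go(.5082,.0027,.14,.157);rows(d,dy)
E
```

```text
t13.67 tcp [0.6067 0.2962 0.0356] yhead 0.1540 J6 1.76 tilt [0.0026 0.001 ] F [ 0.1165 -0.0535  2.4228] w 0.0265
shift tool cm [-10.4924 -14.2018  27.4819] yaw -0.003
9 rows [[-1.17, -1.58, 3.05, -0.0003], [-1.17, -1.58, 3.05, -0.0003], [-1.17, -1.58, 3.05, -0.0003], [-1.17, -1.58, 3.05, -0.0003], [-1.17, -1.58, 3.05, -0.0003], [-1.17, -1.58, 3.05, -0.0003], [-1.17, -1.58, 3.05, -0.0003], [-1.17, -1.59, 3.05, -0.0003], [-1.17, -1.59, 3.05, -0.0003]]
```

Request:
move_arm(
  series=[
    {"gripper": 2, "x": -2.5, "y": 0, "z": 0, "yaw": 0},
    {"gripper": 2, "x": -3.5, "y": 0, "z": 0, "yaw": 0},
    {"gripper": 2, "x": -3.5, "y": -0.7, "z": 1.4, "yaw": 0},
    {"gripper": 2, "x": -1, "y": -1.7, "z": 3.2, "yaw": 0},
    {"gripper": 2, "x": 0, "y": -1.9, "z": 3.6, "yaw": 0},
  ],
)

```text
time: 14.08
ee_pos: [0.5786, 0.2095, 0.1435]
tool_rot: [1.66, 1.561, 0.247]
force: [1.6, -1.2, -4.2]
gripper_width: 0.0264
```

Request:
move_arm(
  series=[
    {"gripper": 2, "x": 0, "y": -1.9, "z": 3.6, "yaw": 0},
    {"gripper": 2, "x": 0, "y": -1.9, "z": 3.6, "yaw": 0},
    {"gripper": 2, "x": 0, "y": -1.9, "z": 3.6, "yaw": 0},
    {"gripper": 2, "x": 0, "y": -1.9, "z": 3.6, "yaw": 0},
    {"gripper": 2, "x": 0, "y": -1.4, "z": 2.7, "yaw": 0},
  ],
)

```text
time: 14.5
ee_pos: [0.5111, 0.0228, 0.1392]
tool_rot: [-0.724, 1.57, -2.142]
force: [0.4, -0.1, -3.8]
gripper_width: 0.0265
```

```bash
python3 - <<'E'
from h import *
d,dy=go(.508,.0045,.14,.157);rows(d,dy)
E
```

```text
t14.50 tcp [0.5111 0.0228 0.1392] yhead 0.1527 J6 1.32 tilt [-0.0007 -0.001 ] F [ 0.3764 -0.1329 -3.7705] w 0.0265
shift tool cm [-0.075  -0.5824  1.7659] yaw -0.0043
1 rows [[-0.07, -0.58, 1.77, -0.0043]]
```

Request:
move_arm(
  series=[
    {"gripper": 2, "x": 0, "y": -0.4, "z": 1.2, "yaw": -0.003},
    {"gripper": 2, "x": 0, "y": -0.2, "z": 0.7, "yaw": 0},
    {"gripper": 2, "x": 0, "y": 0, "z": 0, "yaw": 0},
    {"gripper": 2, "x": 0, "y": 0, "z": 0, "yaw": 0},
    {"gripper": 2, "x": 0, "y": 0, "z": 0, "yaw": 0},
  ],
)

```text
time: 14.92
ee_pos: [0.5103, 0.0066, 0.1391]
tool_rot: [2.404, 1.57, 0.992]
force: [-0.5, 0.1, -3.7]
gripper_width: 0.0261
```

```bash
python3 - <<'E'
from h import *
shot('wrist','w11')
d,dy=go(.508,.0045,.0417,.157);rows(d,dy)
E
```

```text
t14.97 tcp [0.5102 0.0068 0.139 ] yhead 0.1587 J6 1.28 tilt [0.0001 0.0004] F [ 0.4518  0.1318 -3.317 ] w 0.0267
shift tool cm [ 9.734  -0.2552  0.1916] yaw 0.0017
3 rows [[3.24, -0.09, 0.06, 0.0006], [3.24, -0.09, 0.06, 0.0006], [3.24, -0.08, 0.06, 0.0006]]
```

View pics/w11.png

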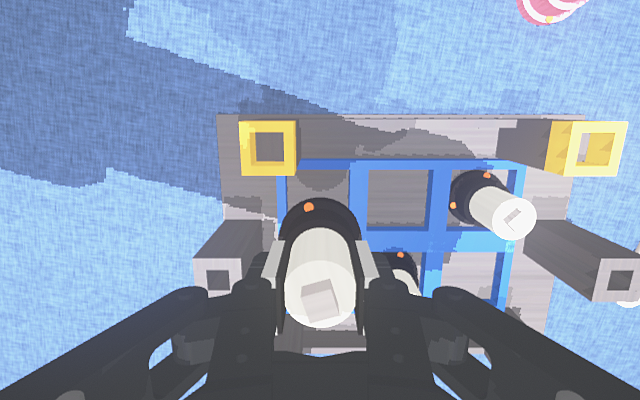

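Request:
move_arm(
  series=[
    {"gripper": 2, "x": 2, "y": -0.25, "z": 0.18, "yaw": 0},
    {"gripper": 2, "x": 3, "y": 0, "z": 0, "yaw": 0},
    {"gripper": 2, "x": 2.5, "y": 0, "z": 0, "yaw": 0},
    {"gripper": 2, "x": 1, "y": 0, "z": 0, "yaw": 0},
    {"gripper": 2, "x": 0.4, "y": 0, "z": 0, "yaw": 0},
  ],
)

```text
time: 15.38
ee_pos: [0.5066, 0.0046, 0.0484]
tool_rot: [-1.952, 1.568, 2.919]
force: [0.8, -0.8, -3.6]
gripper_width: 0.0262
```

Request:
move_arm(
  series=[
    {"gripper": 2, "x": 0.2, "y": 0, "z": 0, "yaw": 0},
    {"gripper": 2, "x": 0.1, "y": 0, "z": 0, "yaw": 0},
    {"gripper": 2, "x": 0, "y": 0, "z": 0, "yaw": 0},
    {"gripper": 2, "x": 0, "y": 0, "z": 0, "yaw": 0},
    {"gripper": 2, "x": 0, "y": 0, "z": 0, "yaw": 0},
  ],
)

```text
time: 15.8
ee_pos: [0.5085, 0.0034, 0.048]
tool_rot: [1.275, 1.569, -0.139]
force: [-0.1, -0.2, -3.6]
gripper_width: 0.0264
```

```bash
python3 - <<'E'
from h import *
d,dy=go(.508,.0045,.0417,.157);rows(d,dy)
E
```

```text
t15.80 tcp [0.5085 0.0034 0.048 ] yhead 0.1570 J6 1.28 tilt [ 0.0017 -0.0002] F [-0.1484 -0.1838 -3.6159] w 0.0264
shift tool cm [ 0.633  -0.0337 -0.12  ] yaw 0.0
1 rows [[0.63, -0.03, -0.12, 0.0]]
```

Request:
move_arm(
  series=[
    {"gripper": 2, "x": 0.35, "y": 0, "z": -0.1, "yaw": 0},
    {"gripper": 2, "x": 0.3, "y": 0, "z": 0, "yaw": 0},
    {"gripper": 2, "x": 0, "y": 0, "z": 0, "yaw": 0},
    {"gripper": 2, "x": 0, "y": 0, "z": 0, "yaw": 0},
    {"gripper": 2, "x": 0, "y": 0, "z": 0, "yaw": 0},
  ],
)

```text
time: 16.22
ee_pos: [0.5081, 0.0044, 0.0415]
tool_rot: [1.374, 1.569, -0.039]
force: [-2.4, 1.4, 6.2]
gripper_width: 0.0263
```

```bash
python3 - <<'E'
from h import *
d,dy=go(.508,.0045,.0417,.157);rows(d,dy)
E
```

```text
t16.22 tcp [0.5081 0.0044 0.0415] yhead 0.1570 J6 1.28 tilt [ 0.0015 -0.0001] F [-2.4049  1.4007  6.1526] w 0.0263
shift tool cm [-0.0152 -0.0118 -0.0078] yaw 0.0
1 rows [[-0.02, -0.01, -0.01, 0.0]]
```

Request:
move_arm(
  series=[
    {"gripper": 5, "x": 0, "y": 0, "z": 0, "yaw": 0},
    {"gripper": 5, "x": 0, "y": 0, "z": 0, "yaw": 0},
    {"gripper": 5, "x": -1.5, "y": 0, "z": 0, "yaw": 0},
    {"gripper": 5, "x": -3.5, "y": 0, "z": 0, "yaw": 0},
    {"gripper": 5, "x": -4, "y": 0, "z": 0, "yaw": 0},
  ],
)

```text
time: 16.63
ee_pos: [0.5056, 0.0046, 0.1297]
tool_rot: [-1.863, 1.566, 3.007]
force: [0.6, -1.6, 0.5]
gripper_width: 0.0501
```

```bash
python3 - <<'E'
from h import *
d,dy=go(.58,-.02,.25,.157);rows(d,dy)
E
```

```text
t16.63 tcp [0.5056 0.0046 0.1297] yhead 0.1568 J6 1.28 tilt [-0.005   0.0007] F [ 0.6114 -1.559   0.4867] w 0.0501
shift tool cm [-12.072    6.9084   3.5785] yaw -0.0002
4 rows [[-3.02, 1.73, 0.89, -0.0], [-3.02, 1.73, 0.89, -0.0], [-3.02, 1.73, 0.89, -0.0], [-3.02, 1.73, 0.89, -0.0]]
```

```bash
python3 - <<'E'
from h import *
d,dy=go(.577,-.021,.25,.157)
rows(d,-1.571,15)
E
```

```text
t16.63 tcp [0.5056 0.0046 0.1297] yhead 0.1568 J6 1.28 tilt [-0.005   0.0007] F [ 0.6114 -1.559   0.4867] w 0.0501
shift tool cm [-12.0706   6.5965   3.6304] yaw -0.0002
15 rows [[-0.8, 0.44, 0.24, -0.1047], [-0.8, 0.41, 0.29, -0.1047], [-0.8, 0.38, 0.33, -0.1047], [-0.8, 0.34, 0.37, -0.1047], [-0.8, 0.3, 0.4, -0.1047], [-0.8, 0.26, 0.43, -0.1047], [-0.8, 0.21, 0.45, -0.1047], [-0.8, 0.16, 0.47, -0.1047], [-0.8, 0.11, 0.49, -0.1047], [-0.8, 0.06, 0.5, -0.1047], [-0.8, 0.01, 0.5, -0.1047], [-0.8, -0.04, 0.5, -0.1047], [-0.8, -0.09, 0.49, -0.1047], [-0.8, -0.15, 0.48, -0.1047], [-0.8, -0.19, 0.46, -0.1047]]
```

Request:
move_arm(
  series=[
    {"gripper": 8, "x": -2, "y": 0.44, "z": 0.24, "yaw": -0.1047},
    {"gripper": 8, "x": -2, "y": 0.41, "z": 0.29, "yaw": -0.1047},
    {"gripper": 8, "x": -2, "y": 0.38, "z": 0.33, "yaw": -0.1047},
    {"gripper": 8, "x": -2, "y": 0.34, "z": 0.37, "yaw": -0.1047},
    {"gripper": 8, "x": -1, "y": 0.3, "z": 0.4, "yaw": -0.1047},
  ],
)

```text
time: 17.05
ee_pos: [0.5325, -0.0044, 0.2233]
tool_rot: [0.73, 1.567, -0.156]
force: [0.5, -0.2, 0.5]
gripper_width: 0.0804
```

Request:
move_arm(
  series=[
    {"gripper": 8, "x": -1, "y": 0.26, "z": 0.43, "yaw": -0.1047},
    {"gripper": 8, "x": -1, "y": 0.21, "z": 0.45, "yaw": -0.1047},
    {"gripper": 8, "x": -0.5, "y": 0.16, "z": 0.47, "yaw": -0.1047},
    {"gripper": 8, "x": 0, "y": 0.11, "z": 0.49, "yaw": -0.1047},
    {"gripper": 8, "x": 0, "y": 0.06, "z": 0.5, "yaw": -0.1047},
  ],
)

```text
time: 17.47
ee_pos: [0.5553, -0.013, 0.2461]
tool_rot: [0.205, 1.569, -0.156]
force: [-1.0, -0.0, -0.8]
gripper_width: 0.0798
```

Request:
move_arm(
  series=[
    {"gripper": 8, "x": 0, "y": 0, "z": 0.5, "yaw": -0.1047},
    {"gripper": 8, "x": 0, "y": -0.04, "z": 0.5, "yaw": -0.1047},
    {"gripper": 8, "x": 0, "y": -0.09, "z": 0.49, "yaw": -0.1047},
    {"gripper": 8, "x": 0, "y": -0.15, "z": 0.48, "yaw": -0.1047},
    {"gripper": 8, "x": 0, "y": -0.19, "z": 0.46, "yaw": -0.1047},
  ],
)

```text
time: 17.88
ee_pos: [0.5784, -0.0215, 0.2454]
tool_rot: [-1.727, 1.571, -1.565]
force: [0.3, -0.8, 1.0]
gripper_width: 0.08
```

Request:
move_arm(
  series=[
    {"gripper": 8, "x": 0, "y": 0, "z": 0, "yaw": 0},
    {"gripper": 8, "x": 0, "y": 0, "z": 0, "yaw": 0},
    {"gripper": 8, "x": 0, "y": 0, "z": 0, "yaw": 0},
    {"gripper": 8, "x": 0, "y": 0, "z": 0, "yaw": 0},
    {"gripper": 8, "x": 0, "y": 0, "z": 0, "yaw": 0},
  ],
)

```text
time: 18.3
ee_pos: [0.5779, -0.0212, 0.2456]
tool_rot: [-2.465, 1.571, -2.309]
force: [-0.2, -0.7, 0.3]
gripper_width: 0.0801
```

```bash
python3 - <<'E'
from h import *
shot('wrist','w12');shot('top','t2')
d,dy=go(.577,-.021,.25,1.728)
E
```

```text
t18.40 tcp [ 0.578  -0.0212  0.2456] yhead 1.7270 J6 -0.32 tilt [ 0. -0.] F [-0.9075  0.7349  0.1585] w 0.0795
shift tool cm [-0.4352  0.0389 -0.0914] yaw -0.001
```

View pics/w12.png

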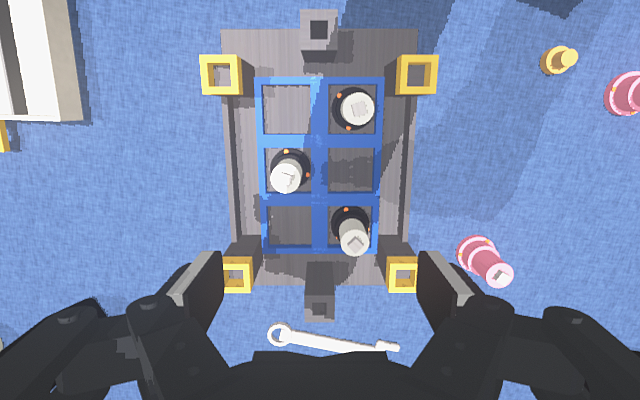

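View pics/t2.png

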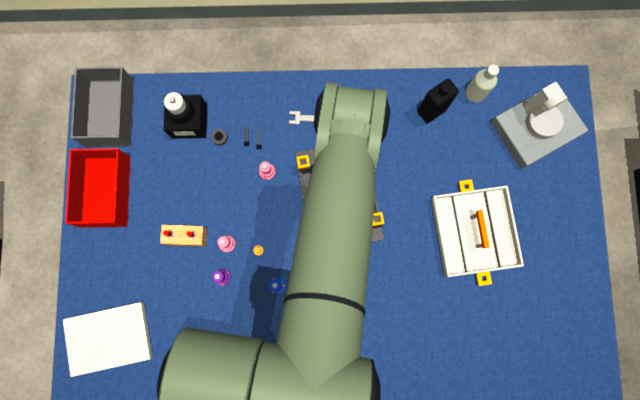

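```bash
python3 - <<'E'
from h import *
crop('w12',190,0,450,105,'w12a');crop('w12',190,220,450,325,'w12b')
E
```

```text
w12a scale 3.076923076923077 off 190 0
w12b scale 3.076923076923077 off 190 220
```

View pics/w12a.png

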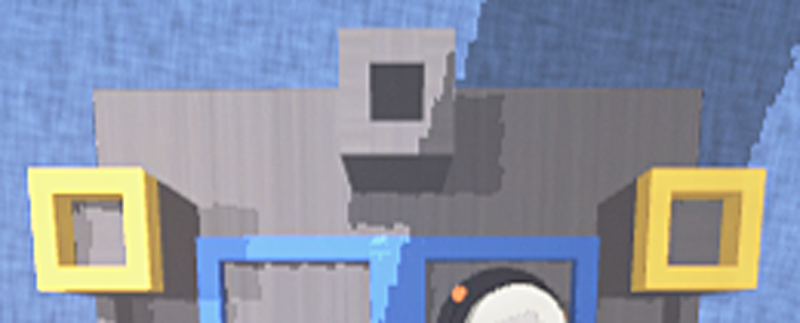

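View pics/w12b.png

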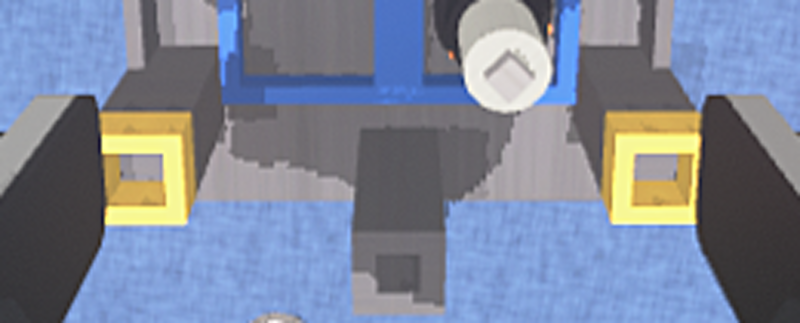

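```bash
cat > s2.py <<'E'
from h import *
T=Twc('wrist',loadst('w12'));f=800/260
px=[unc((396.5,92.5),f,190,0),unc((398.5,273),f,190,220),unc((92,230),f,190,0),unc((704.5,230),f,190,0)]
M=[(0,-.126,.084),(0,.126,.084),(.0-.082,-.092,.086),(.082,-.092,.086)]
# image left = -y world ; tray x axis heading -1.41 => -y, so left is +x
M[2],M[3]=M[3],M[2]
p,res=fit(M,px,T,[.5767,-.0209,-1.4136]);print(p);print(res)
p,res=fit(M[:2],px[:2],T,[.5767,-.0209,-1.4136]);print('pins only',p);print(res)
B=[back(q,.084,T) for q in px[:2]];print(B,np.linalg.norm(B[0]-B[1]))
q=proj(place(p,[(x,y,.086) for x in(.082,-.082) for y in(-.092,.092)]),T)
print('pred sockets in crops',[( (a[0]-190+.5)*f,(a[1]+.5-(0 if i%2==0 else 220))*f) for i,a in enumerate(q)])
E
python3 s2.py
python3 - <<'E'
from h import *
go(.4695,-.386,.18,1.70)
d,dy=go(.4695,-.386,.18,1.70);rows(d,dy,15)
E
```

```text
[ 0.5776 -0.0228 -1.4135]
[[ 0.3252 -0.3812]
 [ 0.0001  0.9941]
 [-1.0284 -0.0048]
 [ 0.6936 -0.1606]]
pins only [ 0.5775 -0.023  -1.4125]
[[-0.0012 -0.5705]
 [ 0.0008  0.8696]]
[array([ 0.4535, -0.0428,  0.084 ]), array([ 0.701 , -0.0033,  0.084 ])] 0.25061892579996986
pred sockets in crops [(np.float64(88.47429296126096), np.float64(230.2728886395455)), (np.float64(134.16601552148714), np.float64(182.84260151044168)), (np.float64(706.3482314102608), np.float64(229.11502863189054)), (np.float64(663.5324296092929), np.float64(182.2705275942527))]
t18.40 tcp [ 0.578  -0.0212  0.2456] yhead 1.7270 J6 -0.32 tilt [ 0. -0.] F [-0.9075  0.7349  0.1585] w 0.0795
shift tool cm [  6.5646 -34.3448 -16.3879] yaw 0.027
t18.40 tcp [ 0.578  -0.0212  0.2456] yhead 1.7270 J6 -0.32 tilt [ 0. -0.] F [-0.9075  0.7349  0.1585] w 0.0795
shift tool cm [  6.5646 -34.3448 -16.3879] yaw 0.027
15 rows [[0.44, -2.29, -1.09, 0.0018], [0.44, -2.29, -1.09, 0.0018], [0.44, -2.29, -1.08, 0.0018], [0.44, -2.3, -1.08, 0.0018], [0.44, -2.3, -1.08, 0.0018], [0.44, -2.3, -1.07, 0.0018], [0.44, -2.3, -1.07, 0.0018], [0.44, -2.3, -1.06, 0.0018], [0.44, -2.31, -1.06, 0.0018], [0.44, -2.31, -1.06, 0.0018], [0.44, -2.31, -1.05, 0.0018], [0.44, -2.31, -1.05, 0.0018], [0.44, -2.31, -1.04, 0.0018], [0.44, -2.31, -1.04, 0.0018], [0.44, -2.32, -1.03, 0.0018]]
```

Request:
move_arm(
  series=[
    {"gripper": 8, "x": 0.4, "y": -3.5, "z": -1.7, "yaw": 0},
    {"gripper": 8, "x": 0.6, "y": -3.5, "z": -1.7, "yaw": 0},
    {"gripper": 8, "x": 0.6, "y": -3.5, "z": -1.7, "yaw": 0},
    {"gripper": 8, "x": 0.6, "y": -3.5, "z": -1.7, "yaw": 0},
    {"gripper": 8, "x": 0.6, "y": -3.5, "z": -1.7, "yaw": 0},
  ],
)

```text
time: 18.82
ee_pos: [0.5208, -0.2088, 0.2176]
tool_rot: [-0.517, 1.57, -0.36]
force: [0.6, 0.7, 0.7]
gripper_width: 0.0802
```

Request:
move_arm(
  series=[
    {"gripper": 8, "x": 0.6, "y": -3.5, "z": -1.7, "yaw": 0},
    {"gripper": 8, "x": 0.6, "y": -3.5, "z": -1.7, "yaw": 0.01},
    {"gripper": 8, "x": 0.6, "y": -3.5, "z": -1.7, "yaw": 0.01},
    {"gripper": 8, "x": 0.6, "y": -3.5, "z": -1.5, "yaw": 0},
    {"gripper": 8, "x": 0.6, "y": -2, "z": -1, "yaw": 0},
  ],
)

```text
time: 19.23
ee_pos: [0.4686, -0.3808, 0.1875]
tool_rot: [-1.501, 1.569, -1.368]
force: [1.4, 0.0, 0.1]
gripper_width: 0.0799
```

Request:
move_arm(
  series=[
    {"gripper": 8, "x": 0.3, "y": -0.8, "z": -0.4, "yaw": 0},
    {"gripper": 8, "x": 0, "y": 0, "z": 0, "yaw": 0},
    {"gripper": 8, "x": 0, "y": 0, "z": 0, "yaw": 0},
    {"gripper": 8, "x": 0, "y": 0, "z": 0, "yaw": 0},
    {"gripper": 8, "x": 0, "y": 0, "z": 0, "yaw": 0},
  ],
)

```text
time: 19.65
ee_pos: [0.4678, -0.3839, 0.1851]
tool_rot: [-0.145, 1.57, -0.007]
force: [-0.0, -0.2, -0.8]
gripper_width: 0.0799
```

```bash
python3 - <<'E'
from h import *
shot('wrist','w13')
d,dy=go(.4695,-.386,.18,1.70)
E
```

```text
t19.70 tcp [ 0.4678 -0.384   0.1852] yhead 1.7097 J6 -0.95 tilt [ 0.0005 -0.0002] F [-0.5273  0.6636  0.6621] w 0.0799
shift tool cm [ 0.5158 -0.2209  0.1405] yaw 0.0097
```

View pics/w13.png

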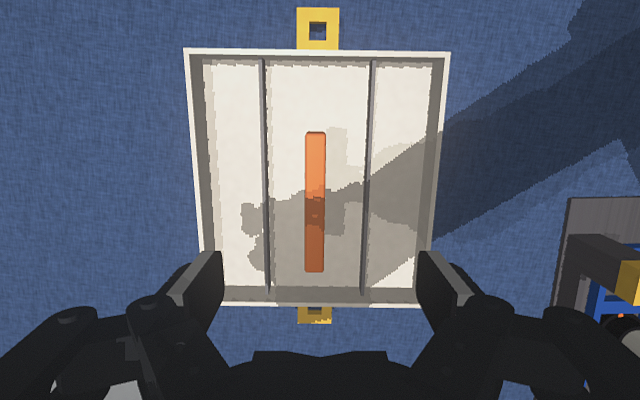

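```bash
python3 - <<'E'
from h import *
crop('w13',285,0,350,48,'w13a');crop('w13',285,115,350,163,'w13b');crop('w13',285,245,380,330,'w13c')
E
```

```text
w13a scale 12.307692307692308 off 285 0
w13b scale 12.307692307692308 off 285 115
w13c scale 7.0588235294117645 off 285 245
```

View pics/w13a.png

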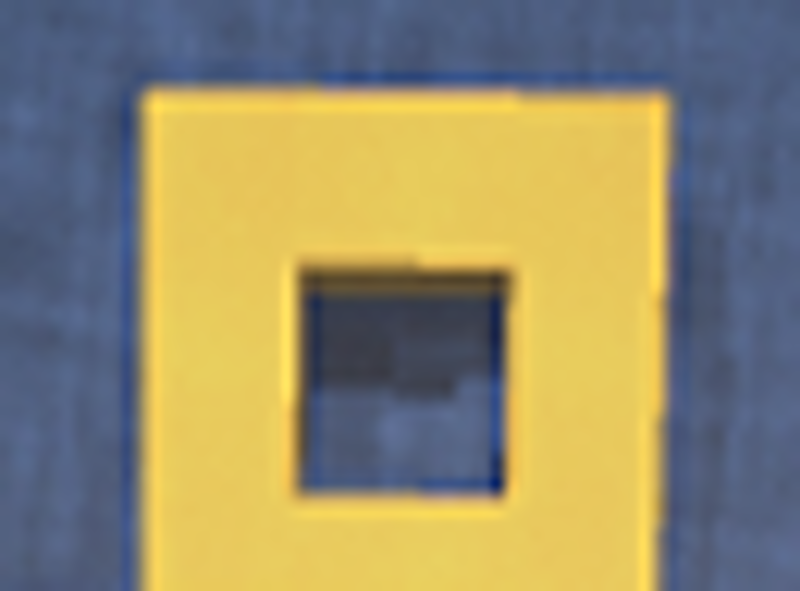

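View pics/w13b.png

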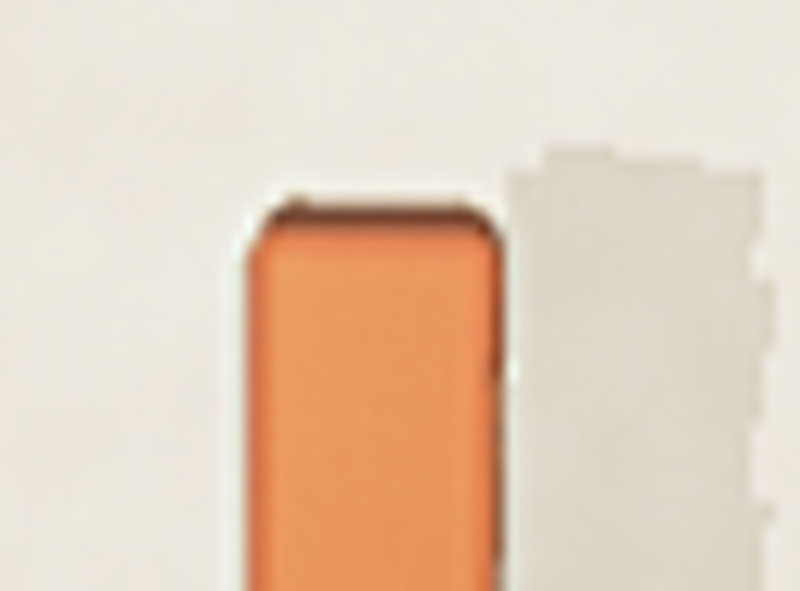

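View pics/w13c.png

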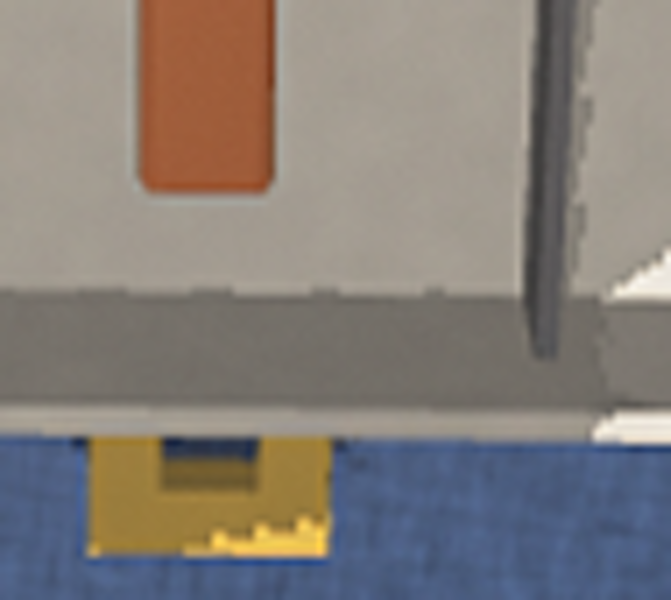

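```bash
cat > s3.py <<'E'
from h import *
T=Twc('wrist',loadst('w13'));f=800/65;g=600/85
px=[unc((404,381),f,285,0),unc((405,90),f,285,0),unc((209.5,555),g,285,245)]
M=[(0,-.126,.022),(0,-.143,.022),(0,.143,.022)]
p,res=fit(M,px,T,[.469,-.385,-1.44]);print(p);print(res)
# bar top
q=[unc((373,218),f,285,115),unc((206,190),g,285,245)]
B=[back(a,.098,T) for a in q];print(B,np.linalg.norm(B[0]-B[1]),np.mean(B,0),np.arctan2(*(B[1]-B[0])[1::-1])-np.pi/2)
go(p[0],p[1],.066,p[2]+np.pi)
E
python3 s3.py
```

```text
[ 0.4684 -0.3884 -1.4443]
[[-0.0814 -0.2508]
 [ 0.081  -0.1657]
 [-0.0016  0.6587]]
[array([ 0.4182, -0.395 ,  0.098 ]), array([ 0.5158, -0.3824,  0.098 ])] 0.09846843678424642 [ 0.467  -0.3887  0.098 ] -1.4427641264252649
t19.70 tcp [ 0.4678 -0.384   0.1852] yhead 1.7097 J6 -0.95 tilt [ 0.0005 -0.0002] F [-0.5273  0.6636  0.6621] w 0.0799
shift tool cm [11.9158 -0.4423 -0.0075] yaw 0.0123
```

Request:
move_arm(
  series=[
    {"gripper": 5, "x": 1.5, "y": -0.2, "z": 0, "yaw": 0.0123},
    {"gripper": 5, "x": 3, "y": -0.2, "z": 0, "yaw": 0},
    {"gripper": 5, "x": 3, "y": 0, "z": 0, "yaw": 0},
    {"gripper": 5, "x": 1, "y": 0, "z": 0, "yaw": 0},
    {"gripper": 5, "x": 0, "y": 0, "z": 0, "yaw": 0},
  ],
)

```text
time: 20.12
ee_pos: [0.4663, -0.3867, 0.097]
tool_rot: [2.181, 1.565, 2.307]
force: [0.1, 0.2, -0.2]
gripper_width: 0.0501
```

```bash
python3 - <<'E'
from h import *
shot('wrist','w14')
go(.468,-.3885,.067,1.6973)
E
```

```text
t20.17 tcp [ 0.4672 -0.388   0.099 ] yhead 1.6963 J6 -0.94 tilt [-0.0017  0.002 ] F [-0.0498 -0.5943  0.3431] w 0.0500
shift tool cm [ 3.2027 -0.0702  0.0741] yaw -0.001
```

View pics/w14.png

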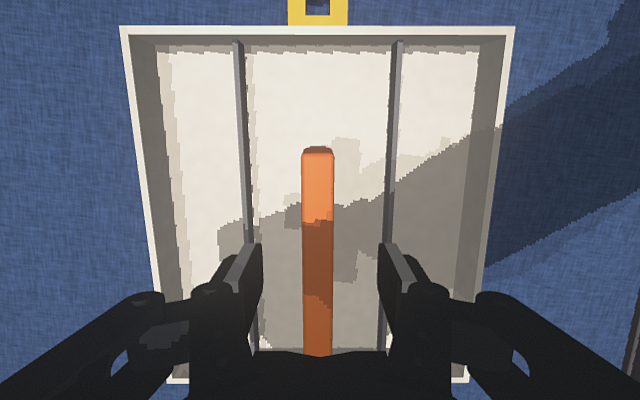

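Request:
move_arm(
  series=[
    {"gripper": 5, "x": 1.5, "y": -0.05, "z": 0.05, "yaw": 0},
    {"gripper": 5, "x": 1.3, "y": 0, "z": 0, "yaw": 0},
    {"gripper": 5, "x": 0.4, "y": 0, "z": 0, "yaw": 0},
    {"gripper": 5, "x": 0, "y": 0, "z": 0, "yaw": 0},
    {"gripper": 5, "x": 0, "y": 0, "z": 0, "yaw": 0},
  ],
)

```text
time: 20.58
ee_pos: [0.4688, -0.3903, 0.0691]
tool_rot: [-0.944, 1.569, -0.819]
force: [-0.8, -0.5, -0.4]
gripper_width: 0.0501
```

```bash
python3 - <<'E'
from h import *
go(.468,-.3885,.067,1.6973)
E
```

```text
t20.58 tcp [ 0.4688 -0.3903  0.0691] yhead 1.6955 J6 -0.94 tilt [ 0.0012 -0.0013] F [-0.7556 -0.465  -0.45  ] w 0.0501
shift tool cm [ 0.2065  0.1867 -0.0527] yaw -0.0018
```

Request:
move_arm(
  series=[
    {"gripper": 5, "x": 0.2, "y": 0.18, "z": -0.05, "yaw": 0},
    {"gripper": 5, "x": 0, "y": 0, "z": 0, "yaw": 0},
    {"gripper": 5, "x": 0, "y": 0, "z": 0, "yaw": 0},
    {"gripper": 1, "x": 0, "y": 0, "z": 0, "yaw": 0},
    {"gripper": 1, "x": 0, "y": 0, "z": 0, "yaw": 0},
  ],
  grip_force=80,
)

```text
time: 21.0
ee_pos: [0.4674, -0.3882, 0.0659]
tool_rot: [-0.986, 1.57, -0.862]
force: [0.5, -0.3, -0.4]
gripper_width: 0.0268
```

Request:
move_arm(
  series=[
    {"gripper": 1, "x": 0, "y": 0, "z": 0, "yaw": 0},
    {"gripper": 1, "x": 0, "y": 0, "z": 0, "yaw": 0},
    {"gripper": 1, "x": 0, "y": 0, "z": 0, "yaw": 0},
    {"gripper": 1, "x": 0, "y": 0, "z": 0, "yaw": 0},
    {"gripper": 1, "x": 0, "y": 0, "z": 0, "yaw": 0},
  ],
)

```text
time: 21.42
ee_pos: [0.4676, -0.3884, 0.0659]
tool_rot: [-0.957, 1.57, -0.833]
force: [0.5, -0.8, 2.7]
gripper_width: 0.0129
```

```bash
python3 - <<'E'
from h import *
go(.468,-.3885,.067,1.6973)
E
```

```text
t21.42 tcp [ 0.4676 -0.3884  0.0659] yhead 1.6951 J6 -0.94 tilt [ 0.0006 -0.0007] F [ 0.4949 -0.827   2.667 ] w 0.0129
shift tool cm [-0.1127 -0.0141  0.0378] yaw -0.0022
```

Request:
move_arm(
  series=[
    {"gripper": 1, "x": -1, "y": 0, "z": 0, "yaw": 0},
    {"gripper": 1, "x": -2, "y": 0, "z": 0, "yaw": 0},
    {"gripper": 1, "x": -2.5, "y": 0, "z": 0, "yaw": 0},
    {"gripper": 1, "x": -2.5, "y": 0, "z": 0, "yaw": 0},
    {"gripper": 1, "x": -2, "y": 0, "z": 0, "yaw": 0},
  ],
)

```text
time: 21.83
ee_pos: [0.4666, -0.3873, 0.1667]
tool_rot: [2.236, 1.569, 2.361]
force: [0.9, -0.6, -5.2]
gripper_width: 0.013
```

Request:
move_arm(
  series=[
    {"gripper": 1, "x": -1, "y": 0, "z": 0, "yaw": 0},
    {"gripper": 1, "x": 0, "y": 0, "z": 0, "yaw": 0},
    {"gripper": 1, "x": 0, "y": 0, "z": 0, "yaw": 0},
    {"gripper": 1, "x": 0, "y": 0, "z": 0, "yaw": 0},
    {"gripper": 1, "x": 0, "y": 0, "z": 0, "yaw": 0},
  ],
)

```text
time: 22.25
ee_pos: [0.4663, -0.387, 0.1735]
tool_rot: [2.203, 1.567, 2.328]
force: [-0.0, -0.1, -4.8]
gripper_width: 0.0129
```

```bash
python3 - <<'E'
from h import *
shot('wrist','w15')
go(.468,-.3885,.067,1.6973)
E
```

```text
t22.30 tcp [ 0.4665 -0.3872  0.1737] yhead 1.6951 J6 -0.94 tilt [-0.0023  0.0024] F [-0.2151 -0.2729 -4.2692] w 0.0131
shift tool cm [10.6741 -0.1778  0.1562] yaw -0.0022
```

View pics/w15.png

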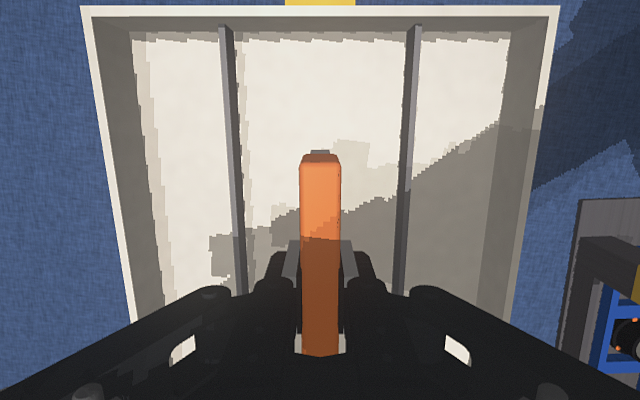

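```bash
python3 - <<'E'
from h import *
crop('w15',70,0,150,60,'w15a');crop('w15',500,0,580,60,'w15b');crop('w15',280,135,360,195,'w15c')
E
```

```text
w15a scale 10.0 off 70 0
w15b scale 10.0 off 500 0
w15c scale 10.0 off 280 135
```

View pics/w15a.png

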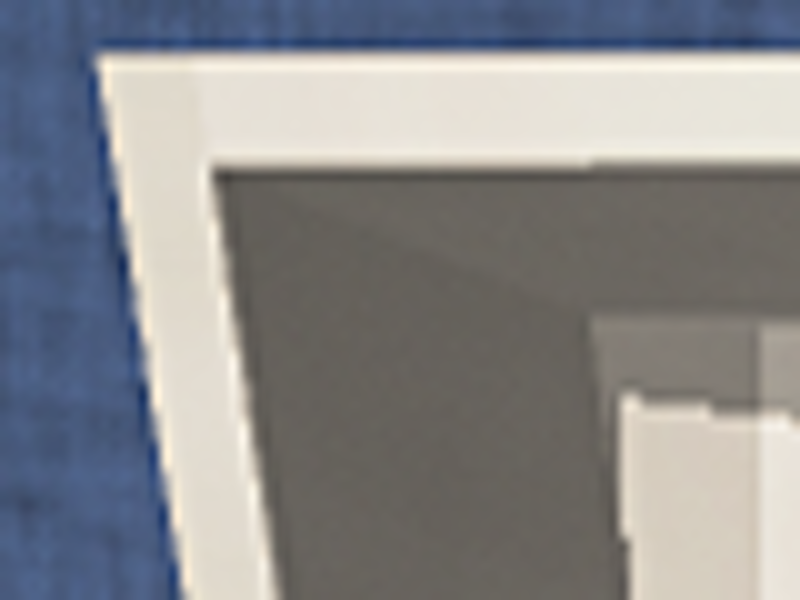

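View pics/w15b.png

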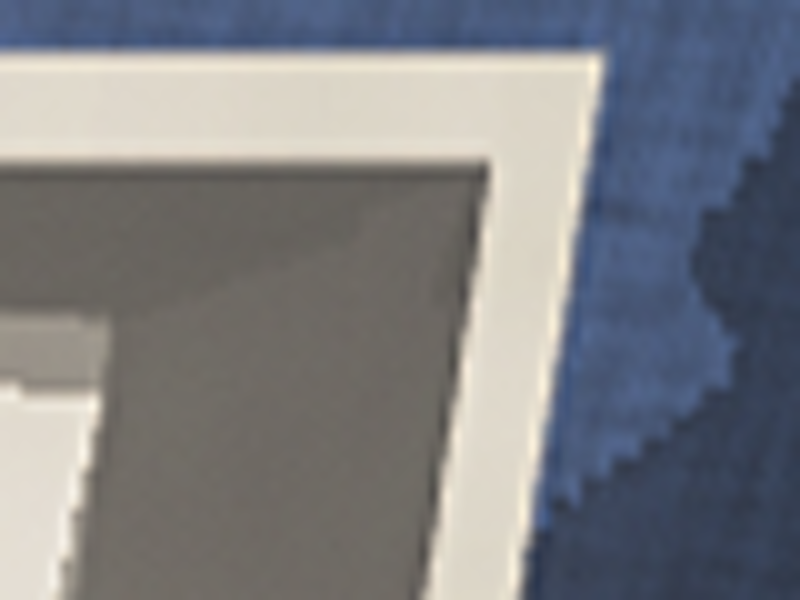

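View pics/w15c.png

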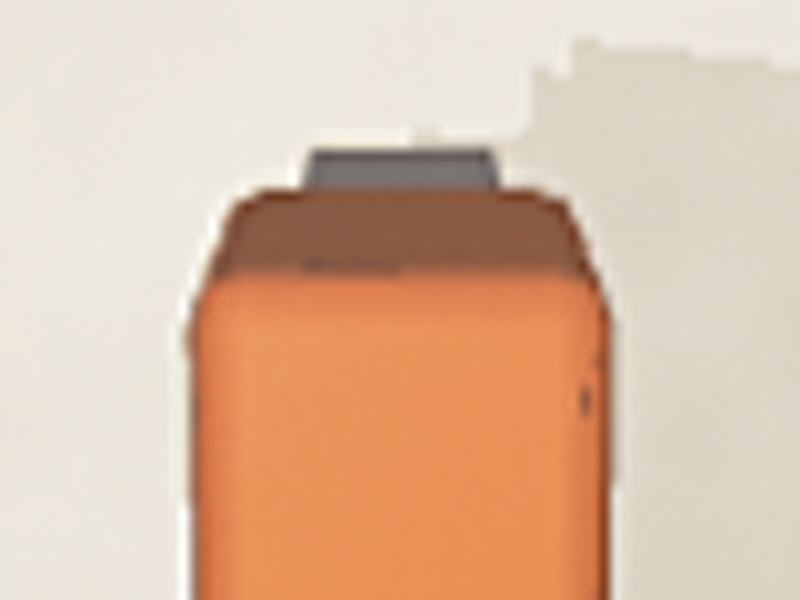

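```bash
cat > s4.py <<'E'
from h import *
st=loadst('w15');T=Twc('wrist',st)
# image left=-y world => tray +x
px=[(79.75,5.0),(559.9,4.85)]
z=st['ee_pos'][2]-.0179
for dz in (0,.002,-.002):
  p,res=fit([(.1,-.108,z+dz),(-.1,-.108,z+dz)],px,T,[.467,-.388,-1.446]);print('held',p,res.ravel())
p,res=fit([(.1,-.108,z),(-.1,-.108,z)],px,T,[.467,-.388,-1.446])
h=tyaw(st);R=np.array([[np.cos(h),np.sin(h)],[np.sin(h),-np.cos(h)]])
print('held tray centre rel tcp in tool y,z', R@(p[:2]-st['ee_pos'][:2]), 'yaw rel', p[2]+np.pi-h)
B=[back(a,z,T) for a in px];print(np.linalg.norm(B[0]-B[1]))
b=back((280+40.5,135+28.5),st['ee_pos'][2]+.0321,T);print('bar near end',b, R@(b[:2]-st['ee_pos'][:2]))
E
python3 s4.py
```

```text
held [ 0.4676 -0.3874 -1.4448] [-2.1772  0.3509  2.1887  0.3499]
held [ 0.4683 -0.3873 -1.4448] [-5.1683  0.8436  5.1959  0.8412]
held [ 0.4669 -0.3875 -1.4448] [ 0.7436 -0.1184 -0.7475 -0.118 ]
held tray centre rel tcp in tool y,z [-0.0005  0.0012] yaw rel 0.0016163147053784854
0.19815180345071975
bar near end [ 0.4181 -0.3937  0.2056] [-0.0007 -0.0487]
```

```bash
python3 - <<'E'
from h import *
d,dy=go(.5764,-.0225,.175,1.727);rows(d,dy,14)
E
```

```text
t22.30 tcp [ 0.4665 -0.3872  0.1737] yhead 1.6951 J6 -0.94 tilt [-0.0023  0.0024] F [-0.2151 -0.2729 -4.2692] w 0.0131
shift tool cm [-0.0612 34.8247 15.4299] yaw -0.0319
14 rows [[-0.0, 2.49, 1.1, -0.0023], [-0.0, 2.48, 1.11, -0.0023], [-0.0, 2.48, 1.11, -0.0023], [-0.0, 2.48, 1.12, -0.0023], [-0.0, 2.48, 1.12, -0.0023], [-0.0, 2.47, 1.13, -0.0023], [-0.0, 2.47, 1.14, -0.0023], [-0.0, 2.47, 1.14, -0.0023], [-0.0, 2.47, 1.15, -0.0023], [-0.0, 2.46, 1.15, -0.0023], [-0.0, 2.46, 1.16, -0.0023], [-0.0, 2.46, 1.16, -0.0023], [-0.0, 2.46, 1.17, -0.0023], [-0.0, 2.45, 1.18, -0.0023]]
```

Request:
move_arm(
  series=[
    {"gripper": 1, "x": -0.1, "y": 1, "z": 0.5, "yaw": 0},
    {"gripper": 1, "x": 0, "y": 2, "z": 0.9, "yaw": -0.003},
    {"gripper": 1, "x": 0, "y": 2.8, "z": 1.25, "yaw": -0.003},
    {"gripper": 1, "x": 0, "y": 2.8, "z": 1.25, "yaw": -0.003},
    {"gripper": 1, "x": 0, "y": 2.8, "z": 1.25, "yaw": -0.003},
  ],
)

```text
time: 22.72
ee_pos: [0.5037, -0.2664, 0.1759]
tool_rot: [1.965, 1.569, 2.101]
force: [1.0, 0.2, -4.3]
gripper_width: 0.013
```

Request:
move_arm(
  series=[
    {"gripper": 1, "x": 0, "y": 2.8, "z": 1.25, "yaw": -0.003},
    {"gripper": 1, "x": 0, "y": 2.8, "z": 1.25, "yaw": -0.003},
    {"gripper": 1, "x": 0, "y": 2.8, "z": 1.25, "yaw": -0.003},
    {"gripper": 1, "x": 0, "y": 2.8, "z": 1.25, "yaw": -0.003},
    {"gripper": 1, "x": 0, "y": 2.8, "z": 1.25, "yaw": -0.003},
  ],
)

```text
time: 23.13
ee_pos: [0.5456, -0.1185, 0.1762]
tool_rot: [2.197, 1.57, 2.349]
force: [-0.3, -0.4, -4.8]
gripper_width: 0.0129
```

Request:
move_arm(
  series=[
    {"gripper": 1, "x": 0, "y": 2.8, "z": 1.25, "yaw": -0.003},
    {"gripper": 1, "x": 0, "y": 2, "z": 0.9, "yaw": -0.002},
    {"gripper": 1, "x": 0, "y": 1, "z": 0.5, "yaw": 0},
    {"gripper": 1, "x": 0, "y": 0, "z": 0, "yaw": 0},
    {"gripper": 1, "x": 0, "y": 0, "z": 0, "yaw": 0},
  ],
)

```text
time: 23.55
ee_pos: [0.5628, -0.059, 0.1763]
tool_rot: [-2.685, 1.57, -2.527]
force: [-1.2, -0.5, -5.6]
gripper_width: 0.013
```

```bash
python3 - <<'E'
from h import *
d,dy=go(.5764,-.0225,.175,1.727);rows(d,dy)
E
```

```text
t23.55 tcp [ 0.5628 -0.059   0.1763] yhead 1.7285 J6 -0.39 tilt [-0.0008 -0.0006] F [-1.201  -0.4983 -5.6466] w 0.0130
shift tool cm [0.1224 3.3933 1.9137] yaw 0.0015
1 rows [[0.12, 3.39, 1.91, 0.0015]]
```

Request:
move_arm(
  series=[
    {"gripper": 1, "x": 0.1, "y": 1.2, "z": 0.7, "yaw": 0.001},
    {"gripper": 1, "x": 0, "y": 1.2, "z": 0.7, "yaw": 0},
    {"gripper": 1, "x": 0, "y": 0.9, "z": 0.5, "yaw": 0},
    {"gripper": 1, "x": 0, "y": 0, "z": 0, "yaw": 0},
    {"gripper": 1, "x": 0, "y": 0, "z": 0, "yaw": 0},
  ],
)

```text
time: 23.97
ee_pos: [0.5768, -0.024, 0.1755]
tool_rot: [-2.205, 1.57, -2.049]
force: [-0.5, -0.7, -5.5]
gripper_width: 0.013
```

```bash
python3 - <<'E'
from h import *
shot('wrist','w16');shot('side','s2')
d,dy=go(.5764,-.0225,.138,1.727);rows(d,dy)
E
```

```text
t24.07 tcp [ 0.5765 -0.0245  0.1755] yhead 1.7258 J6 -0.33 tilt [-0.0004 -0.0006] F [ 0.4707 -1.5188 -5.1194] w 0.0124
shift tool cm [3.7521 0.199  0.0188] yaw -0.0012
1 rows [[3.75, 0.2, 0.02, -0.0012]]
```

View pics/w16.png

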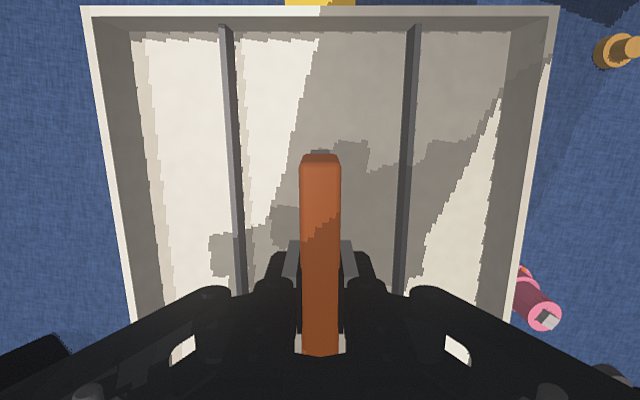

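View pics/s2.png

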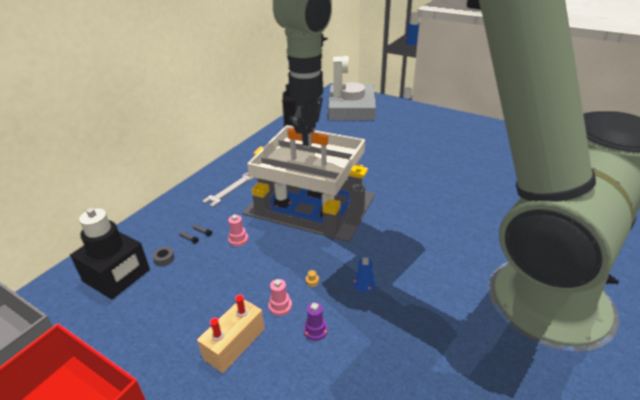

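Request:
move_arm(
  series=[
    {"gripper": 1, "x": 0.7, "y": 0.2, "z": 0, "yaw": 0},
    {"gripper": 1, "x": 0.8, "y": 0, "z": 0, "yaw": 0},
    {"gripper": 1, "x": 0.3, "y": 0, "z": 0, "yaw": 0},
    {"gripper": 1, "x": 0, "y": 0, "z": 0, "yaw": 0},
    {"gripper": 1, "x": 0, "y": 0, "z": 0, "yaw": 0},
  ],
)

```text
time: 24.48
ee_pos: [0.5759, -0.0221, 0.157]
tool_rot: [2.875, 1.57, 3.03]
force: [0.3, -0.1, -4.8]
gripper_width: 0.0126
```

```bash
python3 - <<'E'
from h import *
optics.get_image('side')
d,dy=go(.5764,-.0225,.138,1.727);rows(d,dy)
E
```

```text
t24.53 tcp [ 0.5763 -0.0222  0.1574] yhead 1.7260 J6 -0.32 tilt [-0.0004  0.    ] F [ 0.2802 -0.4595 -4.302 ] w 0.0129
shift tool cm [ 1.938  -0.0353  0.0043] yaw -0.001
1 rows [[1.94, -0.04, 0.0, -0.001]]
```

Request:
move_arm(
  series=[
    {"gripper": 1, "x": 0.3, "y": 0, "z": 0, "yaw": 0},
    {"gripper": 1, "x": 0.3, "y": 0, "z": 0, "yaw": 0},
    {"gripper": 1, "x": 0.3, "y": 0, "z": 0, "yaw": 0},
    {"gripper": 1, "x": 0, "y": 0, "z": 0, "yaw": 0},
    {"gripper": 1, "x": 0, "y": 0, "z": 0, "yaw": 0},
  ],
)

```text
time: 24.95
ee_pos: [0.5761, -0.022, 0.1483]
tool_rot: [2.881, 1.57, 3.036]
force: [-0.6, -0.0, -4.9]
gripper_width: 0.013
```

```bash
python3 - <<'E'
from h import *
optics.get_image('side')
d,dy=go(.5764,-.0225,.138,1.727);print(readout.get_state()['ft_torque'])
E
```

```text
t25.00 tcp [ 0.5763 -0.022   0.1485] yhead 1.7262 J6 -0.32 tilt [-0.0002  0.    ] F [-0.3374 -0.9187 -4.6785] w 0.0127
shift tool cm [ 1.0495 -0.051  -0.0021] yaw -0.0008
[ 0.0598  0.0176 -0.0001]
```

Request:
move_arm(
  series=[
    {"gripper": 1, "x": 0.3, "y": 0, "z": 0, "yaw": 0},
    {"gripper": 1, "x": 0.3, "y": 0, "z": 0, "yaw": 0},
    {"gripper": 1, "x": 0.3, "y": 0, "z": 0, "yaw": 0},
    {"gripper": 1, "x": 0, "y": 0, "z": 0, "yaw": 0},
    {"gripper": 1, "x": 0, "y": 0, "z": 0, "yaw": 0},
  ],
)

```text
time: 25.42
ee_pos: [0.5761, -0.022, 0.1392]
tool_rot: [2.826, 1.57, 2.981]
force: [-0.2, 0.6, -5.8]
gripper_width: 0.0131
```

```bash
python3 - <<'E'
from h import *
optics.get_image('side')
d,dy=go(.5764,-.0225,.138,1.727);print(readout.get_state()['ft_torque'])
E
```

```text
t25.47 tcp [ 0.5763 -0.022   0.1394] yhead 1.7262 J6 -0.32 tilt [-0.0003  0.0001] F [ 0.3654  0.6691 -4.7215] w 0.0129
shift tool cm [ 0.144  -0.0495 -0.002 ] yaw -0.0008
[ 0.0126  0.0392 -0.0204]
```

Request:
move_arm(
  series=[
    {"gripper": 1, "x": 0.1, "y": 0, "z": 0, "yaw": 0},
    {"gripper": 1, "x": 0.1, "y": 0, "z": 0, "yaw": 0},
    {"gripper": 1, "x": 0, "y": 0, "z": 0, "yaw": 0},
    {"gripper": 1, "x": 0, "y": 0, "z": 0, "yaw": 0},
    {"gripper": 1, "x": 0, "y": 0, "z": 0, "yaw": 0},
  ],
)

```text
time: 25.88
ee_pos: [0.5767, -0.0221, 0.1381]
tool_rot: [-0.287, 1.57, -0.132]
force: [-1.0, 0.2, -0.5]
gripper_width: 0.0131
```

```bash
python3 - <<'E'
from h import *
shot('side','s3')
d,dy=go(.5764,-.0225,.138,1.727);print(readout.get_state()['ft_torque'])
E
```

```text
t25.93 tcp [ 0.5767 -0.0221  0.1381] yhead 1.7262 J6 -0.32 tilt [ 0.0008 -0.0002] F [-0.9191  0.7781  1.599 ] w 0.0130
shift tool cm [ 0.0093 -0.0379 -0.0354] yaw -0.0008
[0.0738 0.278  0.0528]
```

```bash
python3 - <<'E'
from h import *
crop('s3',220,110,400,245,'s3a')
E
```

```text
s3a scale 4.444444444444445 off 220 110
```

View pics/s3a.png

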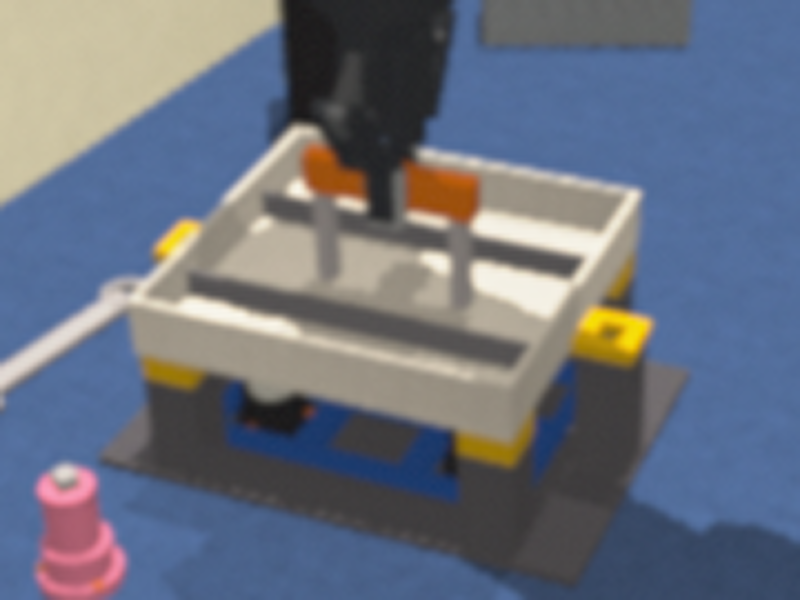

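Request:
move_arm(
  series=[
    {"gripper": 5, "x": 0, "y": 0, "z": 0, "yaw": 0},
    {"gripper": 5, "x": 0, "y": 0, "z": 0, "yaw": 0},
    {"gripper": 5, "x": -1, "y": 0, "z": 0, "yaw": 0},
    {"gripper": 5, "x": -3, "y": 0, "z": 0, "yaw": 0},
    {"gripper": 5, "x": -4, "y": 0, "z": 0, "yaw": 0},
  ],
)

```text
time: 26.35
ee_pos: [0.5743, -0.0217, 0.2162]
tool_rot: [2.818, 1.565, 2.974]
force: [0.4, -0.4, 0.3]
gripper_width: 0.0498
```

Request:
move_arm(
  series=[
    {"gripper": 5, "x": -4, "y": 0, "z": 0, "yaw": 0},
    {"gripper": 5, "x": -3, "y": 0, "z": 0, "yaw": 0},
    {"gripper": 5, "x": 0, "y": 0, "z": 0, "yaw": 0},
    {"gripper": 5, "x": 0, "y": 0, "z": 0, "yaw": 0},
    {"gripper": 5, "x": 0, "y": 0, "z": 0, "yaw": 0},
  ],
)

```text
time: 26.77
ee_pos: [0.5763, -0.022, 0.2875]
tool_rot: [-0.076, 1.571, 0.08]
force: [-0.4, 0.3, 0.0]
gripper_width: 0.0498
```

```bash
python3 - <<'E'
from h import *
shot('wrist','w17')
d,dy=go(.4685,.427,.2,1.727);rows(d,dy)
crop('w17',285,0,360,50,'w17a')
E
```

```text
t26.82 tcp [ 0.5758 -0.0219  0.2866] yhead 1.7262 J6 -0.32 tilt [-0.0016  0.0003] F [-0.3485  0.2669 -0.332 ] w 0.0503
shift tool cm [ 8.6944 46.0057 -3.6346] yaw -0.0008
12 rows [[0.72, 3.83, -0.3, -0.0001], [0.72, 3.83, -0.3, -0.0001], [0.72, 3.83, -0.3, -0.0001], [0.72, 3.83, -0.3, -0.0001], [0.72, 3.83, -0.3, -0.0001], [0.72, 3.83, -0.3, -0.0001], [0.72, 3.83, -0.3, -0.0001], [0.72, 3.83, -0.3, -0.0001], [0.72, 3.83, -0.3, -0.0001], [0.72, 3.83, -0.3, -0.0001], [0.72, 3.83, -0.3, -0.0001], [0.72, 3.83, -0.3, -0.0001]]
w17a scale 10.666666666666666 off 285 0
```

View pics/w17.png

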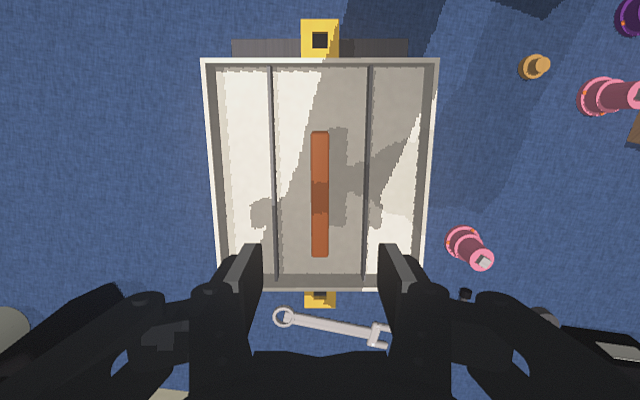

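Request:
move_arm(
  series=[
    {"gripper": 5, "x": 0.5, "y": 3.8, "z": -0.4, "yaw": 0},
    {"gripper": 5, "x": 0.7, "y": 3.8, "z": -0.4, "yaw": 0},
    {"gripper": 5, "x": 0.7, "y": 3.8, "z": -0.4, "yaw": 0},
    {"gripper": 5, "x": 0.7, "y": 3.8, "z": -0.4, "yaw": 0},
    {"gripper": 5, "x": 0.7, "y": 3.8, "z": -0.4, "yaw": 0},
  ],
)

```text
time: 27.23
ee_pos: [0.5255, 0.1638, 0.2525]
tool_rot: [-3.137, 1.568, -2.982]
force: [-0.4, 1.5, 0.6]
gripper_width: 0.05
```

Request:
move_arm(
  series=[
    {"gripper": 4, "x": 0.7, "y": 3.8, "z": -0.4, "yaw": 0},
    {"gripper": 4, "x": 0.7, "y": 3.8, "z": -0.4, "yaw": 0},
    {"gripper": 4, "x": 0.7, "y": 3.8, "z": -0.4, "yaw": 0},
    {"gripper": 4, "x": 0.7, "y": 3.8, "z": -0.3, "yaw": 0},
    {"gripper": 4, "x": 0.7, "y": 3.3, "z": -0.3, "yaw": 0},
  ],
)

```text
time: 27.65
ee_pos: [0.4788, 0.3442, 0.2174]
tool_rot: [-2.9, 1.568, -2.744]
force: [0.7, -0.5, 0.1]
gripper_width: 0.0401
```

Request:
move_arm(
  series=[
    {"gripper": 4, "x": 0.5, "y": 1.6, "z": 0, "yaw": 0},
    {"gripper": 4, "x": 0, "y": 0.6, "z": 0, "yaw": 0},
    {"gripper": 4, "x": 0, "y": 0, "z": 0, "yaw": 0},
    {"gripper": 4, "x": 0, "y": 0, "z": 0, "yaw": 0},
    {"gripper": 4, "x": 0, "y": 0, "z": 0, "yaw": 0},
  ],
)

```text
time: 28.07
ee_pos: [0.4778, 0.363, 0.2145]
tool_rot: [-2.066, 1.57, -1.912]
force: [-0.1, 0.6, 1.0]
gripper_width: 0.0403
```

```bash
python3 - <<'E'
from h import *
shot('wrist','w18')
d,dy=go(.467,.3675,.15,1.727);rows(d,dy)
E
```

```text
t28.12 tcp [0.478  0.3629 0.2147] yhead 1.7243 J6 0.37 tilt [ 0.     -0.0004] F [ 0.8753 -0.1442  0.1786] w 0.0400
shift tool cm [ 6.4717  0.6219 -1.0154] yaw -0.0027
2 rows [[3.24, 0.31, -0.51, -0.0014], [3.24, 0.31, -0.51, -0.0014]]
```

View pics/w18.png

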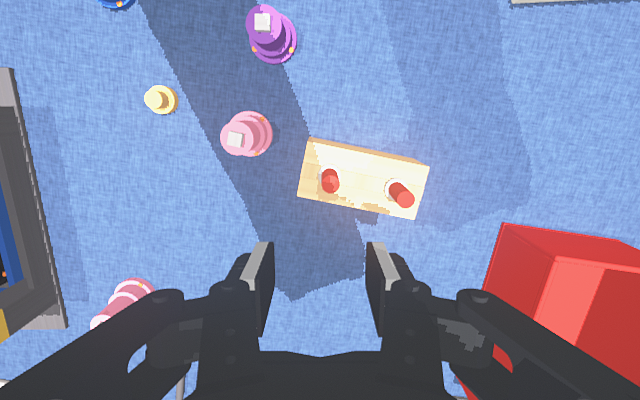

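View pics/w17a.png

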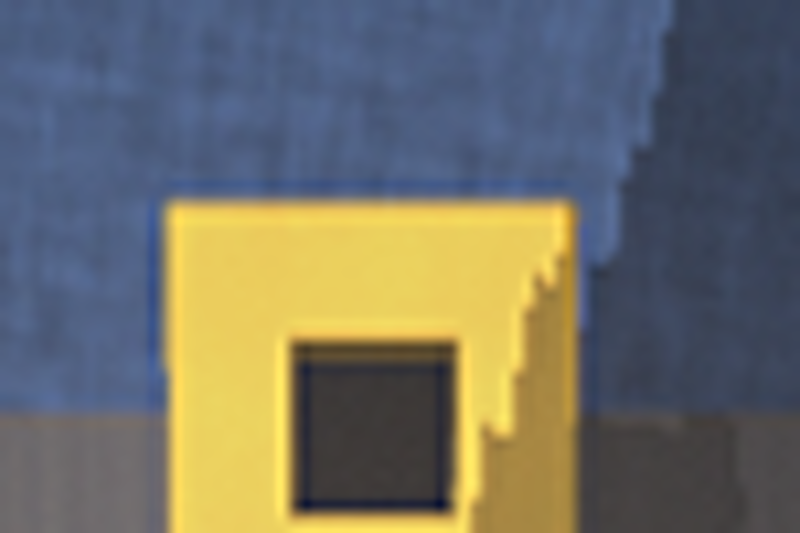

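```bash
python3 - <<'E'
from h import *
crop('w18',290,130,440,230,'w18a')
T=Twc('wrist',loadst('w17'));q=unc((374.5,427.5),800/75,285,0)
print('hole -y end',back(q,.094,T), 'model',place([.5776,-.0229,-1.413],[(0,-.126,.094),(0,.126,.094)]))
E
```

```text
w18a scale 5.333333333333333 off 290 130
hole -y end [ 0.4534 -0.0424  0.094 ] model [[ 0.4532 -0.0427  0.094 ]
 [ 0.702  -0.0031  0.094 ]]
```

View pics/w18a.png

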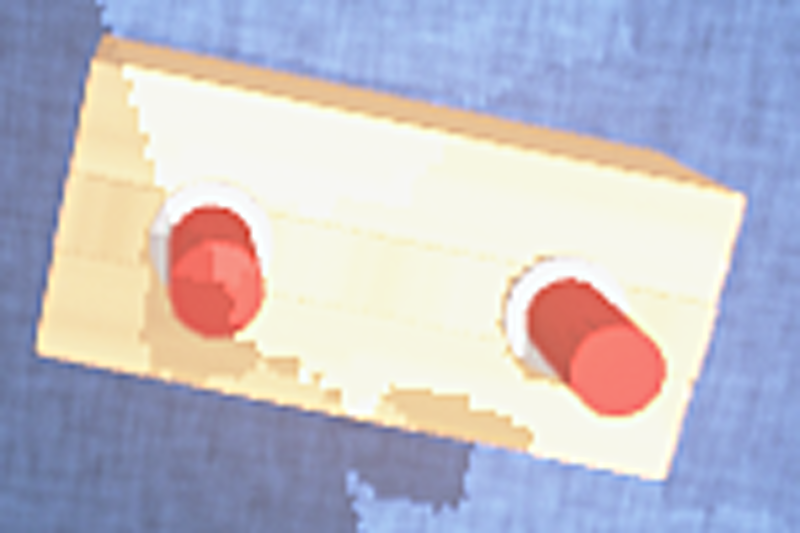

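```bash
python3 - <<'E'
from h import *
T=Twc('wrist',loadst('w18'));f=800/150
A=[back(unc(q,f,290,130),.095,T) for q in[(217,288),(617,370)]];print(A,np.linalg.norm(A[0]-A[1]))
print([back(unc(q,f,290,130),.059,T) for q in[(210,242),(565,318)]])
d,dy=go(A[0][0],A[0][1],.065,1.727);rows(d,dy)
E
```

```text
[array([0.4669, 0.3685, 0.095 ]), array([0.4699, 0.4279, 0.095 ])] 0.059493122311793045
[array([0.467 , 0.3683, 0.059 ]), array([0.4705, 0.428 , 0.059 ])]
t28.12 tcp [0.478  0.3629 0.2147] yhead 1.7243 J6 0.37 tilt [ 0.     -0.0004] F [ 0.8753 -0.1442  0.1786] w 0.0400
shift tool cm [14.9716  0.7227 -1.011 ] yaw -0.0027
4 rows [[3.74, 0.18, -0.25, -0.0007], [3.74, 0.18, -0.25, -0.0007], [3.74, 0.18, -0.25, -0.0007], [3.74, 0.18, -0.25, -0.0007]]
```

Request:
move_arm(
  series=[
    {"gripper": 4, "x": 1.5, "y": 0.4, "z": -0.5, "yaw": 0},
    {"gripper": 4, "x": 3, "y": 0.3, "z": -0.5, "yaw": 0},
    {"gripper": 4, "x": 3, "y": 0, "z": 0, "yaw": 0},
    {"gripper": 4, "x": 2, "y": 0, "z": 0, "yaw": 0},
    {"gripper": 4, "x": 0.5, "y": 0, "z": 0, "yaw": 0},
  ],
)

```text
time: 28.53
ee_pos: [0.4649, 0.3671, 0.1114]
tool_rot: [-2.714, 1.565, -2.56]
force: [-0.5, -1.0, -0.7]
gripper_width: 0.0399
```

Request:
move_arm(
  series=[
    {"gripper": 4, "x": 0, "y": 0, "z": 0, "yaw": 0},
    {"gripper": 4, "x": 0, "y": 0, "z": 0, "yaw": 0},
    {"gripper": 4, "x": 0, "y": 0, "z": 0, "yaw": 0},
    {"gripper": 4, "x": 0, "y": 0, "z": 0, "yaw": 0},
    {"gripper": 4, "x": 0, "y": 0, "z": 0, "yaw": 0},
  ],
)

```text
time: 28.95
ee_pos: [0.4674, 0.3701, 0.116]
tool_rot: [0.388, 1.568, 0.543]
force: [0.8, 0.7, 0.8]
gripper_width: 0.0398
```

```bash
python3 - <<'E'
from h import *
shot('wrist','w19')
d,dy=go(.467,.3684,.066,1.727);rows(d,dy)
crop('w19',220,100,420,250,'w19a')
E
```

```text
t29.00 tcp [0.4671 0.37   0.1157] yhead 1.7262 J6 0.39 tilt [0.0017 0.001 ] F [-0.078   0.306  -0.5728] w 0.0400
shift tool cm [ 4.9729 -0.1634 -0.0481] yaw -0.0008
2 rows [[2.49, -0.08, -0.02, -0.0004], [2.49, -0.08, -0.02, -0.0004]]
w19a scale 4.0 off 220 100
```

View pics/w19a.png

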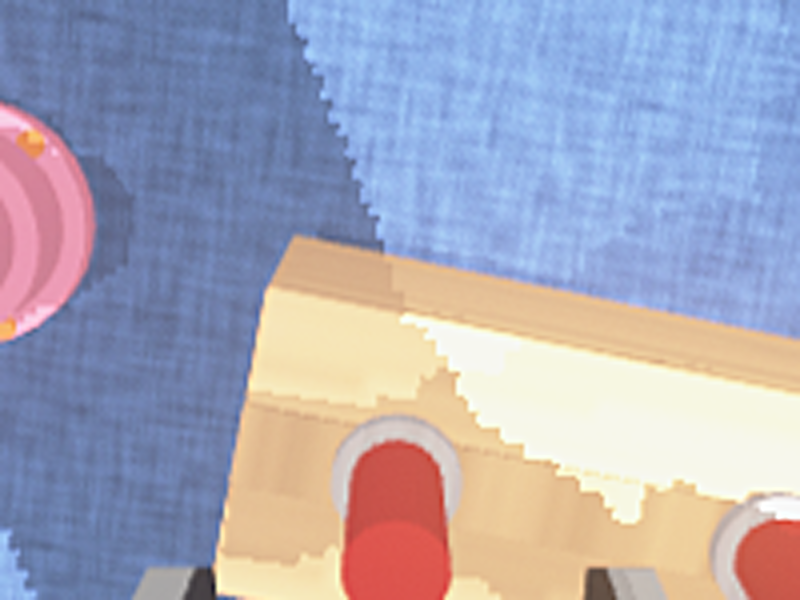

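Request:
move_arm(
  series=[
    {"gripper": 4, "x": 1.5, "y": -0.15, "z": -0.05, "yaw": 0},
    {"gripper": 4, "x": 2, "y": 0, "z": 0, "yaw": 0},
    {"gripper": 4, "x": 1, "y": 0, "z": 0, "yaw": 0},
    {"gripper": 4, "x": 0.3, "y": 0, "z": 0, "yaw": 0},
    {"gripper": 4, "x": 0, "y": 0, "z": 0, "yaw": 0},
  ],
)

```text
time: 29.42
ee_pos: [0.4656, 0.3678, 0.0659]
tool_rot: [-2.746, 1.569, -2.59]
force: [0.3, -0.4, 0.3]
gripper_width: 0.0399
```

Request:
move_arm(
  series=[
    {"gripper": 4, "x": 0, "y": 0, "z": 0, "yaw": 0},
    {"gripper": 4, "x": 0, "y": 0, "z": 0, "yaw": 0},
    {"gripper": 4, "x": 0, "y": 0, "z": 0, "yaw": 0},
    {"gripper": 4, "x": 0, "y": 0, "z": 0, "yaw": 0},
    {"gripper": 4, "x": 0, "y": 0, "z": 0, "yaw": 0},
  ],
)

```text
time: 29.83
ee_pos: [0.4665, 0.3683, 0.0671]
tool_rot: [0.409, 1.57, 0.565]
force: [-0.5, 0.9, 0.2]
gripper_width: 0.0399
```

```bash
python3 - <<'E'
from h import *
shot('wrist','w20')
d,dy=go(.467,.3684,.066,1.727);rows(d,dy)
crop('w20',220,150,420,300,'w20a')
E
```

```text
t29.88 tcp [0.4664 0.3683 0.067 ] yhead 1.7262 J6 0.39 tilt [0.0005 0.0004] F [-0.097  -0.8376 -0.1966] w 0.0402
shift tool cm [0.099  0.0042 0.0606] yaw -0.0008
1 rows [[0.1, 0.0, 0.06, -0.0008]]
w20a scale 4.0 off 220 150
```

View pics/w20a.png

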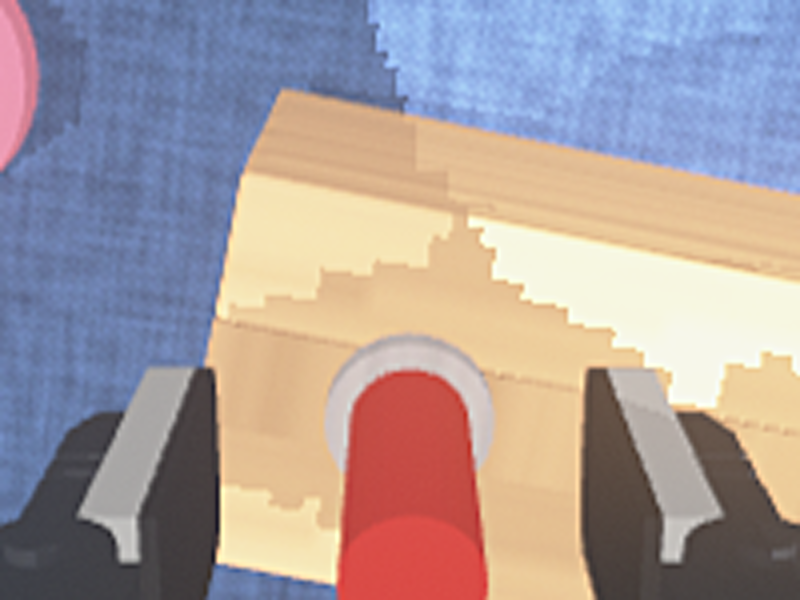

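Request:
move_arm(
  series=[
    {"gripper": 0.8, "x": 0.05, "y": 0, "z": 0.05, "yaw": 0},
    {"gripper": 0.8, "x": 0, "y": 0, "z": 0, "yaw": 0},
    {"gripper": 0.8, "x": 0, "y": 0, "z": 0, "yaw": 0},
    {"gripper": 0.8, "x": 0, "y": 0, "z": 0, "yaw": 0},
    {"gripper": 0.8, "x": 0, "y": 0, "z": 0, "yaw": 0},
  ],
  grip_force=40,
)

```text
time: 30.3
ee_pos: [0.4668, 0.3682, 0.0661]
tool_rot: [0.179, 1.571, 0.335]
force: [0.2, -0.3, 0.1]
gripper_width: 0.0126
```

```bash
python3 - <<'E'
from h import *
d,dy=go(.467,.3684,.066,1.727)
E
```

```text
t30.30 tcp [0.4668 0.3682 0.0661] yhead 1.7262 J6 0.39 tilt [0.0001 0.    ] F [ 0.1792 -0.2835  0.1478] w 0.0126
shift tool cm [0.0122 0.0146 0.0256] yaw -0.0008
```

Request:
move_arm(
  series=[
    {"gripper": 0.8, "x": -1.5, "y": 0, "z": 0, "yaw": 0},
    {"gripper": 0.8, "x": -3, "y": 0, "z": 0, "yaw": 0},
    {"gripper": 0.8, "x": -3.5, "y": 0, "z": 0, "yaw": 0},
    {"gripper": 0.8, "x": -3.5, "y": 0, "z": 0, "yaw": 0},
    {"gripper": 0.8, "x": -3, "y": 0, "z": 0, "yaw": 0},
  ],
)

```text
time: 30.72
ee_pos: [0.4667, 0.3682, 0.2131]
tool_rot: [0.405, 1.57, 0.56]
force: [0.3, 0.3, -0.6]
gripper_width: 0.0126
```

```bash
python3 - <<'E'
from h import *
d,dy=go(.4532,-.0422,.21,1.727);rows(d,dy)
E
```

```text
t30.72 tcp [0.4667 0.3682 0.2131] yhead 1.7262 J6 0.39 tilt [0.0005 0.0003] F [ 0.3122  0.2594 -0.5609] w 0.0126
shift tool cm [  0.2995 -40.3379  -7.6876] yaw -0.0008
11 rows [[0.03, -3.67, -0.7, -0.0001], [0.03, -3.67, -0.7, -0.0001], [0.03, -3.67, -0.7, -0.0001], [0.03, -3.67, -0.7, -0.0001], [0.03, -3.67, -0.7, -0.0001], [0.03, -3.67, -0.7, -0.0001], [0.03, -3.67, -0.7, -0.0001], [0.03, -3.67, -0.7, -0.0001], [0.03, -3.67, -0.7, -0.0001], [0.03, -3.67, -0.7, -0.0001], [0.03, -3.67, -0.7, -0.0001]]
```

Request:
move_arm(
  series=[
    {"gripper": 0.8, "x": 0, "y": -2.5, "z": -0.5, "yaw": 0},
    {"gripper": 0.8, "x": 0, "y": -3.8, "z": -0.7, "yaw": 0},
    {"gripper": 0.8, "x": 0, "y": -3.8, "z": -0.7, "yaw": 0},
    {"gripper": 0.8, "x": 0, "y": -3.8, "z": -0.7, "yaw": 0},
    {"gripper": 0.8, "x": 0, "y": -3.8, "z": -0.7, "yaw": 0},
  ],
)

```text
time: 31.13
ee_pos: [0.4609, 0.1867, 0.211]
tool_rot: [-1.878, 1.571, -1.722]
force: [-0.1, 0.2, 0.0]
gripper_width: 0.0129
```

Request:
move_arm(
  series=[
    {"gripper": 0.8, "x": 0, "y": -3.8, "z": -0.7, "yaw": 0},
    {"gripper": 0.8, "x": 0, "y": -3.8, "z": -0.7, "yaw": 0},
    {"gripper": 0.8, "x": 0, "y": -3.8, "z": -0.7, "yaw": 0},
    {"gripper": 0.8, "x": 0, "y": -3.8, "z": -0.7, "yaw": 0},
    {"gripper": 0.8, "x": 0, "y": -3, "z": -0.6, "yaw": 0},
  ],
)

```text
time: 31.55
ee_pos: [0.4556, 0.0007, 0.2111]
tool_rot: [-1.502, 1.57, -1.348]
force: [0.4, 0.8, -0.5]
gripper_width: 0.0128
```

Request:
move_arm(
  series=[
    {"gripper": 0.8, "x": 0, "y": -2, "z": -0.4, "yaw": 0},
    {"gripper": 0.8, "x": 0, "y": -1, "z": -0.2, "yaw": 0},
    {"gripper": 0.8, "x": 0, "y": 0, "z": 0, "yaw": 0},
    {"gripper": 0.8, "x": 0, "y": 0, "z": 0, "yaw": 0},
    {"gripper": 0.8, "x": 0, "y": 0, "z": 0, "yaw": 0},
  ],
)

```text
time: 31.97
ee_pos: [0.4547, -0.0264, 0.211]
tool_rot: [1.79, 1.57, 1.947]
force: [0.3, -0.2, -0.8]
gripper_width: 0.0126
```

```bash
python3 - <<'E'
from h import *
shot('wrist','w21')
d,dy=go(.4532,-.0422,.17,1.727);rows(d,dy)
E
```

```text
t32.02 tcp [ 0.4547 -0.0263  0.211 ] yhead 1.7279 J6 -0.38 tilt [-0.0002  0.0005] F [ 1.2305  0.0033 -0.4117] w 0.0128
shift tool cm [ 4.1007 -1.5503 -0.4013] yaw 0.0009
2 rows [[2.05, -0.78, -0.2, 0.0005], [2.05, -0.78, -0.2, 0.0005]]
```

View pics/w21.png

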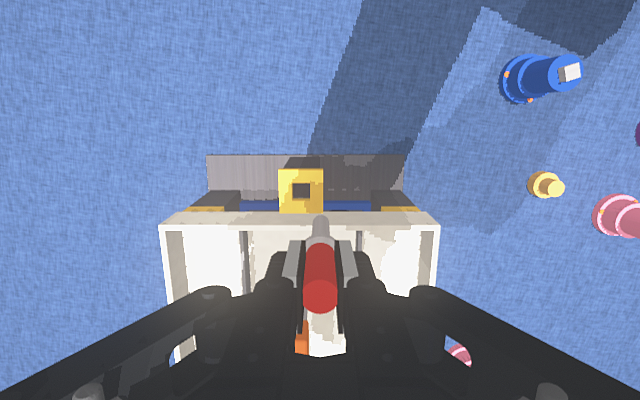

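Request:
move_arm(
  series=[
    {"gripper": 0.8, "x": 0, "y": -0.8, "z": -0.2, "yaw": 0},
    {"gripper": 0.8, "x": 1, "y": -0.75, "z": -0.2, "yaw": 0},
    {"gripper": 0.8, "x": 2, "y": 0, "z": 0, "yaw": 0},
    {"gripper": 0.8, "x": 1, "y": 0, "z": 0, "yaw": 0},
    {"gripper": 0.8, "x": 0, "y": 0, "z": 0, "yaw": 0},
  ],
)

```text
time: 32.43
ee_pos: [0.4516, -0.0427, 0.1691]
tool_rot: [2.761, 1.567, 2.917]
force: [-0.2, 0.3, -1.1]
gripper_width: 0.0129
```

Request:
move_arm(
  series=[
    {"gripper": 0.8, "x": 0, "y": 0, "z": 0, "yaw": 0},
    {"gripper": 0.8, "x": 0, "y": 0, "z": 0, "yaw": 0},
    {"gripper": 0.8, "x": 0, "y": 0, "z": 0, "yaw": 0},
    {"gripper": 0.8, "x": 0, "y": 0, "z": 0, "yaw": 0},
    {"gripper": 0.8, "x": 0, "y": 0, "z": 0, "yaw": 0},
  ],
)

```text
time: 32.85
ee_pos: [0.4537, -0.0434, 0.1717]
tool_rot: [-0.435, 1.57, -0.28]
force: [0.5, -0.1, -0.7]
gripper_width: 0.0127
```

```bash
python3 - <<'E'
from h import *
shot('wrist','w22')
d,dy=go(.4532,-.0422,.105,1.727);rows(d,dy)
crop('w22',240,140,400,260,'w22a')
T=Twc('wrist',loadst('w22'));st=loadst('w22')
print('hole',proj([.4533,-.0426,.094],T),'tip',proj(st['ee_pos']+[0,0,-.061],T))
E
```

```text
t32.90 tcp [ 0.4536 -0.0434  0.1716] yhead 1.7264 J6 -0.41 tilt [ 0.0009 -0.0003] F [-0.0503  0.7267  0.0395] w 0.0129
shift tool cm [ 6.655   0.126  -0.0247] yaw -0.0006
2 rows [[3.33, 0.06, -0.01, -0.0003], [3.33, 0.06, -0.01, -0.0003]]
w22a scale 5.0 off 240 140
hole [[322.4377 211.2089]] tip [[321.193  219.4322]]
```

View pics/w22a.png

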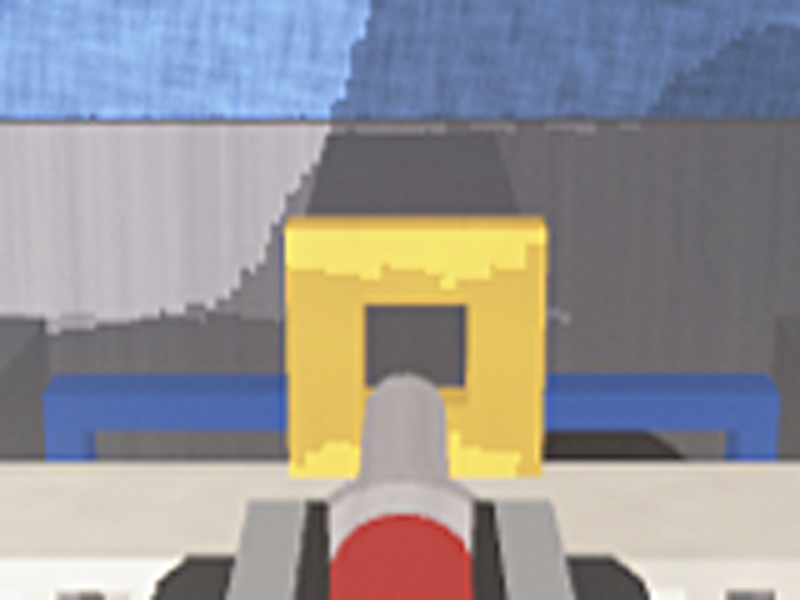

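Request:
move_arm(
  series=[
    {"gripper": 0.8, "x": 0, "y": 0.14, "z": -0.02, "yaw": 0},
    {"gripper": 0.8, "x": 0.6, "y": 0, "z": 0, "yaw": 0},
    {"gripper": 0.8, "x": 0, "y": 0, "z": 0, "yaw": 0},
    {"gripper": 0.8, "x": 0, "y": 0, "z": 0, "yaw": 0},
    {"gripper": 0.8, "x": 0, "y": 0, "z": 0, "yaw": 0},
  ],
)

```text
time: 33.32
ee_pos: [0.4527, -0.042, 0.1649]
tool_rot: [2.765, 1.57, 2.921]
force: [-0.2, 0.7, -0.7]
gripper_width: 0.0124
```

```bash
python3 - <<'E'
from h import *
shot('wrist','w23')
d,dy=go(.4532,-.0422,.105,1.727)
crop('w23',240,140,400,260,'w23a')
E
```

```text
t33.37 tcp [ 0.4527 -0.042   0.165 ] yhead 1.7262 J6 -0.41 tilt [-0.0003  0.0001] F [-0.2638 -0.0951 -0.6763] w 0.0123
shift tool cm [ 5.9984 -0.0289  0.0437] yaw -0.0008
w23a scale 5.0 off 240 140
```

View pics/w23a.png

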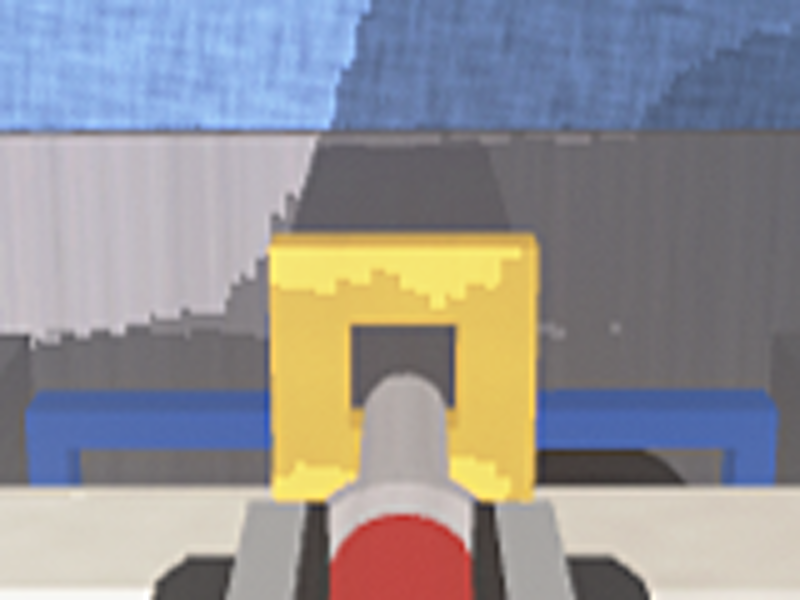

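Request:
move_arm(
  series=[
    {"gripper": 0.8, "x": 0.5, "y": 0, "z": 0.04, "yaw": 0},
    {"gripper": 0.8, "x": 0.6, "y": 0, "z": 0, "yaw": 0},
    {"gripper": 0.8, "x": 0.6, "y": 0, "z": 0, "yaw": 0},
    {"gripper": 0.8, "x": 0.4, "y": 0, "z": 0, "yaw": 0},
    {"gripper": 0.8, "x": 0, "y": 0, "z": 0, "yaw": 0},
  ],
)

```text
time: 33.78
ee_pos: [0.4523, -0.0417, 0.1428]
tool_rot: [2.718, 1.569, 2.874]
force: [-0.5, 0.1, -0.5]
gripper_width: 0.0128
```

```bash
python3 - <<'E'
from h import *
d,dy=go(.4532,-.0422,.105,1.727)
E
```

```text
t33.78 tcp [ 0.4523 -0.0417  0.1428] yhead 1.7262 J6 -0.41 tilt [-0.0021  0.0006] F [-0.5214  0.149  -0.4665] w 0.0128
shift tool cm [ 3.7828 -0.0657  0.0866] yaw -0.0008
```

Request:
move_arm(
  series=[
    {"gripper": 0.8, "x": 0.6, "y": -0.03, "z": 0.03, "yaw": 0},
    {"gripper": 0.8, "x": 0.8, "y": 0, "z": 0, "yaw": 0},
    {"gripper": 0.8, "x": 0.8, "y": 0, "z": 0, "yaw": 0},
    {"gripper": 0.8, "x": 0.6, "y": 0, "z": 0, "yaw": 0},
    {"gripper": 0.8, "x": 0.3, "y": 0, "z": 0, "yaw": 0},
  ],
)

```text
time: 34.2
ee_pos: [0.4529, -0.042, 0.1118]
tool_rot: [2.7, 1.569, 2.855]
force: [-0.5, 0.2, -0.7]
gripper_width: 0.0128
```

Request:
move_arm(
  series=[
    {"gripper": 0.8, "x": 0.1, "y": 0, "z": 0, "yaw": 0},
    {"gripper": 0.8, "x": 0, "y": 0, "z": 0, "yaw": 0},
    {"gripper": 0.8, "x": 0, "y": 0, "z": 0, "yaw": 0},
    {"gripper": 0.8, "x": 0, "y": 0, "z": 0, "yaw": 0},
    {"gripper": 0.8, "x": 0, "y": 0, "z": 0, "yaw": 0},
  ],
)

```text
time: 34.62
ee_pos: [0.4539, -0.0423, 0.1124]
tool_rot: [-0.369, 1.57, -0.213]
force: [0.9, 0.2, 0.3]
gripper_width: 0.0126
```

```bash
python3 - <<'E'
from h import *
d,dy=go(.4532,-.0422,.105,1.727)
E
```

```text
t34.62 tcp [ 0.4539 -0.0423  0.1124] yhead 1.7262 J6 -0.41 tilt [ 0.0007 -0.0002] F [0.8945 0.1594 0.3219] w 0.0126
shift tool cm [ 0.7399  0.0158 -0.0655] yaw -0.0008
```

Request:
move_arm(
  series=[
    {"gripper": 0.8, "x": 0.4, "y": 0, "z": -0.05, "yaw": 0},
    {"gripper": 0.8, "x": 0.3, "y": 0, "z": 0, "yaw": 0},
    {"gripper": 0.8, "x": 0.15, "y": 0, "z": 0, "yaw": 0},
    {"gripper": 0.8, "x": 0, "y": 0, "z": 0, "yaw": 0},
    {"gripper": 0.8, "x": 0, "y": 0, "z": 0, "yaw": 0},
  ],
)

```text
time: 35.03
ee_pos: [0.4533, -0.0423, 0.1049]
tool_rot: [-0.453, 1.57, -0.297]
force: [-4.4, 1.1, 16.1]
gripper_width: 0.013
```

```bash
python3 - <<'E'
from h import *
d,dy=go(.4532,-.0422,.105,1.727)
E
```

```text
t35.03 tcp [ 0.4533 -0.0423  0.1049] yhead 1.7263 J6 -0.41 tilt [ 0.0011 -0.0003] F [-4.4419  1.0501 16.1418] w 0.0130
shift tool cm [-0.0103  0.0111 -0.0129] yaw -0.0007
```

Request:
move_arm(
  series=[
    {"gripper": 3.5, "x": 0, "y": 0, "z": 0, "yaw": 0},
    {"gripper": 3.5, "x": 0, "y": 0, "z": 0, "yaw": 0},
    {"gripper": 3.5, "x": -1.5, "y": 0, "z": 0, "yaw": 0},
    {"gripper": 3.5, "x": -3, "y": 0, "z": 0, "yaw": 0},
    {"gripper": 3.5, "x": -4, "y": 0, "z": 0, "yaw": 0},
  ],
)

```text
time: 35.45
ee_pos: [0.4506, -0.0417, 0.1869]
tool_rot: [2.728, 1.564, 2.883]
force: [0.9, 0.0, 0.1]
gripper_width: 0.0347
```

```bash
python3 - <<'E'
from h import *
shot('wrist','w24')
d,dy=go(.4701,.428,.2,1.727);rows(d,dy)
E
```

```text
t35.50 tcp [ 0.4556 -0.0428  0.1955] yhead 1.7264 J6 -0.41 tilt [ 0.0062 -0.0016] F [2.5999 0.1946 5.8199] w 0.0350
shift tool cm [-0.5121 46.2887  8.7313] yaw -0.0006
12 rows [[-0.04, 3.86, 0.73, -0.0001], [-0.04, 3.86, 0.73, -0.0001], [-0.04, 3.86, 0.73, -0.0001], [-0.04, 3.86, 0.73, -0.0001], [-0.04, 3.86, 0.73, -0.0001], [-0.04, 3.86, 0.73, -0.0001], [-0.04, 3.86, 0.73, -0.0001], [-0.04, 3.86, 0.73, -0.0001], [-0.04, 3.86, 0.73, -0.0001], [-0.04, 3.86, 0.73, -0.0001], [-0.04, 3.86, 0.73, -0.0001], [-0.04, 3.86, 0.73, -0.0001]]
```

View pics/w24.png

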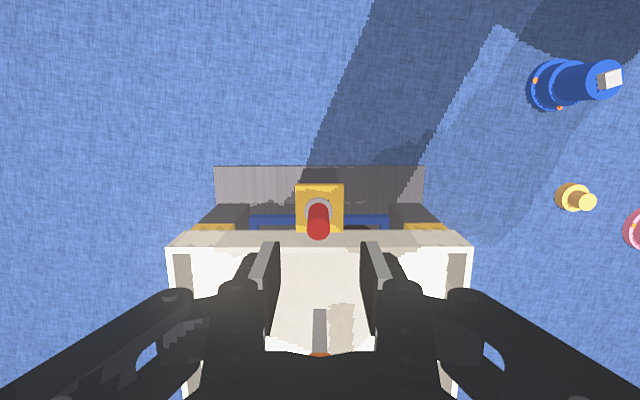

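Request:
move_arm(
  series=[
    {"gripper": 4, "x": -1, "y": 2.5, "z": 0.5, "yaw": 0},
    {"gripper": 4, "x": 0, "y": 3.9, "z": 0.75, "yaw": 0},
    {"gripper": 4, "x": 0, "y": 3.9, "z": 0.75, "yaw": 0},
    {"gripper": 4, "x": 0, "y": 3.9, "z": 0.75, "yaw": 0},
    {"gripper": 4, "x": 0, "y": 3.9, "z": 0.75, "yaw": 0},
  ],
)

```text
time: 35.92
ee_pos: [0.4595, 0.1436, 0.1984]
tool_rot: [-0.064, 1.57, 0.09]
force: [0.6, 0.1, 1.1]
gripper_width: 0.0398
```

Request:
move_arm(
  series=[
    {"gripper": 4, "x": 0, "y": 3.9, "z": 0.75, "yaw": 0},
    {"gripper": 4, "x": 0, "y": 3.9, "z": 0.75, "yaw": 0},
    {"gripper": 4, "x": 0, "y": 3.9, "z": 0.75, "yaw": 0},
    {"gripper": 4, "x": 0, "y": 3.9, "z": 0.75, "yaw": 0},
    {"gripper": 4, "x": 0, "y": 3.9, "z": 0.75, "yaw": 0},
  ],
)

```text
time: 36.33
ee_pos: [0.4661, 0.3425, 0.198]
tool_rot: [-1.719, 1.571, -1.563]
force: [1.3, -0.5, 0.2]
gripper_width: 0.04
```

Request:
move_arm(
  series=[
    {"gripper": 4, "x": 0, "y": 3.6, "z": 0.7, "yaw": 0},
    {"gripper": 4, "x": 0, "y": 3, "z": 0.5, "yaw": 0},
    {"gripper": 4, "x": 0, "y": 1.5, "z": 0.2, "yaw": 0},
    {"gripper": 4, "x": 0, "y": 0, "z": 0, "yaw": 0},
    {"gripper": 4, "x": 0, "y": 0, "z": 0, "yaw": 0},
  ],
)

```text
time: 36.75
ee_pos: [0.4673, 0.4229, 0.1975]
tool_rot: [-2.349, 1.569, -2.192]
force: [0.1, -0.6, 0.6]
gripper_width: 0.0399
```

```bash
python3 - <<'E'
from h import *
d,dy=go(.4701,.428,.12,1.727);rows(d,dy)
E
```

```text
t36.75 tcp [0.4673 0.4229 0.1975] yhead 1.7277 J6 0.46 tilt [-0.0008 -0.0012] F [ 0.0761 -0.5652  0.5758] w 0.0399
shift tool cm [7.7462 0.4635 0.3643] yaw 0.0007
2 rows [[3.87, 0.23, 0.18, 0.0004], [3.87, 0.23, 0.18, 0.0004]]
```

Request:
move_arm(
  series=[
    {"gripper": 4, "x": 1.5, "y": 0.46, "z": 0.36, "yaw": 0},
    {"gripper": 4, "x": 3, "y": 0, "z": 0, "yaw": 0},
    {"gripper": 4, "x": 2, "y": 0, "z": 0, "yaw": 0},
    {"gripper": 4, "x": 1, "y": 0, "z": 0, "yaw": 0},
    {"gripper": 4, "x": 0, "y": 0, "z": 0, "yaw": 0},
  ],
)

```text
time: 37.17
ee_pos: [0.4693, 0.4252, 0.1209]
tool_rot: [-2.628, 1.565, -2.474]
force: [-0.2, -0.3, 0.3]
gripper_width: 0.04
```

Request:
move_arm(
  series=[
    {"gripper": 4, "x": 0, "y": 0, "z": 0, "yaw": 0},
    {"gripper": 4, "x": 0, "y": 0, "z": 0, "yaw": 0},
    {"gripper": 4, "x": 0, "y": 0, "z": 0, "yaw": 0},
    {"gripper": 4, "x": 0, "y": 0, "z": 0, "yaw": 0},
    {"gripper": 4, "x": 0, "y": 0, "z": 0, "yaw": 0},
  ],
)

```text
time: 37.58
ee_pos: [0.4712, 0.4281, 0.1247]
tool_rot: [0.469, 1.569, 0.625]
force: [-0.2, -0.3, -0.0]
gripper_width: 0.0401
```

```bash
python3 - <<'E'
from h import *
shot('wrist','w25')
d,dy=go(.4701,.428,.066,1.727)
crop('w25',220,150,420,300,'w25a')
E
```

```text
t37.63 tcp [0.471  0.428  0.1244] yhead 1.7263 J6 0.47 tilt [0.0011 0.0008] F [-0.7855 -0.0872 -0.0902] w 0.0399
shift tool cm [ 5.8399  0.0061 -0.0962] yaw -0.0007
w25a scale 4.0 off 220 150
```

View pics/w25a.png

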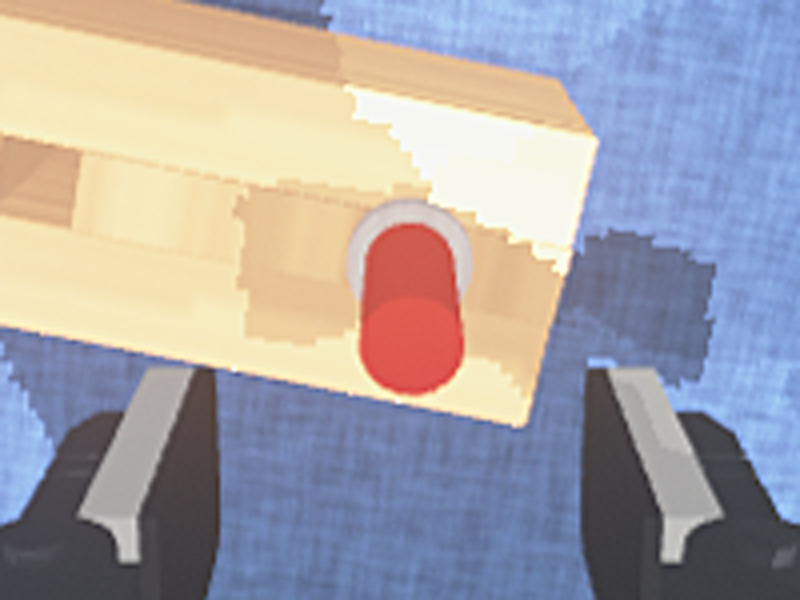

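```bash
python3 - <<'E'
from h import *
T=Twc('wrist',loadst('w25'));print(back(unc((411,346),4,220,150),.095,T),back(unc((411,262),4,220,150),.059,T))
E
```

```text
[0.4701 0.4285 0.095 ] [0.4698 0.4287 0.059 ]
```

Request:
move_arm(
  series=[
    {"gripper": 4, "x": 1.5, "y": 0, "z": -0.08, "yaw": 0},
    {"gripper": 4, "x": 2.2, "y": 0, "z": 0, "yaw": 0},
    {"gripper": 4, "x": 1.3, "y": 0, "z": 0, "yaw": 0},
    {"gripper": 4, "x": 0.5, "y": 0, "z": 0, "yaw": 0},
    {"gripper": 4, "x": 0, "y": 0, "z": 0, "yaw": 0},
  ],
)

```text
time: 38.05
ee_pos: [0.469, 0.4271, 0.0674]
tool_rot: [-2.687, 1.568, -2.532]
force: [0.8, 0.1, 0.8]
gripper_width: 0.0401
```

Request:
move_arm(
  series=[
    {"gripper": 4, "x": 0, "y": 0, "z": 0, "yaw": 0},
    {"gripper": 4, "x": 0, "y": 0, "z": 0, "yaw": 0},
    {"gripper": 4, "x": 0, "y": 0, "z": 0, "yaw": 0},
    {"gripper": 4, "x": 0, "y": 0, "z": 0, "yaw": 0},
    {"gripper": 4, "x": 0, "y": 0, "z": 0, "yaw": 0},
  ],
)

```text
time: 38.47
ee_pos: [0.4702, 0.4279, 0.0693]
tool_rot: [0.472, 1.57, 0.628]
force: [-0.2, 0.4, 0.3]
gripper_width: 0.04
```

```bash
python3 - <<'E'
from h import *
d,dy=go(.4701,.428,.066,1.727)
E
```

```text
t38.47 tcp [0.4702 0.4279 0.0693] yhead 1.7263 J6 0.47 tilt [0.001  0.0007] F [-0.1948  0.3588  0.272 ] w 0.0400
shift tool cm [ 0.3326  0.0104 -0.0116] yaw -0.0007
```

Request:
move_arm(
  series=[
    {"gripper": 4, "x": 0.3, "y": 0.04, "z": 0, "yaw": 0},
    {"gripper": 4, "x": 0, "y": 0, "z": 0, "yaw": 0},
    {"gripper": 0.8, "x": 0, "y": 0, "z": 0, "yaw": 0},
    {"gripper": 0.8, "x": 0, "y": 0, "z": 0, "yaw": 0},
    {"gripper": 0.8, "x": 0, "y": 0, "z": 0, "yaw": 0},
  ],
)

```text
time: 38.88
ee_pos: [0.4697, 0.428, 0.0655]
tool_rot: [-2.643, 1.571, -2.487]
force: [0.8, 1.2, -0.4]
gripper_width: 0.0128
```

Request:
move_arm(
  series=[
    {"gripper": 0.8, "x": 0, "y": 0, "z": 0, "yaw": 0},
    {"gripper": 0.8, "x": 0, "y": 0, "z": 0, "yaw": 0},
    {"gripper": 0.8, "x": 0, "y": 0, "z": 0, "yaw": 0},
    {"gripper": 0.8, "x": 0, "y": 0, "z": 0, "yaw": 0},
    {"gripper": 0.8, "x": 0, "y": 0, "z": 0, "yaw": 0},
  ],
)

```text
time: 39.3
ee_pos: [0.4697, 0.428, 0.0655]
tool_rot: [-2.682, 1.571, -2.527]
force: [-0.8, 0.3, 0.3]
gripper_width: 0.0126
```

```bash
python3 - <<'E'
from h import *
d,dy=go(.4701,.428,.066,1.727)
E
```

```text
t39.30 tcp [0.4697 0.428  0.0655] yhead 1.7262 J6 0.47 tilt [-0.0001 -0.0001] F [-0.8107  0.2712  0.3372] w 0.0126
shift tool cm [-0.046  -0.0028  0.0374] yaw -0.0008
```

Request:
move_arm(
  series=[
    {"gripper": 0.8, "x": -1.5, "y": 0, "z": 0, "yaw": 0},
    {"gripper": 0.8, "x": -3, "y": 0, "z": 0, "yaw": 0},
    {"gripper": 0.8, "x": -3.5, "y": 0, "z": 0, "yaw": 0},
    {"gripper": 0.8, "x": -3.5, "y": 0, "z": 0, "yaw": 0},
    {"gripper": 0.8, "x": -3, "y": 0, "z": 0, "yaw": 0},
  ],
)

```text
time: 39.72
ee_pos: [0.4699, 0.4281, 0.2129]
tool_rot: [0.433, 1.57, 0.588]
force: [0.5, -0.3, -0.5]
gripper_width: 0.0128
```

```bash
python3 - <<'E'
from h import *
d,dy=go(.7017,-.0026,.21,1.727);rows(d,dy)
E
```

```text
t39.72 tcp [0.4699 0.4281 0.2129] yhead 1.7263 J6 0.47 tilt [0.0009 0.0006] F [ 0.543  -0.3367 -0.456 ] w 0.0128
shift tool cm [  0.2833 -46.1387  16.23  ] yaw -0.0007
13 rows [[0.02, -3.55, 1.25, -0.0001], [0.02, -3.55, 1.25, -0.0001], [0.02, -3.55, 1.25, -0.0001], [0.02, -3.55, 1.25, -0.0001], [0.02, -3.55, 1.25, -0.0001], [0.02, -3.55, 1.25, -0.0001], [0.02, -3.55, 1.25, -0.0001], [0.02, -3.55, 1.25, -0.0001], [0.02, -3.55, 1.25, -0.0001], [0.02, -3.55, 1.25, -0.0001], [0.02, -3.55, 1.25, -0.0001], [0.02, -3.55, 1.25, -0.0001], [0.02, -3.55, 1.25, -0.0001]]
```

Request:
move_arm(
  series=[
    {"gripper": 0.8, "x": 0, "y": -2.5, "z": 0.9, "yaw": 0},
    {"gripper": 0.8, "x": 0, "y": -3.6, "z": 1.27, "yaw": 0},
    {"gripper": 0.8, "x": 0, "y": -3.6, "z": 1.27, "yaw": 0},
    {"gripper": 0.8, "x": 0, "y": -3.6, "z": 1.27, "yaw": 0},
    {"gripper": 0.8, "x": 0, "y": -3.6, "z": 1.27, "yaw": 0},
  ],
)

```text
time: 40.13
ee_pos: [0.5555, 0.2689, 0.2108]
tool_rot: [-0.033, 1.57, 0.123]
force: [1.3, 0.4, -0.4]
gripper_width: 0.0125
```

Request:
move_arm(
  series=[
    {"gripper": 0.8, "x": 0, "y": -3.6, "z": 1.27, "yaw": 0},
    {"gripper": 0.8, "x": 0, "y": -3.6, "z": 1.27, "yaw": 0},
    {"gripper": 0.8, "x": 0, "y": -3.6, "z": 1.27, "yaw": 0},
    {"gripper": 0.8, "x": 0, "y": -3.6, "z": 1.27, "yaw": 0},
    {"gripper": 0.8, "x": 0, "y": -3.6, "z": 1.27, "yaw": 0},
  ],
)

```text
time: 40.55
ee_pos: [0.6462, 0.1005, 0.2106]
tool_rot: [0.767, 1.571, 0.922]
force: [1.0, 0.1, -0.5]
gripper_width: 0.0128
```

Request:
move_arm(
  series=[
    {"gripper": 0.8, "x": 0, "y": -3.6, "z": 1.27, "yaw": 0},
    {"gripper": 0.8, "x": 0, "y": -3.4, "z": 1.2, "yaw": 0},
    {"gripper": 0.8, "x": 0, "y": -2, "z": 0.7, "yaw": 0},
    {"gripper": 0.8, "x": 0, "y": 0, "z": 0, "yaw": 0},
    {"gripper": 0.8, "x": 0, "y": 0, "z": 0, "yaw": 0},
  ],
)

```text
time: 40.97
ee_pos: [0.6909, 0.0169, 0.2099]
tool_rot: [2.513, 1.57, 2.666]
force: [0.0, 1.0, -0.7]
gripper_width: 0.0124
```

```bash
python3 - <<'E'
from h import *
d,dy=go(.7017,-.0026,.17,1.727);rows(d,dy)
E
```

```text
t40.97 tcp [0.6909 0.0169 0.2099] yhead 1.7238 J6 -0.24 tilt [-0.0009  0.0004] F [ 0.013   1.0112 -0.7134] w 0.0124
shift tool cm [ 3.9908 -2.0943  0.7691] yaw -0.0032
2 rows [[2.0, -1.05, 0.38, -0.0016], [2.0, -1.05, 0.38, -0.0016]]
```

Request:
move_arm(
  series=[
    {"gripper": 0.8, "x": 0, "y": -1.1, "z": 0.4, "yaw": -0.003},
    {"gripper": 0.8, "x": 0, "y": -1, "z": 0.37, "yaw": 0},
    {"gripper": 0.8, "x": 1, "y": 0, "z": 0, "yaw": 0},
    {"gripper": 0.8, "x": 0.8, "y": 0, "z": 0, "yaw": 0},
    {"gripper": 0.8, "x": 0, "y": 0, "z": 0, "yaw": 0},
  ],
)

```text
time: 41.38
ee_pos: [0.7001, -0.0006, 0.1896]
tool_rot: [2.823, 1.566, 2.982]
force: [-0.8, 0.1, -1.1]
gripper_width: 0.0129
```

Request:
move_arm(
  series=[
    {"gripper": 0.8, "x": 0, "y": 0, "z": 0, "yaw": 0},
    {"gripper": 0.8, "x": 0, "y": 0, "z": 0, "yaw": 0},
    {"gripper": 0.8, "x": 0, "y": 0, "z": 0, "yaw": 0},
    {"gripper": 0.8, "x": 0, "y": 0, "z": 0, "yaw": 0},
    {"gripper": 0.8, "x": 0, "y": 0, "z": 0, "yaw": 0},
  ],
)

```text
time: 41.8
ee_pos: [0.7019, -0.0011, 0.193]
tool_rot: [-0.303, 1.57, -0.144]
force: [0.1, -0.3, -1.2]
gripper_width: 0.0129
```

```bash
python3 - <<'E'
from h import *
shot('wrist','w26')
d,dy=go(.7017,-.0026,.165,1.727);rows(d,dy)
T=Twc('wrist',loadst('w26'));st=loadst('w26')
print('hole',proj([.702,-.0031,.094],T),'tip',proj(st['ee_pos']+[0,0,-.0605],T))
E
```

```text
t41.85 tcp [ 0.7019 -0.0012  0.193 ] yhead 1.7293 J6 -0.27 tilt [ 0.0006 -0.    ] F [ 0.3995  0.2801 -0.9465] w 0.0125
shift tool cm [ 2.7967 -0.1373 -0.0449] yaw 0.0023
1 rows [[2.8, -0.14, -0.04, 0.0023]]
hole [[318.2883 202.7416]] tip [[321.1643 219.7285]]
```

View pics/w26.png

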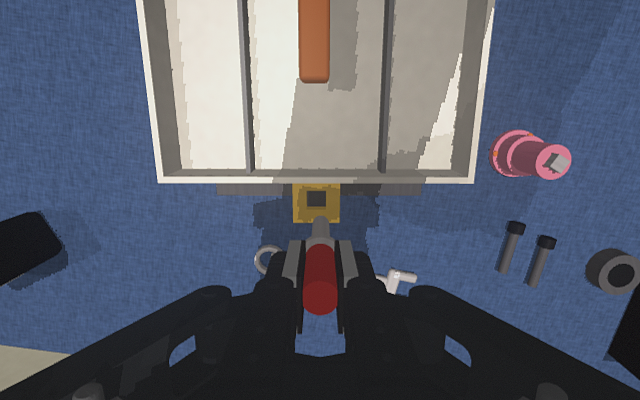

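```bash
python3 - <<'E'
from h import *
crop('w26',270,160,370,235,'w26a')
E
```

```text
w26a scale 8.0 off 270 160
```

View pics/w26a.png

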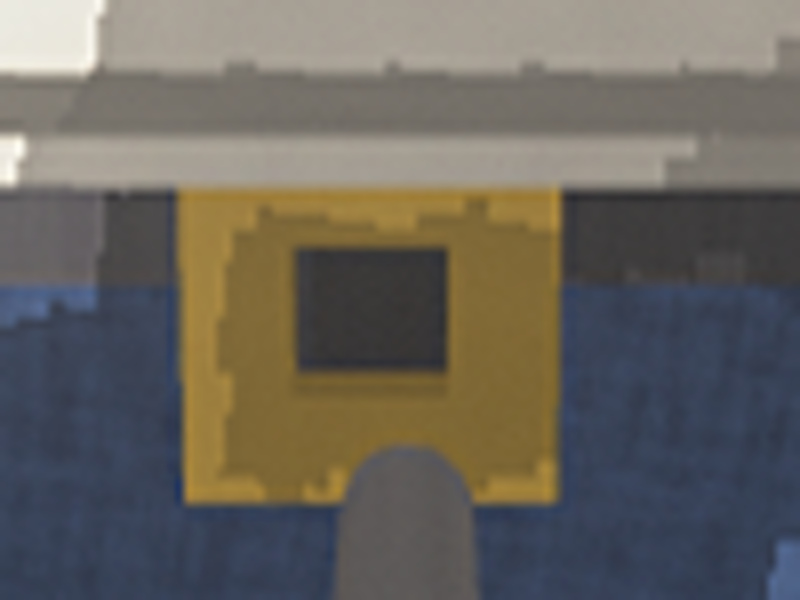

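```bash
python3 - <<'E'
from h import *
T=Twc('wrist',loadst('w26'));st=loadst('w26')
h=back(unc((372,320),8,270,160),.094,T);print(h)
e=back(unc((371,503),8,270,160),.094,T);print('edge',e)
# pin tip apparent
print('tip px', unc((407,445),8,270,160), proj(st['ee_pos']+[0,0,-.0605],T),proj(st['ee_pos']+[0,0,-.0555],T))
E
```

```text
[ 0.6999 -0.005   0.094 ]
edge [ 0.7169 -0.0024  0.094 ]
tip px (320.4375, 215.1875) [[321.1643 219.7285]] [[321.1893 222.3327]]
```

```bash
python3 - <<'E'
from h import *
T=Twc('wrist',loadst('w23'));st=loadst('w23');print(st['ee_pos'])
print('hole0',back(unc((404,374),5,240,140),.094,T),'top edge',back(unc((405,235),5,240,140),.094,T))
print(tyaw(loadst('w26')))
E
```

```text
[ 0.4527 -0.042   0.1649]
hole0 [ 0.4525 -0.0424  0.094 ] top edge [ 0.4345 -0.0451  0.094 ]
1.7294006271622753
```

```bash
python3 - <<'E'
from h import *
d,dy=go(.7006,-.0037,.165,1.727);rows(d,dy)
E
```

```text
t41.85 tcp [ 0.7019 -0.0012  0.193 ] yhead 1.7293 J6 -0.27 tilt [ 0.0006 -0.    ] F [ 0.3995  0.2801 -0.9465] w 0.0125
shift tool cm [ 2.7966 -0.2286 -0.1708] yaw 0.0023
1 rows [[2.8, -0.23, -0.17, 0.0023]]
```

Request:
move_arm(
  series=[
    {"gripper": 0.8, "x": 0.8, "y": -0.23, "z": -0.17, "yaw": 0.002},
    {"gripper": 0.8, "x": 1.2, "y": 0, "z": 0, "yaw": 0},
    {"gripper": 0.8, "x": 0.6, "y": 0, "z": 0, "yaw": 0},
    {"gripper": 0.8, "x": 0, "y": 0, "z": 0, "yaw": 0},
    {"gripper": 0.8, "x": 0, "y": 0, "z": 0, "yaw": 0},
  ],
)

```text
time: 42.27
ee_pos: [0.6999, -0.0039, 0.1659]
tool_rot: [2.866, 1.569, 3.022]
force: [-0.3, 0.1, -0.2]
gripper_width: 0.0126
```

Request:
move_arm(
  series=[
    {"gripper": 0.8, "x": 0, "y": 0, "z": 0, "yaw": 0},
    {"gripper": 0.8, "x": 0, "y": 0, "z": 0, "yaw": 0},
    {"gripper": 0.8, "x": 0, "y": 0, "z": 0, "yaw": 0},
    {"gripper": 0.8, "x": 0, "y": 0, "z": 0, "yaw": 0},
    {"gripper": 0.8, "x": 0, "y": 0, "z": 0, "yaw": 0},
  ],
)

```text
time: 42.68
ee_pos: [0.7006, -0.0038, 0.1669]
tool_rot: [-0.267, 1.57, -0.111]
force: [0.6, -1.0, 0.1]
gripper_width: 0.0129
```

```bash
python3 - <<'E'
from h import *
shot('wrist','w27')
d,dy=go(.7006,-.0037,.165,1.727);rows(d,dy)
crop('w27',240,140,400,260,'w27a')
E
```

```text
t42.73 tcp [ 0.7005 -0.0038  0.1668] yhead 1.7272 J6 -0.27 tilt [ 0.0004 -0.    ] F [-0.0246 -0.264  -0.7968] w 0.0131
shift tool cm [0.1837 0.0083 0.0073] yaw 0.0002
1 rows [[0.18, 0.01, 0.01, 0.0002]]
w27a scale 5.0 off 240 140
```

View pics/w27a.png

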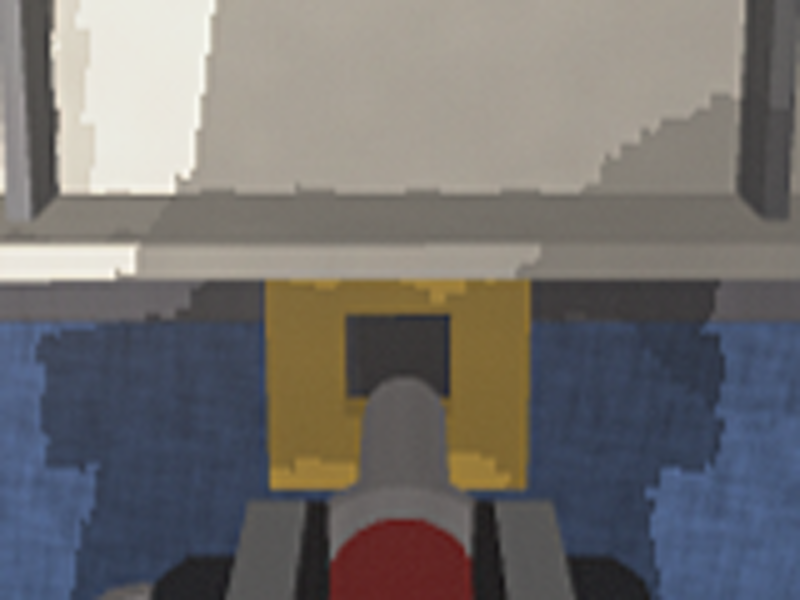

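Request:
move_arm(
  series=[
    {"gripper": 0.8, "x": 0.5, "y": -0.03, "z": 0, "yaw": 0},
    {"gripper": 0.8, "x": 0.6, "y": 0, "z": 0, "yaw": 0},
    {"gripper": 0.8, "x": 0.6, "y": 0, "z": 0, "yaw": 0},
    {"gripper": 0.8, "x": 0.4, "y": 0, "z": 0, "yaw": 0},
    {"gripper": 0.8, "x": 0, "y": 0, "z": 0, "yaw": 0},
  ],
)

```text
time: 43.15
ee_pos: [0.6994, -0.004, 0.1437]
tool_rot: [2.869, 1.568, 3.025]
force: [-0.1, 0.2, -0.6]
gripper_width: 0.0126
```

```bash
python3 - <<'E'
from h import *
d,dy=go(.7006,-.0039,.1045,1.727)
E
```

```text
t43.15 tcp [ 0.6994 -0.004   0.1437] yhead 1.7272 J6 -0.27 tilt [-0.0028  0.0003] F [-0.1358  0.2026 -0.6377] w 0.0126
shift tool cm [ 3.9195 -0.0105  0.1271] yaw 0.0002
```

Tip is through the ear with no contact. Continue.

Request:
move_arm(
  series=[
    {"gripper": 0.8, "x": 0.4, "y": 0, "z": 0.04, "yaw": 0},
    {"gripper": 0.8, "x": 0.5, "y": 0, "z": 0, "yaw": 0},
    {"gripper": 0.8, "x": 0.4, "y": 0, "z": 0, "yaw": 0},
    {"gripper": 0.8, "x": 0.2, "y": 0, "z": 0, "yaw": 0},
    {"gripper": 0.8, "x": 0, "y": 0, "z": 0, "yaw": 0},
  ],
)

```text
time: 43.57
ee_pos: [0.7004, -0.004, 0.1298]
tool_rot: [2.858, 1.57, 3.014]
force: [-0.4, -0.5, -0.3]
gripper_width: 0.0125
```

```bash
python3 - <<'E'
from h import *
d,dy=go(.7006,-.0039,.1045,1.727)
E
```

```text
t43.57 tcp [ 0.7004 -0.004   0.1298] yhead 1.7272 J6 -0.27 tilt [-0.0012  0.0001] F [-0.4258 -0.5212 -0.3322] w 0.0125
shift tool cm [2.5255 0.0075 0.0214] yaw 0.0002
```

Request:
move_arm(
  series=[
    {"gripper": 0.8, "x": 0.5, "y": 0, "z": 0, "yaw": 0},
    {"gripper": 0.8, "x": 0.7, "y": 0, "z": 0, "yaw": 0},
    {"gripper": 0.8, "x": 0.6, "y": 0, "z": 0, "yaw": 0},
    {"gripper": 0.8, "x": 0.3, "y": 0, "z": 0, "yaw": 0},
    {"gripper": 0.8, "x": 0, "y": 0, "z": 0, "yaw": 0},
  ],
)

```text
time: 43.98
ee_pos: [0.7001, -0.0039, 0.1082]
tool_rot: [2.834, 1.569, 2.991]
force: [-0.1, -0.5, -0.3]
gripper_width: 0.0125
```

Request:
move_arm(
  series=[
    {"gripper": 0.8, "x": 0, "y": 0, "z": 0, "yaw": 0},
    {"gripper": 0.8, "x": 0, "y": 0, "z": 0, "yaw": 0},
    {"gripper": 0.8, "x": 0, "y": 0, "z": 0, "yaw": 0},
    {"gripper": 0.8, "x": 0, "y": 0, "z": 0, "yaw": 0},
    {"gripper": 0.8, "x": 0, "y": 0, "z": 0, "yaw": 0},
  ],
)

```text
time: 44.4
ee_pos: [0.7011, -0.0041, 0.1099]
tool_rot: [-0.272, 1.57, -0.115]
force: [0.6, 0.4, -1.1]
gripper_width: 0.0127
```

```bash
python3 - <<'E'
from h import *
d,dy=go(.7006,-.0039,.1045,1.727)
E
```

```text
t44.40 tcp [ 0.7011 -0.0041  0.1099] yhead 1.7273 J6 -0.27 tilt [ 0.0006 -0.0001] F [ 0.5776  0.3679 -1.1397] w 0.0127
shift tool cm [ 0.5414  0.0225 -0.045 ] yaw 0.0003
```

Request:
move_arm(
  series=[
    {"gripper": 0.8, "x": 0.3, "y": 0, "z": 0, "yaw": 0},
    {"gripper": 0.8, "x": 0.25, "y": 0, "z": 0, "yaw": 0},
    {"gripper": 0.8, "x": 0.1, "y": 0, "z": 0, "yaw": 0},
    {"gripper": 0.8, "x": 0, "y": 0, "z": 0, "yaw": 0},
    {"gripper": 0.8, "x": 0, "y": 0, "z": 0, "yaw": 0},
  ],
)

```text
time: 44.82
ee_pos: [0.7011, -0.004, 0.1044]
tool_rot: [-0.318, 1.57, -0.162]
force: [-2.7, 0.3, 7.4]
gripper_width: 0.0126
```

```bash
python3 - <<'E'
from h import *
d,dy=go(.7006,-.0039,.1045,1.727)
E
```

```text
t44.82 tcp [ 0.7011 -0.004   0.1044] yhead 1.7272 J6 -0.27 tilt [ 0.0011 -0.0002] F [-2.7115  0.3029  7.444 ] w 0.0126
shift tool cm [-0.0108  0.0226 -0.0488] yaw 0.0002
```

Home with 7 N contact. Release and retreat.

Request:
move_arm(
  series=[
    {"gripper": 3.5, "x": 0, "y": 0, "z": 0, "yaw": 0},
    {"gripper": 3.5, "x": 0, "y": 0, "z": 0, "yaw": 0},
    {"gripper": 3.5, "x": -1.5, "y": 0, "z": 0, "yaw": 0},
    {"gripper": 3.5, "x": -3, "y": 0, "z": 0, "yaw": 0},
    {"gripper": 3.5, "x": -4, "y": 0, "z": 0, "yaw": 0},
  ],
)

```text
time: 45.23
ee_pos: [0.6983, -0.0038, 0.1848]
tool_rot: [2.869, 1.563, 3.026]
force: [0.0, 0.6, -0.2]
gripper_width: 0.0349
```

Request:
move_arm(
  series=[
    {"gripper": 3.5, "x": -3, "y": 0, "z": 0, "yaw": 0},
    {"gripper": 3.5, "x": -3, "y": 0, "z": -4, "yaw": 0},
    {"gripper": 3.5, "x": -1, "y": 0, "z": -4, "yaw": 0},
    {"gripper": 3.5, "x": 0, "y": 0, "z": -4, "yaw": 0},
    {"gripper": 3.5, "x": 0, "y": 0, "z": -2, "yaw": 0},
  ],
)

```text
time: 45.65
ee_pos: [0.5655, -0.025, 0.2537]
tool_rot: [-3.065, 1.57, -2.909]
force: [0.2, 0.3, 1.1]
gripper_width: 0.0349
```

Request:
move_arm(
  series=[
    {"gripper": 3.5, "x": 0, "y": 0, "z": 0, "yaw": 0},
    {"gripper": 3.5, "x": 0, "y": 0, "z": 0, "yaw": 0},
    {"gripper": 3.5, "x": 0, "y": 0, "z": 0, "yaw": 0},
    {"gripper": 3.5, "x": 0, "y": 0, "z": 0, "yaw": 0},
    {"gripper": 3.5, "x": 0, "y": 0, "z": 0, "yaw": 0},
  ],
)

```text
time: 46.07
ee_pos: [0.5701, -0.0247, 0.2526]
tool_rot: [2.164, 1.571, 2.321]
force: [0.2, -0.0, -0.9]
gripper_width: 0.0351
```

```bash
python3 - <<'E'
from h import *
shot('wrist','w28');shot('side','s4')
crop('s4',220,110,400,245,'s4a');go()
E
```

```text
s4a scale 4.444444444444445 off 220 110
t46.17 tcp [ 0.5698 -0.0247  0.2525] yhead 1.7276 J6 -0.33 tilt [-0.0006  0.0001] F [-0.4515  0.4892 -0.3648] w 0.0353
shift tool cm [0. 0. 0.] yaw 0
```

View pics/w28.png

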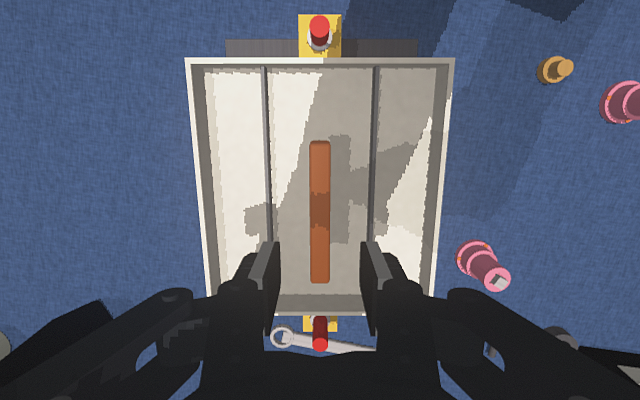

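View pics/s4a.png

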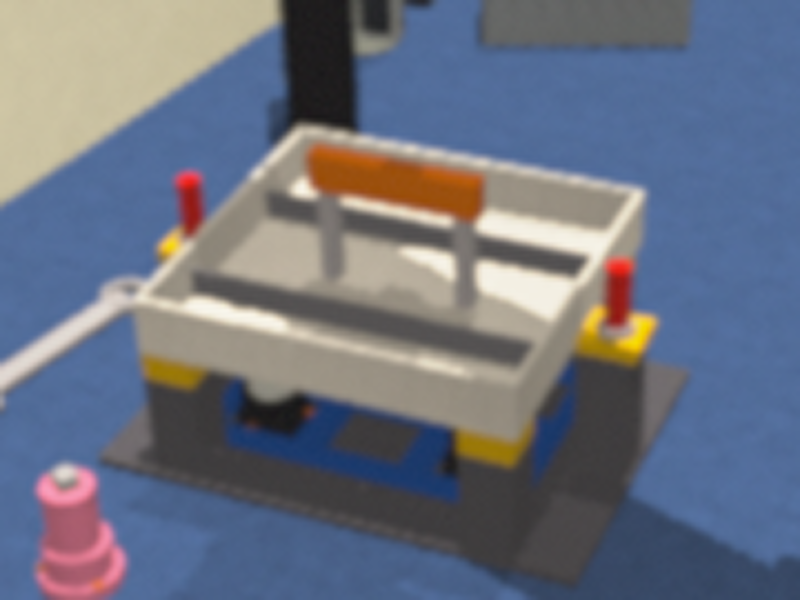

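```bash
python3 - <<'E'
from h import *
shot('top','t4');print(r.close_job())
E
```

```text
the job is handed in; nothing more can be done
None
```

View pics/t4.png

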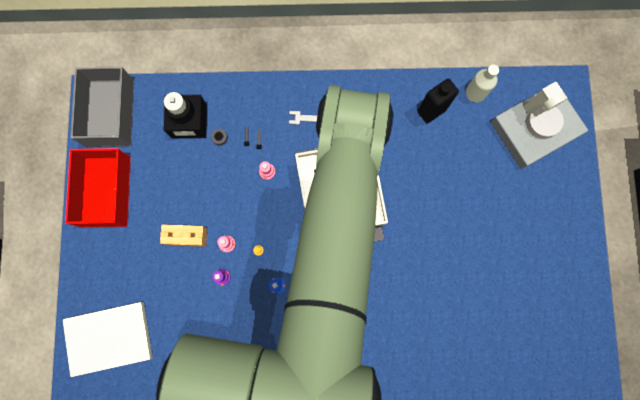

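The job is finished and handed in at about 46 s of robot time. I stood the three black-and-silver holders in pockets 2, 4 and 0 of the lower tray. I then seated the upper tray on its four lugs and pushed both red pins home.

**Last checks:**
- **Holders:** each reached the pocket floor with the expected height and contact force. Pockets 2, 4 and 0 were all confirmed in the wrist picture taken before the tray went on.
- **Upper tray:** it seated at the expected height (gripper at 138 mm) with light contact. The side picture shows it flat on the yellow sockets, and tool tilt was never more than about 0.5° in the readings taken while carrying it.
- **Pins:** both stopped on their collars at the expected height, with upward forces of 16 N and 7 N. They stand upright in the final wrist and side pictures.
- **Rest of the bench:** the final top picture shows the rack empty. The plug and the pink, purple and blue look-alikes are where they started. The arm hides part of the bench in that picture, but no black holder is left in view.

**Disagreement:** the cameras differed by 1–2 mm on where the trays and the far pin hole were. For the second pin I aimed between the estimates, and it went in without side force.

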